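# Empty the walnut mug into the drawer and clear the tins into the caddy

## Robot

A 6-joint arm with a two-finger parallel gripper is mounted at the origin on the work surface. World frame = base frame: x ahead of the robot, y to its left, z up, the work surface at z = 0. Lengths are in mm, angles in degrees, forces in N, time in s.
With the tool pointing down it reaches from about 350 to 925 mm from the base axis. Payload 6.4 kg.
Tool frame: the origin (TCP) lies at the very end of the fingers, on their centre line; the grasp point (between the pads) lies arm.grasp_offset behind it (arm.grasp_offset is the distance from the TCP to the grasp point, in mm); x points along the fingers, z is the direction in which the jaws open and shut, and the axes are right-handed (so a half turn about x gives the same grasp; the last joint's range is limited). The gripper opens to 94 mm and grips with 3 to 60 N. Pads are 16 mm wide; open, the fingers measure 119 mm over their backs; the gripper's body (75 mm by 177 mm) begins 78 mm behind the grasp point.
Start: joints at [-74.605, 14.043, 89.255, -0, 76.702, -9.975], TCP at [278.512, -587.32, 205.455] pointing down, gripper open.
Joint ranges: [-179.41, 179.41], [-58.25, 129.5], [7.25, 145.43], [-54.29, 234.29], [11.92, 165.04], [-157.13, 157.13]. Speed limits (degrees/s): [147.25, 147.25, 180, 180, 180, 180].

## Interface

Orientations are given as [roll, pitch, yaw] about the fixed x, y, z axes, in that order (R = Rz(yaw) Ry(pitch) Rx(roll)).
In Python, from station import arm gives the robot as it stands.
- The arm moves only by the tool step_arm, never from a script. Its arguments are lists of equal length, an entry for each row: "delta_pos": the shift along the tool's x, y, z in units of 0.3 m (1.0 is 0.3 m), a list of three; "turn": the turn, a rotation vector about the tool's x, y, z in units of pi rad (1.0 is pi rad), a list of three; "gripper": the gripper's target within -1 to 1 (shut at 1, half-way at 0, fully open at -1). In form: {"delta_pos": [[dx, dy, dz], ...], "turn": [[wx, wy, wz], ...], "gripper": [gripper, ...]}. A call has exactly 10 rows; each row is the pose to reach, as a shift and turn from the pose commanded when the call began, along the tool's axes at that moment, turning the shorter way round; what a row does not reach only later rows make up. A row lasts 1/12 s, in which the tool goes at most 41.7 mm and 7.16 degrees, less where a joint would pass 70% of its speed; a pose out of reach is approached as far as the arm can. A call with a number of a shift or a turn outside -1 to 1 is refused whole. A call with a gripper value outside its range is refused whole. The fingers move at their own pace and stop on an object; the grip force is fixed at half the most. Time passes only in rows, so rows that repeat a pose let the fingers close, or fill a call up. It gives the time, the measured TCP pose, the force and the opening at its end, in the units of the state.
- arm.sense(): the state, without advancing time (a new reading comes with each control period).
- arm.read_camera(name): name is "scene" or "top" or "wrist"; returns a dict with "image" (480x640x3 uint8, red, green, blue), "mtx" (3x3 intrinsics, pixels), "k1" (the pictures are not rectified: a ray, as slopes to the right and down, at radius r is drawn at 1 + k1 r^2 times it, then the intrinsics apply), "R" (3x3) and "t" (3): a world point X has camera coordinates R X + t. Camera axes: x right, y down, z forward; pixel columns grow to the right and rows downward; lengths in mm; the calibration is good to about 2 mm. A picture is of the moment at which its call begins. There is no depth.
- arm.job_done(): hands the job in, once; it reports no verdict.
The state is a dict: "t": time; "joint_pos": joint angles; "dq": joint speeds; "tau": joint torques, N m; "position": TCP position; "tcp_rot": TCP orientation; "wrist_force": force on the tool from outside, world axes, zero at the start; "torque": the same for the moment, N m; "width": finger opening in mm.
Only numpy, scipy, OpenCV 4.12 (cv2) and the standard library are available. Lean on these libraries where they do the work, as an engineer would, in place of code of your own. Each camera call takes 0.05 s, during which the arm holds its last target.

## Task

Clear the corner of the counter: tip the walnuts out of the green mug into the open top drawer of the mesh tower, stand the empty mug upright with its whole foot on the cork coaster, and push the drawer fully shut with all the walnuts in it. Stand every tin that is there upright in the wooden caddy, one to a compartment. Leave the stapler, the pen and the marble jar where they are.

Things in the scene. Friction and masses are not known exactly. Their poses are not given: they have to be found in the camera images.
- mug: Green ceramic mug, straight round wall 68 mm across (60 inside), 95 mm high, 5 mm floor, about 0.3 kg, upright, holding 4 loose walnuts. Origin: centre of its underside; z up through the mouth. D-shaped handle towards its own +y, out to 71 mm from the axis, 15 to 83 mm up; the wall is free on its +x and -x sides. Walnuts all run out only when it is tipped well past level (110 to 120 degrees).
- walnut1: Whole walnut in its brown shell, roundish, 27 mm across, about 12 g, rolls easily. Origin: its centre. Loose in the mug at the start.
- walnut2: Whole walnut in its brown shell, roundish, 27 mm across, about 12 g, rolls easily. Origin: its centre. Loose in the mug at the start.
- walnut3: Whole walnut in its brown shell, roundish, 27 mm across, about 12 g, rolls easily. Origin: its centre. Loose in the mug at the start.
- walnut4: Whole walnut in its brown shell, roundish, 27 mm across, about 12 g, rolls easily. Origin: its centre. Loose in the mug at the start.
- tin1: Plain closed metal tin, upright cylinder 56 mm across and 75 mm high with a flat lid, about 0.15 kg, weight low down, standing loose on the counter to the robot's left. Origin: centre of its underside; z along its axis, up. May be absent.
- tin2: Plain closed metal tin, upright cylinder 56 mm across and 75 mm high with a flat lid, about 0.15 kg, weight low down, standing loose on the counter to the robot's left. Origin: centre of its underside; z along its axis, up. May be absent.
- tin3: Plain closed metal tin, upright cylinder 56 mm across and 75 mm high with a flat lid, about 0.15 kg, weight low down, standing loose on the counter to the robot's left. Origin: centre of its underside; z along its axis, up. May be absent.
- tin4: Plain closed metal tin, upright cylinder 56 mm across and 75 mm high with a flat lid, about 0.15 kg, weight low down, standing loose on the counter to the robot's left. Origin: centre of its underside; z along its axis, up. May be absent.
- tower: Steel mesh drawer tower, 200 x 200 x 140 mm high, fixed to the counter, closed on top. Origin: centre of its underside; its own -x side is the front, which faces the robot (more or less); the two drawers, one above the other, slide out along its -x. The low drawer is shut and stays so.
- top_drawer (a joint): How far the top drawer is out, in m: 0 = fully shut, 0.14 = fully out. It starts 0.115 to 0.14 m out and slides with about 1.5 N of friction; it stays where it is left.
- drawer_in (a point): Centre of the top drawer's inner floor (76 mm above the counter), axes as the tower's; moves with the drawer. Inside, the drawer is 182 mm along x, 176 mm along y, 54 mm deep (rim 130 mm above the counter). When it is out by q, the part not covered by the tower reaches from x = -0.091 to x = q - 0.095 in this frame.
- drawer_pull (a point): Middle of the outer face of the top drawer's pull, a block 60 mm wide (y), 20 mm high, standing 15 mm out of the drawer front, 112 mm above the counter; axes as the tower's. Pushing it towards the tower's +x shuts the drawer.
- coaster_top (a point): Centre of the top of a round cork coaster, 100 mm across, 5 mm thick, fixed to the counter.
- caddy: Low open wooden caddy, 180 x 180 mm, walls 40 mm high and 5 mm thick, 5 mm floor, fixed to the counter, divided by a cross into four square compartments 82 mm wide. Origin: centre of its underside.
- cell1 (a point): Centre of the floor of one compartment of the caddy, 5 mm above the counter; the walls around it rise 35 mm above this point. Axes as the caddy's (along the walls). All four compartments start empty.
- cell2 (a point): Centre of the floor of one compartment of the caddy, 5 mm above the counter; the walls around it rise 35 mm above this point. Axes as the caddy's (along the walls). All four compartments start empty.
- cell3 (a point): Centre of the floor of one compartment of the caddy, 5 mm above the counter; the walls around it rise 35 mm above this point. Axes as the caddy's (along the walls). All four compartments start empty.
- cell4 (a point): Centre of the floor of one compartment of the caddy, 5 mm above the counter; the walls around it rise 35 mm above this point. Axes as the caddy's (along the walls). All four compartments start empty.
- stapler: Orange plastic stapler lying on the counter, 140 mm long (its x), 34 mm wide, 50 mm high. Bystander. Origin: centre of its underside.
- marble_jar: Tightly closed glass jar of marbles with a metal lid, 76 mm across, 122 mm high, clearly larger than the tins. Bystander. Origin: centre of its underside.
- pen: Aluminium pen lying on the counter, 9 mm thick, 135 mm long (its x). Bystander. Origin: centre of its underside.

How it is judged:
By the outcome, as a careful person would: the job done as asked, in the order asked, and still so for the second after the job is handed in, with the robot touching nothing.
Of tin1, tin2, tin3, tin4 only 2 to 4 are there at a start; the rules pass over those that are not, and their reading is None.
At some moment in a run one of tin1, tin2, tin3, tin4 may be knocked a few centimetres aside while the robot is not near it.
It also fails if it takes over 208 s, if anything falls off the work surface, if the arm or the gripper's body presses on something with over 40 N, if the wrist force passes 120 N, or if a joint passes its speed limit or range.

## Working session

There is one attempt and no reset: what is moved stays moved. The work goes in short steps, Python scripts to look and compute and a tool call to move; the robot and the scene stay as the last step left them, time stands still between calls to the robot, and variables do not carry over. Pictures are saved under pics/ and viewed, and the job is handed in when it is done.

Besides the shell and the picture viewer there is one more tool, called after "Call:" by a JSON object that holds its "api" and its "payload". step_arm: Moves the arm, as the interface text tells. Shifts and turns lie within -1 to 1; 1 stands for 0.3 m of shift or pi rad of turn. Its arguments: {"type":"object","properties":{"delta_pos":{"type":"array","items":{"type":"array","items":{"type":"number"}}},"turn":{"type":"array","items":{"type":"array","items":{"type":"number"}}},"gripper":{"type":"array","items":{"type":"number"}}},"required":["delta_pos","turn","gripper"]}

```bash
ls; mkdir -p pics
python3 - <<'E'
from station import arm
import cv2
s=arm.sense();print(s, arm.grasp_offset)
for n in ["scene","top","wrist"]:
    d=arm.read_camera(n);cv2.imwrite(f"pics/{n}0.png",d["image"][:,:,::-1]);print(n,d["mtx"].tolist(),d["k1"],d["R"].round(4).tolist(),d["t"].round(1).tolist())
E
```

```text
pics
{'t': 0.0, 'joint_pos': array([-7.46041637e+01,  1.40837257e+01,  8.93234052e+01, -1.73185646e-03,
        7.67007331e+01, -9.97491617e+00]), 'dq': array([ 0.03935724, -0.00663916,  0.11633148, -0.05809789, -0.00953029,
        0.00518015]), 'tau': array([ 1.18377477e-03, -4.15824437e+01, -3.14604878e+01,  6.85617328e-02,
        3.31529137e-02, -1.38710948e-04]), 'position': array([ 278.34975674, -586.73262306,  204.36387744]), 'tcp_rot': array([170.91987799,  89.89212291, 106.29103042]), 'wrist_force': array([ 0.13441173, -0.56393565,  0.12133857]), 'torque': array([-0.03110265,  0.01017102, -0.03869227]), 'width': 94.03542478277343} 18.8
scene [[576.9354787397468, 0.0, 319.8202708985586], [0.0, 576.9354787397468, 242.1624851446713], [0.0, 0.0, 1.0]] -0.11608606950449323 [[0.864, 0.5035, -0.0038], [0.2754, -0.4788, -0.8336], [-0.4215, 0.7192, -0.5523]] [-461.9, -74.5, 1640.0]
top [[557.4099424804683, 0.0, 319.911525343196], [0.0, 557.4099424804683, 243.3349133682127], [0.0, 0.0, 1.0]] -0.11323110431908982 [[0.0089, -1.0, 0.0044], [-0.9957, -0.0093, -0.092], [0.092, -0.0035, -0.9958]] [-36.2, 581.3, 1147.5]
wrist [[341.48261658698465, 0.0, 316.74365994012527], [0.0, 341.48261658698465, 242.46709971081452], [0.0, 0.0, 1.0]] -0.00011843524408245396 [[0.4281, -0.9037, -0.002], [-0.866, -0.4109, 0.2849], [-0.2584, -0.1202, -0.9585]] [-650.0, -29.2, 392.7]
```

View pics/top0.png

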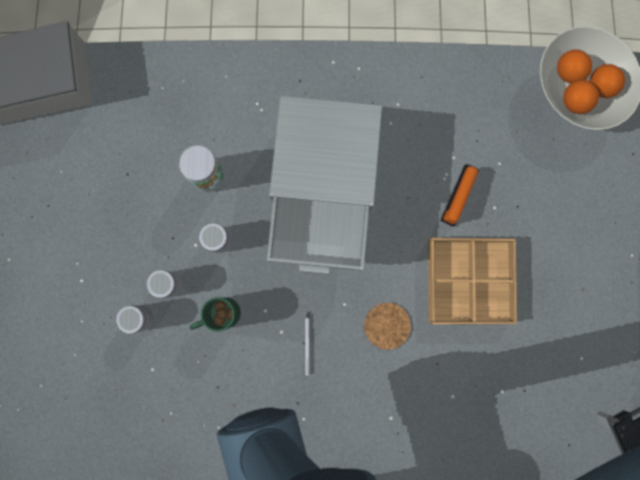

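View pics/scene0.png

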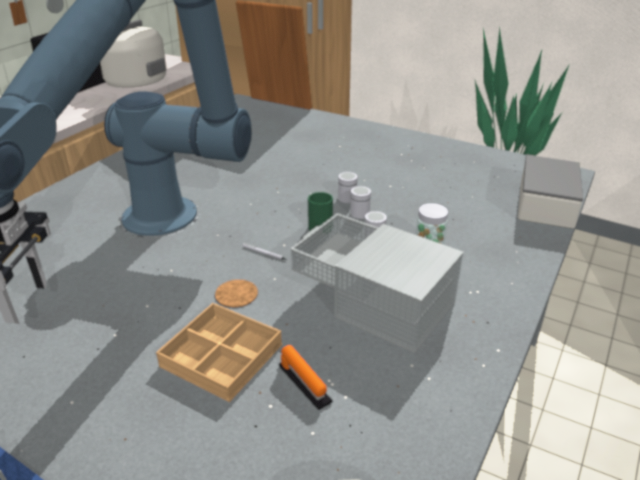

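View pics/wrist0.png

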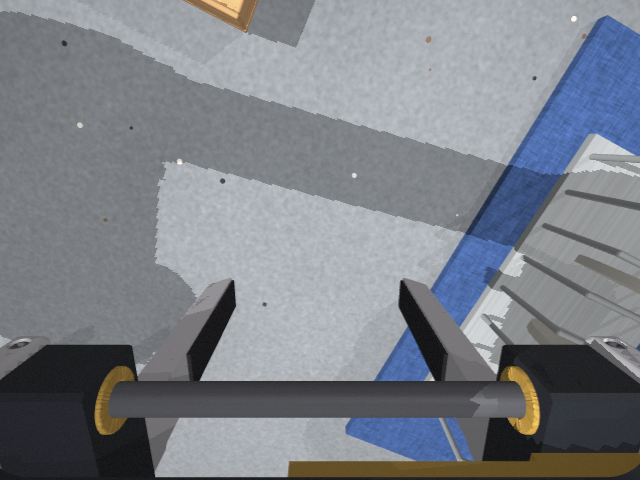

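Top view: three tins at about (212,237), (160,284) and (129,320). The jar is at (198,163), the mug at (221,314) with its handle towards (195,326), the drawer mouth around (318,230), the coaster at (388,326) and the caddy at (473,281).

```bash
cat > h.py <<'E'
import numpy as np, cv2
from station import arm
def cam(n): return arm.read_camera(n)
def rays(d,uv):
    uv=np.atleast_2d(np.array(uv,float)); K=d["mtx"]
    xd=(uv-[K[0,2],K[1,2]])/[K[0,0],K[1,1]]
    x=xd.copy()
    for _ in range(30): x=xd/(1+d["k1"]*(x**2).sum(1,keepdims=True))
    v=np.c_[x,np.ones(len(x))]@d["R"]
    return -d["R"].T@d["t"], v
def plane(d,uv,z):
    o,v=rays(d,uv); return o+v*((z-o[2])/v[:,2])[:,None]
def proj(d,X):
    X=np.atleast_2d(np.array(X,float)); c=X@d["R"].T+d["t"]; x=c[:,:2]/c[:,2:]
    x=x*(1+d["k1"]*(x**2).sum(1,keepdims=True)); K=d["mtx"]
    return x*[K[0,0],K[1,1]]+[K[0,2],K[1,2]]
def circ(d,cnt,z):
    P=plane(d,cnt.reshape(-1,2),z)[:,:2].astype(np.float32)
    (cx,cy),r=cv2.minEnclosingCircle(P); 
    A=np.c_[2*P,np.ones(len(P))]; s=np.linalg.lstsq(A,(P**2).sum(1),rcond=None)[0]
    return np.r_[s[:2],2*np.sqrt(s[2]+s[0]**2+s[1]**2)],(round(cx),round(cy),round(2*r))
E
python3 - <<'E'
from h import *
d=cam("top");im=d["image"];hsv=cv2.cvtColor(im,cv2.COLOR_RGB2HSV)
def cs(m,amin):
    c,_=cv2.findContours(m,cv2.RETR_EXTERNAL,cv2.CHAIN_APPROX_NONE); return [k for k in c if cv2.contourArea(k)>amin]
m=((hsv[...,2]>165)&(hsv[...,1]<45)).astype(np.uint8); m[:130]=0;m[:,:100]=0;m[:,260:]=0
for c in cs(m,150): print("white",cv2.boundingRect(c),circ(d,c,75),circ(d,c,122)[0])
H=hsv
def box(c,z):
    P=plane(d,c.reshape(-1,2),z)[:,:2].astype(np.float32); return cv2.minAreaRect(P)
g=((H[...,0]>60)&(H[...,0]<95)&(H[...,1]>110)&(H[...,2]<140)).astype(np.uint8)
g[:260]=0
for c in cs(g,100): print("mug",cv2.boundingRect(c),circ(d,c,95))
o=((H[...,0]<12)&(H[...,1]>200)).astype(np.uint8);o[:140]=0
for c in cs(o,100): print("orange",cv2.boundingRect(c),box(c,50))
w=((H[...,0]>8)&(H[...,0]<22)&(H[...,1]>70)&(H[...,2]>90)).astype(np.uint8);w[:200]=0;w[:,:330]=0
for c in cs(w,400): print("wood",cv2.boundingRect(c),circ(d,c,5),box(c,40))
cv2.imwrite("pics/c1.png",cv2.resize(im[90:390,100:400,::-1],(800,800))[:600]); cv2.imwrite("pics/c2.png",cv2.resize(im[190:350,100:300,::-1],(750,600),interpolation=cv2.INTER_CUBIC))
E
```

```text
white (116, 307, 26, 26) (array([419.09485181, 354.35873424,  51.53628637]), (419, 354, 54)) [421.37665588 338.38027779  49.375955  ]
white (147, 271, 26, 26) (array([492.5932034 , 293.03916752,  51.75510632]), (493, 293, 54)) [491.79403338 279.63108302  49.58548773]
white (199, 224, 27, 26) (array([588.97708273, 188.23240616,  52.19893616]), (589, 188, 54)) [584.13759838 179.21779679  50.0108517 ]
white (180, 146, 34, 34) (array([742.42182895, 225.79630454,  70.20094629]), (743, 226, 73)) [731.1500923  215.20715125  67.25816189]
wood (365, 303, 46, 46) (array([ 409.50597074, -176.04913511,   96.67770279]), (409, -176, 99)) ((411.40203857421875, -172.0731964111328), (92.55736541748047, 93.32491302490234), 0.23189134895801544)
wood (429, 238, 88, 86) (array([ 506.24898102, -361.02498135,  214.16157036]), (507, -361, 260)) ((506.0984191894531, -351.29217529296875), (185.76251220703125, 178.73329162597656), 89.9692153930664)
```

View pics/c2.png

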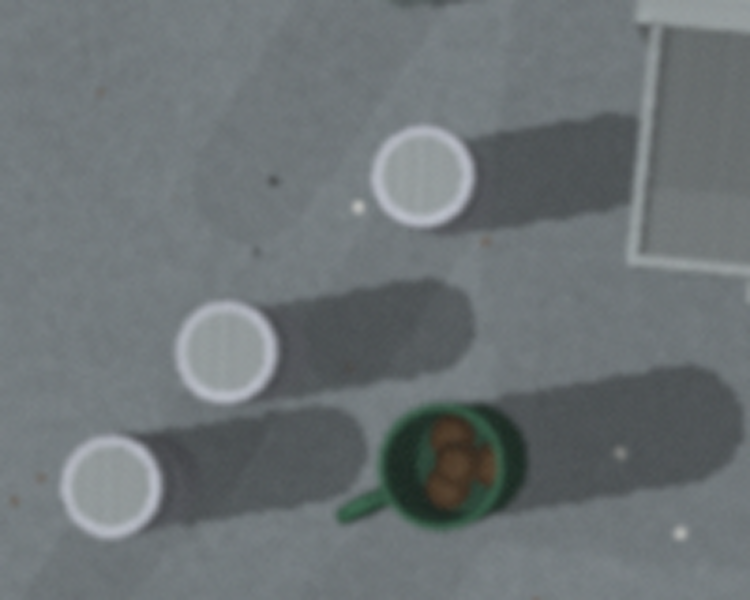

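View pics/c1.png

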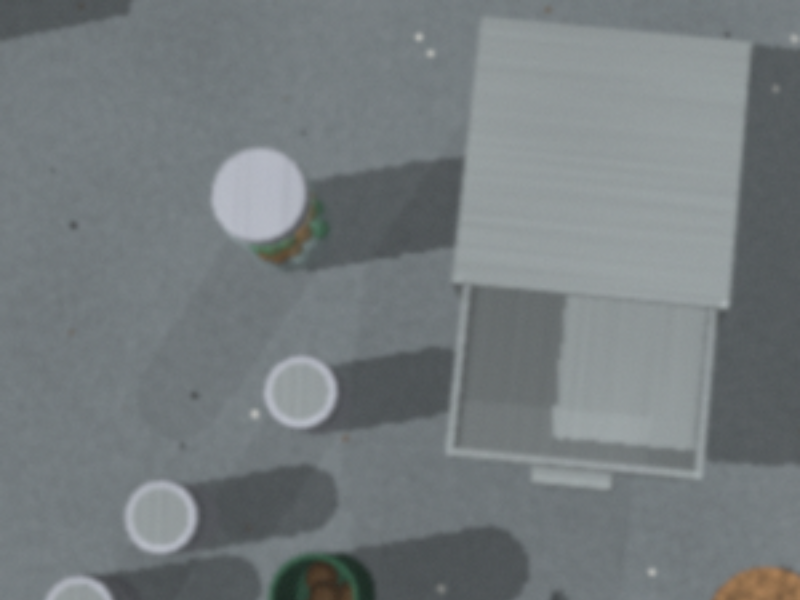

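Run:
```python
from h import *
d=cam("top");im=d["image"]
cv2.imwrite("pics/c3.png",cv2.resize(im[230:335,425:525,::-1],(571,600),interpolation=cv2.INTER_CUBIC))
f=lambda l,z,s,ox,oy:plane(d,np.array(l)/s+[ox,oy],z).round(1).tolist()
print("tower",f([(481,17),(750,43),(728,306),(453,283)],140,800/300,100,90))
print("drawer",f([(447,455),(702,477)],130,800/300,100,90),"pull",f([(531,482),(611,488)],122,800/300,100,90))
print("mug",f([(443,464)],95,3.75,100,190),"handle",f([(342,515)],80,3.75,100,190),f([(380,464),(510,464),(443,403),(443,529)],95,3.75,100,190))
H=cv2.cvtColor(im,cv2.COLOR_RGB2HSV);print(H[310,204],H[327,195],H[230,465],H[210,460])
s=cam("scene")["image"];cv2.imwrite("pics/s2.png",cv2.resize(s[150:300,220:480,::-1],(800,462),interpolation=cv2.INTER_CUBIC))
print(proj(d,[[0,0,0],[925,0,0],[600,300,0]]), -d["R"].T@d["t"])
```

```text
tower [[860.7, 49.8, 140.0], [843.0, -148.7, 140.0], [646.4, -131.8, 140.0], [661.3, 66.3, 140.0]]
drawer [[537.9, 69.3, 130.0], [523.7, -114.0, 130.0]] pull [[519.4, 9.0, 122.0], [515.6, -48.9, 122.0]]
mug [[434.1, 168.6, 95.0]] handle [[405.7, 225.0, 80.0]] [[433.6, 202.0, 95.0], [434.6, 133.2, 95.0], [466.1, 169.3, 95.0], [400.1, 167.9, 95.0]]
[74 88 49] [75 77 80] [102  20 126] [ 12 199 156]
[[302.81704072 517.47794712]
 [307.3501958   91.02218176]
 [167.73616596 234.63607542]] [ 473.5293627   -26.8150458  1196.20747293]
```

View pics/c3.png

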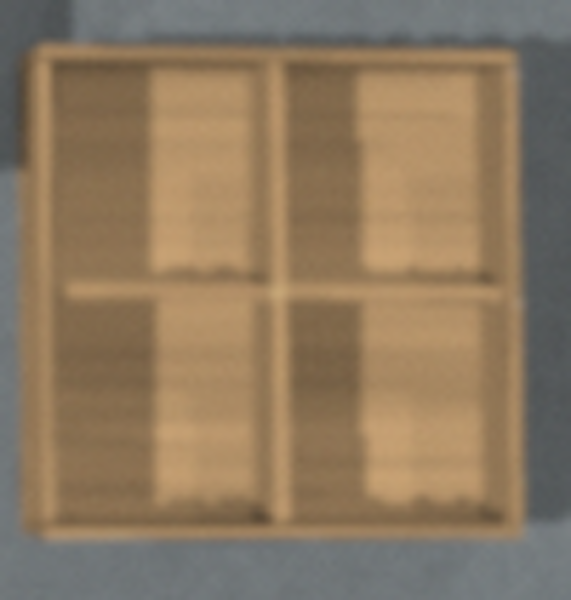

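View pics/s2.png

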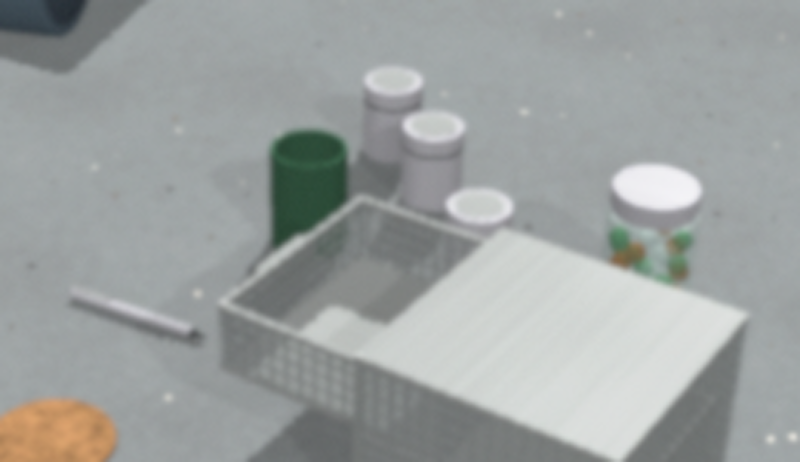

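```bash
cat >> h.py <<'E'
from scipy.spatial.transform import Rotation as Ro
import json,os
def st(log=True):
    s=arm.sense(); R=Ro.from_euler("xyz",s["tcp_rot"],degrees=True).as_matrix()
    print("t%.2f"%s["t"],"q",s["joint_pos"].round(2).tolist(),"p",s["position"].round(1).tolist(),"X",R[:,0].round(3).tolist(),"Z",R[:,2].round(3).tolist(),"F",s["wrist_force"].round(1).tolist(),"w",round(float(s["width"]),1))
    if log: open("log.jsonl","a").write(json.dumps([s["joint_pos"].tolist(),s["position"].tolist(),R.tolist()])+"\n")
    return s,R
def go(p=None,X=None,Z=None,yawaxis=None):
    """print delta for target TCP p, tool x dir X, tool z dir Z"""
    s,R=st(False); p0=s["position"]
    d=R.T@(np.array(p,float)-p0)/300
    print("pos",d.round(4).tolist(),"norm",np.linalg.norm(d*300).round(1))
    if X is not None:
        X=np.array(X,float);X/=np.linalg.norm(X);Z=np.array(Z,float);Z-=X*(Z@X);Z/=np.linalg.norm(Z)
        T=np.c_[X,np.cross(Z,X),Z]; r=Ro.from_matrix(R.T@T).as_rotvec()
        print("turn",(r/np.pi).round(4).tolist(),"deg",np.degrees(np.linalg.norm(r)).round(1))
E
python3 -c "
from h import *
s,R=st();print(R.round(3))"
```

```text
t0.30 q [-74.6, 14.06, 89.28, -0.0, 76.7, -9.97] p [278.5, -587.1, 205.1] X [-0.0, 0.001, -1.0] Z [0.428, -0.904, -0.001] F [-0.3, -0.6, -0.1] w 93.8
[[-0.     0.904  0.428]
 [ 0.001  0.428 -0.904]
 [-1.     0.    -0.001]]
```

Call:
{"api": "step_arm", "payload": {"delta_pos": [[-0.13,0,0],[-0.26,0,0],[-0.4,0,0],[-0.5,0,0],[-0.5,0,0],[-0.5,0,0],[-0.5,0,0],[-0.5,0,0],[-0.5,0,0],[-0.5,0,0]], "turn": [[0,0,0],[0,0,0],[0,0,0],[0,0.1,0.1],[0,0.1,0.1],[0,0.1,0.1],[0,0.1,0.1],[0,0.1,0.1],[0,0.1,0.1],[0,0.1,0.1]], "gripper": [-1,-1,-1,-1,-1,-1,-1,-1,-1,-1]}}

```text
t: 1.13
position: [278.9, -587.0, 355.8]
tcp_rot: [135.0, 64.6, 70.4]
wrist_force: [0.6, -0.4, 0.3]
width: 94.0
```

```bash
python3 -c "
from h import *
st()"
```

```text
t1.13 q [-79.94, 22.5, 66.12, 13.34, 113.18, -12.44] p [278.9, -587.0, 355.8] X [0.144, 0.403, -0.904] Z [0.452, -0.839, -0.303] F [0.6, -0.4, 0.3] w 94.0
```

Call:
{"api": "step_arm", "payload": {"delta_pos": [[0,0,0],[0,0,0],[0,0,0],[0,0,0],[0,0,0],[0,0,0],[0,0,0],[0,0,0],[0,0,0],[0,0,0]], "turn": [[0,-0.2,0],[0,-0.2,0],[0,-0.2,0],[0,-0.2,0],[0,-0.2,0],[0,-0.2,0],[0,-0.2,0],[0,-0.2,0],[0,-0.2,0],[0,-0.2,0]], "gripper": [-1,-1,-1,-1,-1,-1,-1,-1,-1,-1]}}

```text
t: 1.97
position: [278.9, -588.5, 356.3]
tcp_rot: [46.8, 65.4, -23.5]
wrist_force: [0.1, 1.0, 0.8]
width: 93.8
```

```bash
python3 -c "
from h import *
st()"
```

```text
t1.97 q [-83.83, -1.27, 92.89, 21.85, 76.6, -16.5] p [278.9, -588.5, 356.3] X [0.382, -0.166, -0.909] Z [0.281, -0.916, 0.285] F [0.1, 1.0, 0.8] w 93.8
```

Call:
{"api": "step_arm", "payload": {"delta_pos": [[0,0,0],[0,0,0],[0,0,0],[0,0,0],[0,0,0],[0,0,0],[0,0,0],[0,0,0],[0,0,0],[0,0,0]], "turn": [[0.1,0,-0.2],[0.1,0,-0.2],[0.1,0,-0.2],[0.1,0,-0.2],[0.1,0,-0.2],[0.1,0,-0.2],[0.1,0,-0.2],[0.1,0,-0.2],[0.1,0,-0.2],[0.1,0,-0.2]], "gripper": [-1,-1,-1,-1,-1,-1,-1,-1,-1,-1]}}

```text
t: 2.8
position: [277.7, -587.8, 355.8]
tcp_rot: [-37.9, 70.0, -131.1]
wrist_force: [0.5, -0.7, -0.2]
width: 93.9
```

```bash
python3 -c "
from h import *
st()"
```

```text
t2.80 q [-67.04, 5.42, 85.21, -18.16, 80.8, 27.72] p [277.7, -587.8, 355.8] X [-0.225, -0.258, -0.94] Z [-0.024, -0.963, 0.27] F [0.5, -0.7, -0.2] w 93.9
```

```bash
cat > kin.py <<'E'
import numpy as np, json
from scipy.optimize import least_squares
from scipy.spatial.transform import Rotation as Ro
Rz=lambda a:Ro.from_euler("z",a,degrees=True).as_matrix()
Ry=lambda a:Ro.from_euler("y",a,degrees=True).as_matrix()
S4,S6=1,1
def fk(q,p,full=False):
    h,oy,ox,a2,ex,d4,wy,wx,L=p
    A=Rz(q[0]);x=A@[ox,oy,h];pts=[x]
    A=A@Ry(q[1]);x=x+A@[0,0,a2];pts.append(x)
    A=A@Ry(q[2]);x=x+A@[ex,0,d4]
    A=A@Rz(S4*q[3]);x=x+A@[wx,wy,0];pts.append(x)
    A=A@Ry(q[4]);A=A@Rz(S6*q[5]);x=x+A[:,2]*L;pts.append(x)
    return (x,A,pts) if full else (x,A)
E
python3 - <<'E'
import kin;from kin import *
D=[json.loads(l) for l in open("log.jsonl")]
for s4 in(1,-1):
  for s6 in (1,-1):
    kin.S4,kin.S6=s4,s6
    e=[]
    for q,p,R in D:
        _,A=fk(q,np.zeros(9)); e.append(A.T@np.array(R))
    print(s4,s6,[np.abs(a-e[0]).max().round(3) for a in e]); print(e[0].round(2).tolist()) if np.abs(e[1]-e[0]).max()<.05 else 0
E
```

```text
1 1 [np.float64(0.0), np.float64(0.0), np.float64(0.0), np.float64(0.0)]
[[-0.0, 0.0, -1.0], [0.0, 1.0, 0.0], [1.0, -0.0, -0.0]]
1 -1 [np.float64(0.0), np.float64(0.08), np.float64(0.204), np.float64(1.165)]
-1 1 [np.float64(0.0), np.float64(0.411), np.float64(0.662), np.float64(0.532)]
-1 -1 [np.float64(0.0), np.float64(0.395), np.float64(0.662), np.float64(1.029)]
```

Run:
```python
from kin import *
D=[json.loads(l) for l in open("log.jsonl")]
# linear in p
M=[];b=[]
for q,p,R in D:
    M.append(np.array([fk(q,np.eye(9)[i])[0] for i in range(9)]).T); b.append(p)
M=np.vstack(M);b=np.concatenate(b)
print(np.linalg.svd(M)[1])
for free in ([0,1,3,5,8],[0,1,2,3,5,8],[0,1,3,4,5,8],[0,1,3,5,6,8],[0,1,3,5,7,8],[0,1,2,3,4,5,6,7,8]):
    s,*_=np.linalg.lstsq(M[:,free],b,rcond=None); print(free,s.round(1),np.abs(M[:,free]@s-b).max().round(2))
```

```text
[4.39935918 2.83561247 2.80624456 0.60101057 0.43753605 0.36807164
 0.1460475  0.13772485 0.03880667]
[0, 1, 3, 5, 8] [213.  113.  408.6 566.7 274.2] 10.01
[0, 1, 2, 3, 5, 8] [212.9 113.   -3.3 409.  569.9 274.2] 9.94
[0, 1, 3, 4, 5, 8] [273.5 112.6 419.8  66.2 568.8 280. ] 0.0
[0, 1, 3, 5, 6, 8] [ 2.131e+02  1.135e+02  4.086e+02  5.667e+02 -5.000e-01  2.742e+02] 10.01
[0, 1, 3, 5, 7, 8] [258.9 112.4 368.3 575.8  37.2 242.8] 2.69
[0, 1, 2, 3, 4, 5, 6, 7, 8] [273.5 112.6   0.  419.8  66.2 568.8   0.   -0.  280. ] 0.0
```

```bash
cat >> kin.py <<'E'
P=[273.5,112.6,0,419.8,66.2,568.8,0,0,280.]
E0=np.array([[0,0,-1.],[0,1,0],[1,0,0]])
LO=np.array([-179.41,-58.25,7.25,-54.29,11.92,-157.13]);HI=np.array([179.41,129.5,145.43,234.29,165.04,157.13])
def FK(q):
    x,A,pts=fk(q,P,True); return x,A@E0,pts
def ik(p,R,seed):
    def f(q):
        x,A,_=FK(q); return np.r_[(x-p)/100,(Ro.from_matrix(A.T@R).as_rotvec())]
    r=least_squares(f,np.clip(seed,LO+.1,HI-.1),bounds=(LO,HI),max_nfev=60)
    return r.x if np.abs(r.fun).max()<2e-3 else None
def frame(X,Z):
    X=np.array(X,float);X/=np.linalg.norm(X);Z=np.array(Z,float);Z-=X*(Z@X);Z/=np.linalg.norm(Z)
    return np.c_[X,np.cross(Z,X),Z]
def ikall(p,R):
    out=[];az=np.degrees(np.arctan2(p[1],p[0]))
    for q4 in(0,60,120,180):
        for q5 in(50,110):
            for q6 in(-90,0,90):
                q=ik(p,R,[az,10,90,q4,q5,q6])
                if q is not None and not any(np.abs(q-o).max()<2 for o in out): out.append(q)
    return out
E
cat > s1.py <<'E'
from kin import *
mug=np.array([434,168.5,0])
for th in range(70,165,10):
  for tau in (0,15,30,45):
    t,c=np.radians(th),np.radians(tau)
    X=np.array([np.cos(t)*np.cos(c),np.sin(t)*np.cos(c),-np.sin(c)]);G=mug+[0,0,60]
    for sg in(1,-1):
        for q in ikall(G+18.8*X,frame(X,sg*np.array([-np.sin(t),np.cos(t),0]))):
            pts=FK(q)[2]; m=np.minimum(q-LO,HI-q).min()
            if pts[2][2]>55 and m>3: print(th,tau,sg,q.round(0).tolist(),"wrist",pts[2].round(0).tolist(),"marg",m.round(0))
E
python3 s1.py
```

```text
70 0 1 [-31.0, 34.0, 129.0, 79.0, 93.0, 107.0] wrist [345.0, -77.0, 60.0] marg 16.0
70 0 -1 [-31.0, 34.0, 129.0, 79.0, 93.0, -73.0] wrist [345.0, -77.0, 60.0] marg 16.0
70 15 1 [-30.0, 20.0, 134.0, 75.0, 81.0, 116.0] wrist [348.0, -69.0, 128.0] marg 12.0
70 15 -1 [-30.0, 20.0, 134.0, 75.0, 81.0, -64.0] wrist [348.0, -69.0, 128.0] marg 12.0
70 30 1 [-25.0, 8.0, 136.0, 67.0, 69.0, 129.0] wrist [357.0, -44.0, 191.0] marg 10.0
70 30 -1 [-25.0, 8.0, 136.0, 67.0, 69.0, -51.0] wrist [357.0, -44.0, 191.0] marg 10.0
70 45 1 [-18.0, -0.0, 135.0, 55.0, 59.0, 146.0] wrist [371.0, -5.0, 245.0] marg 10.0
70 45 -1 [-18.0, -0.0, 135.0, 55.0, 59.0, -34.0] wrist [371.0, -5.0, 245.0] marg 10.0
80 0 1 [-29.0, 35.0, 124.0, 72.0, 97.0, 110.0] wrist [389.0, -89.0, 60.0] marg 22.0
80 0 -1 [-29.0, 35.0, 124.0, 72.0, 97.0, -70.0] wrist [389.0, -89.0, 60.0] marg 22.0
80 15 1 [-28.0, 23.0, 128.0, 67.0, 85.0, 117.0] wrist [390.0, -80.0, 128.0] marg 18.0
80 15 -1 [-28.0, 23.0, 128.0, 67.0, 85.0, -63.0] wrist [390.0, -80.0, 128.0] marg 18.0
80 30 1 [-24.0, 12.0, 130.0, 61.0, 74.0, 128.0] wrist [395.0, -54.0, 191.0
[... 5083 characters left out ...]
, 245.0] marg 43.0
160 0 1 [-3.0, 54.0, 84.0, 23.0, 130.0, 105.0] wrist [679.0, 79.0, 60.0] marg 35.0
160 0 -1 [-3.0, 54.0, 84.0, 23.0, 130.0, -75.0] wrist [679.0, 79.0, 60.0] marg 35.0
160 15 1 [-3.0, 46.0, 88.0, 19.0, 119.0, 104.0] wrist [671.0, 82.0, 128.0] marg 46.0
160 15 -1 [-3.0, 46.0, 88.0, 19.0, 119.0, -76.0] wrist [671.0, 82.0, 128.0] marg 46.0
160 30 1 [-2.0, 37.0, 93.0, 16.0, 108.0, 104.0] wrist [647.0, 91.0, 191.0] marg 52.0
160 30 -1 [-2.0, 37.0, 93.0, 16.0, 108.0, -76.0] wrist [647.0, 91.0, 191.0] marg 52.0
160 45 1 [-1.0, 28.0, 100.0, 14.0, 96.0, 105.0] wrist [608.0, 105.0, 245.0] marg 46.0
160 45 -1 [-1.0, 28.0, 100.0, 14.0, 96.0, -75.0] wrist [608.0, 105.0, 245.0] marg 46.0
```

```bash
cat > s2.py <<'E'
from kin import *
import itertools
tc=np.array([753,-41.]);ty=np.radians(-4.8);Rt=np.array([[np.cos(ty),-np.sin(ty)],[np.sin(ty),np.cos(ty)]])
C=np.array([594,-27.6])
def boxp(a):
    return np.array(list(itertools.product(*[np.linspace(l,h,4) for l,h in a])))
def geom(th,tau,zg):
    t,c=np.radians(th),np.radians(tau)
    X=np.array([np.cos(t)*np.cos(c),np.sin(t)*np.cos(c),-np.sin(c)])
    return X
hand=np.radians(117)
def mugpts(zg):
    a=np.linspace(0,2*np.pi,13)[:-1]
    w=[[34*np.cos(x),34*np.sin(x),z-zg] for x in a for z in(0,47,95)]
    h=[[r*np.cos(hand),r*np.sin(hand),z-zg] for r in(50,71) for z in(15,50,83)]
    return np.array(w+h)
fing=np.vstack([boxp([(-100,0),(-9,9),s]) for s in((34,48),(-48,-34))])
body=boxp([(-280,-97),(-45,45),(-90,90)])
def clear(pts,inside):
    l=(pts[:,:2]-tc)@Rt
    m=1e9
    for (x,y),z in zip(l,pts[:,2]):
        if x>-115-10 and False: pass
        if abs(y)<110 and -105<x<110: m=min(m,z-140)
        elif abs(y)<103 and -245<x<=-105:
            if inside and abs(y)<80 and -215<x: m=min(m,z-90)
            else: m=min(m,z-130)
        else: m=min(m,z-5)
    return m
if __name__=="__main__":
  res=[]
  for th,tau in((80,15),(80,25),(85,20)):
    zg=60;X=geom(th,tau,zg);t=np.radians(th)
    for sg in(1,-1):
      Rg=frame(X,sg*np.array([-np.sin(t),np.cos(t),0]))
      for psi in range(-180,180,15):
       for d in range(0,360,30):
        ax=[-np.sin(np.radians(d)),np.cos(np.radians(d)),0]
        R=Ro.from_rotvec(np.radians(115)*np.array(ax)).as_matrix()@Rz(psi)
        Rp=R@Rg; dv=np.array([np.cos(np.radians(d)),np.sin(np.radians(d))])
        for zm in(150,170,190):
          M=np.r_[C-15*dv,zm]
          G=M-R@[0,0,95-zg]; T=G+18.8*Rp[:,0]
          c=min(clear(G+mugpts(zg)@R.T,True),clear(T+fing@Rp.T,False),clear(T+body@Rp.T,False))
          if c<8: continue
          for q4 in(0,60,120):
            q=ik(T,Rp,[-5,20,90,q4,90,0])
            if q is None: continue
            m=np.minimum(q-LO,HI-q).min()
            if m>8: res.append((zm,th,tau,sg,psi,d,round(c),round(m),q.round().tolist()))
          break
  res.sort(key=lambda r:(r[0],-min(r[6],20)-min(r[7],20)))
  print(len(res))
  for r in res[:40]: print(r)
E
time python3 s2.py
```

```text
736
(170, 80, 15, 1, -120, 300, 21, 44, [-27.0, 15.0, 101.0, 38.0, 90.0, -64.0])
(170, 80, 15, 1, -120, 300, 21, 44, [-27.0, 15.0, 101.0, 38.0, 90.0, -64.0])
(170, 80, 15, 1, -120, 300, 21, 44, [-27.0, 15.0, 101.0, 38.0, 90.0, -64.0])
(170, 80, 15, 1, -105, 330, 26, 58, [-18.0, 26.0, 86.0, 13.0, 107.0, -78.0])
(170, 80, 15, 1, -105, 330, 26, 58, [-18.0, 26.0, 86.0, 13.0, 107.0, -78.0])
(170, 80, 15, 1, -105, 330, 26, 58, [-18.0, 26.0, 86.0, 13.0, 107.0, -78.0])
(170, 80, 15, 1, -90, 330, 21, 55, [-23.0, 23.0, 90.0, 24.0, 104.0, -84.0])
(170, 80, 15, 1, -90, 330, 21, 55, [-23.0, 23.0, 90.0, 24.0, 104.0, -84.0])
(170, 80, 15, 1, -90, 330, 21, 55, [-23.0, 23.0, 90.0, 24.0, 104.0, -84.0])
(170, 80, 15, 1, -60, 0, 21, 51, [-18.0, 29.0, 82.0, 8.0, 112.0, -106.0])
(170, 80, 15, 1, -60, 0, 21, 51, [-18.0, 29.0, 82.0, 8.0, 112.0, -106.0])
(170, 80, 15, 1, -60, 0, 21, 51, [-18.0, 29.0, 82.0, 8.0, 112.0, -106.0])
(170, 80, 15, -1, -120, 300, 21, 42, [-27.0, 15.0, 101.0, 38.0, 90.0, 116.0])
(170, 80, 15, -1, -120, 300, 21, 42, [-27.0, 15.0, 101.0, 38.0, 90.0, 116.0])
(170, 80, 15, -1, -120, 300,
[... 1291 characters left out ...]
, 22, 52, [-23.0, 29.0, 86.0, 25.0, 113.0, -84.0])
(170, 80, 25, 1, -90, 330, 22, 52, [-23.0, 29.0, 86.0, 25.0, 113.0, -84.0])
(170, 80, 25, 1, -60, 0, 22, 44, [-17.0, 35.0, 78.0, 5.0, 121.0, -107.0])
(170, 80, 25, 1, -60, 0, 22, 44, [-17.0, 35.0, 78.0, 5.0, 121.0, -107.0])
(170, 80, 25, 1, -60, 0, 22, 44, [-17.0, 35.0, 78.0, 5.0, 121.0, -107.0])
(170, 80, 25, -1, -120, 300, 22, 44, [-28.0, 21.0, 97.0, 41.0, 98.0, 114.0])
(170, 80, 25, -1, -120, 300, 22, 44, [-28.0, 21.0, 97.0, 41.0, 98.0, 114.0])
(170, 80, 25, -1, -120, 300, 22, 44, [-28.0, 21.0, 97.0, 41.0, 98.0, 114.0])
(170, 80, 25, -1, -105, 330, 26, 50, [-19.0, 31.0, 81.0, 15.0, 116.0, 102.0])
real	1m21.107s
user	1m19.091s
sys	0m0.309s
```

```bash
cat > s3.py <<'E'
from s2 import *
def path(th,tau,sg,psi,d,zm,off=15,zg=60,mug=np.array([434,168.5,0]),tip=115,verbose=False):
    X=geom(th,tau,zg);t=np.radians(th);Rg=frame(X,sg*np.array([-np.sin(t),np.cos(t),0]))
    dv=np.array([np.cos(np.radians(d)),np.sin(np.radians(d))]);ax=np.array([-dv[1],dv[0],0])
    wp=[]
    for z in (0,100,185): wp.append((mug+[0,0,z],np.eye(3)))
    C2=C-off*dv
    for f in np.linspace(0,1,9)[1:]:
        wp.append((np.r_[mug[:2]*(1-f)+C2*f,185],Rz(psi*f)))
    n0=len(wp)
    for f in np.linspace(0,1,13)[1:]:
        R=Ro.from_rotvec(np.radians(tip)*f*ax).as_matrix()@Rz(psi)
        zmf=280+(zm-280)*f; wp.append((np.r_[C2,zmf]-R@[0,0,95],R))
    s=ikall(wp[0][0]+[0,0,zg]+18.8*X,Rg)
    best=None
    for q in s:
        qs=[q];ok=True;cl=99
        for o,R in wp[1:]:
            Rp=R@Rg;G=o+R@[0,0,zg];T=G+18.8*Rp[:,0]
            q2=ik(T,Rp,qs[-1])
            if q2 is None or np.abs(q2-qs[-1]).max()>45: ok=False;break
            cl=min(cl,clear(G+mugpts(zg)@R.T,True),clear(T+fing@Rp.T,False),clear(T+body@Rp.T,False)) if len(qs)>=10 else cl
            qs.append(q2)
        if verbose: print(ok,len(qs),np.array(qs).round().tolist())
        if ok:
            Q=np.array(qs);m=np.minimum(Q-LO,HI-Q).min();st=np.abs(np.diff(Q,axis=0)).max()
            if best is None or m>best[0]: best=(m,cl,st,Q)
    return best
if __name__=="__main__":
    for th,tau in((80,15),(80,25)):
     for sg in(1,-1):
      for psi in range(-150,91,30):
       for d in range(0,360,30):
        b=path(th,tau,sg,psi,d,170)
        if b and b[0]>4 and b[1]>4: print(th,tau,sg,psi,d,"marg %.0f clear %.0f step %.0f"%b[:3],b[3][-1].round().tolist())
E
time python3 s3.py
```

```text
Still running in the background as job /tmp/bash_jobs.1000/a4d3ef4a8ddf (pid 793). You'll get a notice when it ends.
```

Edit , replacing
```

```
with
```

```

```bash
cat /tmp/bash_jobs.1000/a4d3ef4a8ddf/std*
```

```text
(no output)
```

Edit , replacing
```

```
with
```

```

```bash
cat /tmp/bash_jobs.1000/a4d3ef4a8ddf/std*
```

```text
real	12m18.361s
user	12m9.130s
sys	0m0.222s
80 15 -1 -60 0 marg 8 clear 15 step 17 [-18.0, 29.0, 82.0, 8.0, 112.0, 74.0]
80 15 -1 -30 0 marg 14 clear 8 step 17 [-27.0, 33.0, 84.0, 29.0, 119.0, 68.0]
80 15 -1 -30 30 marg 14 clear 10 step 17 [-12.0, 31.0, 79.0, -11.0, 113.0, 49.0]
80 15 -1 0 60 marg 14 clear 10 step 17 [-7.0, 30.0, 81.0, -27.0, 105.0, 27.0]
80 15 -1 30 90 marg 14 clear 10 step 17 [-2.0, 25.0, 88.0, -39.0, 90.0, 8.0]
80 15 -1 60 120 marg 7 clear 9 step 17 [0.0, 17.0, 98.0, -48.0, 71.0, -9.0]
80 25 -1 -60 0 marg 11 clear 15 step 17 [-17.0, 35.0, 78.0, 5.0, 121.0, 73.0]
80 25 -1 -30 30 marg 14 clear 10 step 17 [-10.0, 37.0, 75.0, -16.0, 120.0, 48.0]
80 25 -1 0 60 marg 14 clear 10 step 17 [-4.0, 34.0, 79.0, -34.0, 109.0, 27.0]
80 25 -1 30 90 marg 7 clear 10 step 17 [1.0, 27.0, 88.0, -48.0, 92.0, 11.0]
```

```bash
cat > s4.py <<'E'
from s3 import *
for tau,psi,d in((20,-45,10),(20,-45,15),(20,-60,0)):
    b=path(80,tau,-1,psi,d,170)
    if b: print(tau,psi,d,b[:3]);print(b[3].round().astype(int).tolist())
E
python3 s4.py
```

```text
20 -45 10 (np.float64(13.99553517967442), np.float64(15.358858682025812), np.float64(16.954273391167227))
[[-27, 20, 129, 65, 81, -60], [-27, 3, 131, 64, 88, -47], [-27, -9, 131, 64, 93, -35], [-30, -10, 131, 66, 91, -34], [-33, -10, 131, 67, 89, -33], [-35, -10, 131, 69, 86, -32], [-37, -9, 131, 71, 83, -31], [-38, -9, 130, 73, 80, -30], [-39, -8, 130, 75, 76, -29], [-40, -8, 129, 77, 72, -28], [-40, -7, 129, 80, 67, -27], [-39, -8, 126, 69, 65, -15], [-37, -8, 124, 59, 65, -4], [-35, -7, 120, 49, 66, 7], [-32, -5, 116, 40, 69, 17], [-30, -2, 112, 32, 73, 27], [-27, 2, 107, 25, 79, 35], [-25, 7, 102, 20, 84, 41], [-23, 12, 97, 15, 91, 47], [-21, 17, 92, 11, 98, 52], [-20, 23, 87, 8, 105, 57], [-18, 28, 83, 5, 112, 61], [-17, 34, 78, 3, 119, 64]]
20 -45 15 (np.float64(13.99553517967442), np.float64(10.025066643252899), np.float64(16.954273391167227))
[[-27, 20, 129, 65, 81, -60], [-27, 3, 131, 64, 88, -47], [-27, -9, 131, 64, 93, -35], [-30, -10, 131, 66, 91, -34], [-33, -10, 131, 67, 89, -33], [-35, -9, 131, 69, 86, -32], [-37, -9, 131, 71, 83, -31], [-38, -9, 130, 73, 80, -30], [-3
[... 478 characters left out ...]
611617), np.float64(16.954273391167227))
[[-27, 20, 129, 65, 81, -60], [-27, 3, 131, 64, 88, -47], [-27, -9, 131, 64, 93, -35], [-30, -11, 132, 66, 90, -33], [-33, -12, 133, 69, 86, -32], [-35, -14, 134, 71, 82, -30], [-36, -15, 135, 74, 77, -28], [-37, -15, 136, 77, 72, -26], [-37, -16, 136, 80, 65, -25], [-37, -16, 136, 84, 58, -24], [-36, -15, 135, 88, 51, -23], [-35, -16, 133, 73, 49, -8], [-33, -16, 130, 60, 50, 7], [-31, -14, 126, 47, 53, 21], [-29, -11, 121, 37, 58, 32], [-27, -7, 116, 29, 64, 41], [-25, -2, 111, 23, 71, 48], [-23, 3, 106, 18, 78, 54], [-22, 8, 100, 15, 86, 59], [-21, 14, 95, 12, 93, 64], [-19, 20, 90, 9, 101, 67], [-18, 26, 85, 8, 109, 71], [-18, 32, 80, 6, 117, 74]]
```

```bash
cat > plan.py <<'E'
from h import *
from kin import ik,FK,frame,LO,HI,Rz,Ry
def plan(wps,q0=None):
    """wps list of (p,X,Z); simulate straight+slerp; print row deltas in frame of start pose"""
    s,R0=st(); p0=s["position"]; q=s["joint_pos"]; pc,Rc=p0,R0
    for p,X,Z in wps:
        p=np.array(p,float);T=frame(X,Z); rv=Ro.from_matrix(Rc.T@T).as_rotvec(); n=8; minz=1e9;Q=[q]
        for f in np.linspace(0,1,n+1)[1:]:
            q2=ik(pc*(1-f)+p*f,Rc@Ro.from_rotvec(rv*f).as_matrix(),Q[-1])
            if q2 is None: print("  IK FAIL at",f.round(2),"last",Q[-1].round().tolist());break
            Q.append(q2)
        Q=np.array(Q);q=Q[-1]
        r=Ro.from_matrix(R0.T@T).as_rotvec()
        print("pos",(R0.T@(p-p0)/300).round(3).tolist(),"turn",(r/np.pi).round(3).tolist(),"dist %.0f ang %.0f rows %.1f"%(np.linalg.norm(p-pc),np.degrees(np.linalg.norm(rv)),max(np.linalg.norm(p-pc)/41.7,np.degrees(np.linalg.norm(rv))/7.16)),"q",q.round().astype(int).tolist(),"marg",np.minimum(Q-LO,HI-Q).min().round(),"step",np.abs(np.diff(Q,axis=0)).max().round(),"wrist",FK(q)[2][2].round().tolist())
        pc,Rc=p,T
def dirv(th,tau):
    t,c=np.radians(th),np.radians(tau);return np.array([np.cos(t)*np.cos(c),np.sin(t)*np.cos(c),-np.sin(c)])
E
python3 - <<'E'
from plan import *
X=dirv(80,20);Z=np.array([np.sin(np.radians(80)),-np.cos(np.radians(80)),0])
G=np.array([434,168.5,60]);T=G+18.8*X;print(T)
h=dirv(80,0)
plan([((330,-400,330),X,Z),(T-160*h+[0,0,200],X,Z),(T-160*X,X,Z),(T,X,Z)])
E
```

```text
[437.06770713 185.89783167  53.57002131]
t2.80 q [-67.04, 5.42, 85.21, -18.16, 80.8, 27.72] p [277.7, -587.8, 355.8] X [-0.225, -0.258, -0.94] Z [-0.024, -0.963, 0.27] F [0.5, -0.7, -0.2] w 93.9
pos [-0.12, 0.135, -0.63] turn [-0.397, 0.308, 0.432] dist 197 ang 119 rows 16.7 q [-76, 26, 81, 34, 136, -55] marg 29.0 step 14.0 wrist [284.0, -659.0, 426.0]
pos [-0.308, 0.327, -2.08] turn [-0.397, 0.308, 0.432] dist 442 ang 0 rows 10.6 q [-48, -6, 126, 52, 109, -43] marg 19.0 step 8.0 wrist [364.0, -231.0, 349.0]
pos [0.138, 0.432, -2.241] turn [-0.397, 0.308, 0.432] dist 146 ang 0 rows 3.5 q [-46, 13, 127, 49, 96, -59] marg 18.0 step 3.0 wrist [365.0, -221.0, 204.0]
pos [0.163, 0.513, -2.767] turn [-0.397, 0.308, 0.432] dist 160 ang 0 rows 3.8 q [-27, 20, 129, 65, 81, -60] marg 16.0 step 3.0 wrist [391.0, -73.0, 149.0]
```

Call:
{"api": "step_arm", "payload": {"delta_pos": [[-0.12,0.135,-0.63],[-0.12,0.135,-0.63],[-0.12,0.135,-0.63],[-0.12,0.135,-0.63],[-0.12,0.135,-0.63],[-0.12,0.135,-0.63],[-0.12,0.135,-0.63],[-0.12,0.135,-0.63],[-0.12,0.135,-0.63],[-0.12,0.135,-0.63]], "turn": [[-0.397,0.308,0.432],[-0.397,0.308,0.432],[-0.397,0.308,0.432],[-0.397,0.308,0.432],[-0.397,0.308,0.432],[-0.397,0.308,0.432],[-0.397,0.308,0.432],[-0.397,0.308,0.432],[-0.397,0.308,0.432],[-0.397,0.308,0.432]], "gripper": [-1,-1,-1,-1,-1,-1,-1,-1,-1,-1]}}

```text
t: 3.63
position: [329.5, -400.4, 331.1]
tcp_rot: [105.7, 53.8, 58.3]
wrist_force: [-0.5, -0.6, -0.3]
width: 93.6
```

```bash
cat > n.py <<'E'
from plan import *
X=dirv(80,20);Z=np.array([np.sin(np.radians(80)),-np.cos(np.radians(80)),0])
G=np.array([434,168.5,60]);T=G+18.8*X
h=dirv(80,0)
E
python3 - <<'E'
from n import *
plan([((330,-400,330),X,Z),(T-160*h+[0,0,200],X,Z),(T-160*X,X,Z),(T,X,Z)])
E
```

```text
t3.63 q [-76.81, 3.53, 93.52, 26.09, 108.44, -26.7] p [329.5, -400.4, 331.1] X [0.311, 0.503, -0.807] Z [0.704, -0.692, -0.16] F [-0.5, -0.6, -0.3] w 93.6
pos [0.004, -0.0, 0.001] turn [-0.157, 0.123, 0.172] dist 1 ang 47 rows 6.6 q [-76, 26, 81, 34, 136, -55] marg 29.0 step 4.0 wrist [284.0, -659.0, 426.0]
pos [1.009, 0.764, -0.76] turn [-0.157, 0.123, 0.172] dist 442 ang 0 rows 10.6 q [-48, -6, 126, 52, 109, -43] marg 19.0 step 8.0 wrist [364.0, -231.0, 349.0]
pos [1.418, 0.508, -0.7] turn [-0.157, 0.123, 0.172] dist 146 ang 0 rows 3.5 q [-46, 13, 127, 49, 96, -59] marg 18.0 step 3.0 wrist [365.0, -221.0, 204.0]
pos [1.84, 0.716, -0.951] turn [-0.157, 0.123, 0.172] dist 160 ang 0 rows 3.8 q [-27, 20, 129, 65, 81, -60] marg 16.0 step 3.0 wrist [391.0, -73.0, 149.0]
```

Call:
{"api": "step_arm", "payload": {"delta_pos": [[0.96,0.726,-0.722],[0.96,0.726,-0.722],[0.96,0.726,-0.722],[0.96,0.726,-0.722],[0.96,0.726,-0.722],[0.96,0.726,-0.722],[0.96,0.726,-0.722],[0.96,0.726,-0.722],[0.96,0.726,-0.722],[0.96,0.726,-0.722]], "turn": [[-0.157,0.123,0.172],[-0.157,0.123,0.172],[-0.157,0.123,0.172],[-0.157,0.123,0.172],[-0.157,0.123,0.172],[-0.157,0.123,0.172],[-0.157,0.123,0.172],[-0.157,0.123,0.172],[-0.157,0.123,0.172],[-0.157,0.123,0.172]], "gripper": [-1,-1,-1,-1,-1,-1,-1,-1,-1,-1]}}

```text
t: 4.47
position: [406.2, 4.6, 256.0]
tcp_rot: [90.2, 20.0, 79.7]
wrist_force: [0.5, -0.2, -0.6]
width: 94.0
```

Run:
```python
from n import *
d=cam("wrist");cv2.imwrite("pics/w1.png",d["image"][:,:,::-1])
d=cam("top");cv2.imwrite("pics/t1.png",d["image"][:,:,::-1])
plan([(T-160*X,X,Z),(T-40*X,X,Z),(T,X,Z)])
```

```text
t4.57 q [-49.86, -4.92, 124.85, 50.33, 110.73, -44.39] p [404.4, 7.9, 255.1] X [0.161, 0.926, -0.341] Z [0.985, -0.173, -0.007] F [-0.5, -0.2, 0.1] w 94.0
pos [0.263, -0.425, 0.008] turn [-0.002, -0.001, -0.0] dist 150 ang 0 rows 3.6 q [-46, 13, 127, 49, 96, -59] marg 19.0 step 3.0 wrist [365.0, -221.0, 204.0]
pos [0.663, -0.426, 0.009] turn [-0.002, -0.001, -0.0] dist 120 ang 0 rows 2.9 q [-32, 17, 129, 61, 85, -59] marg 16.0 step 2.0 wrist [385.0, -110.0, 163.0]
pos [0.796, -0.426, 0.009] turn [-0.002, -0.001, -0.0] dist 40 ang 0 rows 1.0 q [-27, 20, 129, 65, 81, -60] marg 16.0 step 1.0 wrist [391.0, -73.0, 149.0]
```

View pics/w1.png

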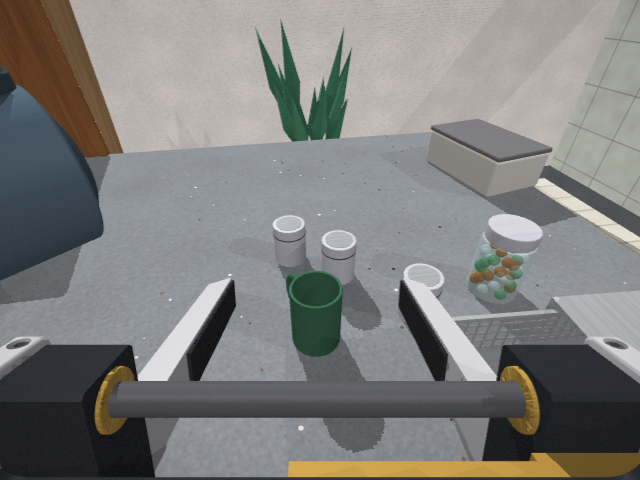

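View pics/t1.png

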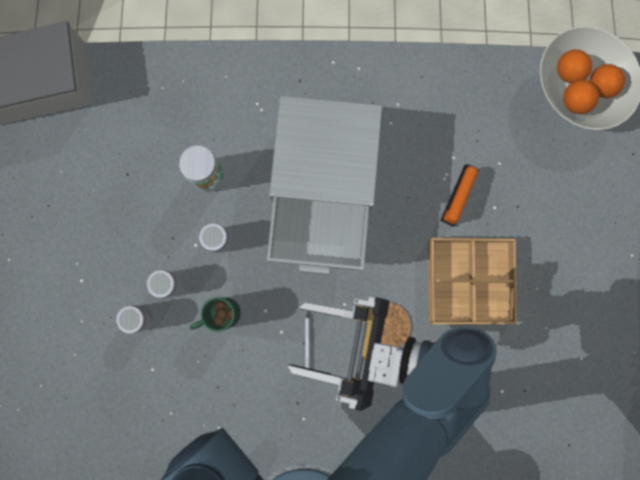

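Call:
{"api": "step_arm", "payload": {"delta_pos": [[0.07,-0.11,0],[0.13,-0.21,0],[0.2,-0.32,0],[0.26,-0.425,0.008],[0.26,-0.425,0.008],[0.36,-0.425,0.008],[0.46,-0.425,0.008],[0.56,-0.425,0.008],[0.56,-0.425,0.008],[0.56,-0.425,0.008]], "turn": [[0,0,0],[0,0,0],[0,0,0],[0,0,0],[0,0,0],[0,0,0],[0,0,0],[0,0,0],[0,0,0],[0,0,0]], "gripper": [-1,-1,-1,-1,-1,-1,-1,-1,-1,-1]}}

```text
t: 5.4
position: [428.1, 115.2, 80.5]
tcp_rot: [90.2, 20.0, 79.9]
wrist_force: [0.3, -0.3, 0.7]
width: 93.7
```

Run:
```python
from n import *
d=cam("wrist");im=d["image"];cv2.imwrite("pics/w2.png",im[:,:,::-1])
H=cv2.cvtColor(im,cv2.COLOR_RGB2HSV);g=((H[...,0]>60)&(H[...,0]<95)&(H[...,1]>110)).astype(np.uint8)
c,_=cv2.findContours(g,cv2.RETR_EXTERNAL,cv2.CHAIN_APPROX_NONE);c=max(c,key=cv2.contourArea);print(cv2.boundingRect(c))
for z in(40,60):
    G2=np.array([434,168.5,z]);print(proj(d,[[434,168.5,z]]))
plan([(T,X,Z)])
```

```text
(254, 0, 51, 92)
[[311.37692931 279.87911436]]
[[311.06441279 259.84820737]]
t5.45 q [-36.71, 15.87, 128.44, 57.22, 88.05, -58.41] p [428.7, 114.3, 80.6] X [0.166, 0.924, -0.343] Z [0.984, -0.177, -0.002] F [-0.4, 0.2, 0.2] w 94.0
pos [0.256, -0.002, -0.015] turn [-0.001, 0.001, 0.0] dist 77 ang 0 rows 1.8 q [-27, 20, 129, 65, 81, -60] marg 16.0 step 1.0 wrist [391.0, -73.0, 149.0]
```

View pics/w2.png

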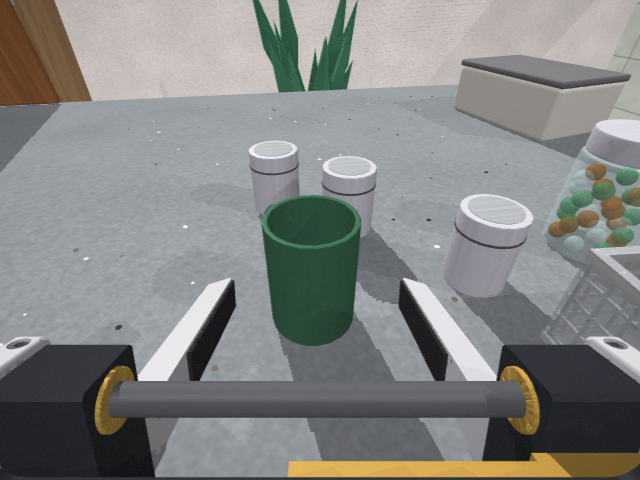

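Call:
{"api": "step_arm", "payload": {"delta_pos": [[0.07,0,-0.004],[0.14,0,-0.008],[0.2,0,-0.012],[0.256,-0.002,-0.015],[0.256,-0.002,-0.015],[0.256,-0.002,-0.015],[0.256,-0.002,-0.015],[0.256,-0.002,-0.015],[0.256,-0.002,-0.015],[0.256,-0.002,-0.015]], "turn": [[0,0,0],[0,0,0],[0,0,0],[0,0,0],[0,0,0],[0,0,0],[0,0,0],[0,0,0],[0,0,0],[0,0,0]], "gripper": [-1,-1,-1,-1,-1,-1,1,1,1,1]}}

```text
t: 6.28
position: [436.2, 186.6, 52.4]
tcp_rot: [90.3, 20.0, 79.8]
wrist_force: [4.2, -0.1, 0.8]
width: 70.8
```

Call:
{"api": "step_arm", "payload": {"delta_pos": [[0,0,0],[0,0,0],[0,0,0],[0,0,0],[0,0,0],[0,0,0],[0,0,0],[0,0,0],[0,0,0],[0,0,0]], "turn": [[0,0,0],[0,0,0],[0,0,0],[0,0,0],[0,0,0],[0,0,0],[0,0,0],[0,0,0],[0,0,0],[0,0,0]], "gripper": [1,1,1,1,1,1,1,1,1,1]}}

```text
t: 7.12
position: [436.1, 187.3, 52.4]
tcp_rot: [90.3, 20.0, 79.9]
wrist_force: [2.7, -3.9, 5.3]
width: 68.6
```

Run:
```python
from n import *
d=cam("wrist");cv2.imwrite("pics/w3.png",d["image"][:,:,::-1])
Rg=frame(X,Z); G=np.array([434,168.5,60])
from s2 import C
dv=np.array([np.cos(np.radians(10)),np.sin(np.radians(10))]);ax=np.array([-dv[1],dv[0],0])
C2=C-15*dv
def pose(o,R):
    Rp=R@Rg;return (o+R@[0,0,60]+18.8*Rp[:,0],Rp[:,0],Rp[:,2])
w=[pose(np.array([434,168.5,100.]),np.eye(3)),pose(np.array([434,168.5,185.]),np.eye(3)),pose(np.r_[C2,185.],Rz(-45))]
plan(w)
```

```text
t7.17 q [-26.93, 19.7, 129.04, 65.5, 81.3, -59.54] p [436.1, 187.3, 52.4] X [0.165, 0.925, -0.342] Z [0.984, -0.177, -0.005] F [3.6, -3.9, 6.2] w 68.6
pos [-0.119, 0.316, 0.002] turn [-0.002, 0.001, -0.0] dist 101 ang 0 rows 2.4 q [-27, 3, 131, 64, 88, -47] marg 14.0 step 2.0 wrist [391.0, -73.0, 249.0]
pos [-0.216, 0.582, 0.001] turn [-0.002, 0.001, -0.0] dist 85 ang 0 rows 2.0 q [-27, -9, 131, 64, 93, -35] marg 14.0 step 2.0 wrist [391.0, -73.0, 334.0]
pos [-0.765, 0.385, 0.637] turn [0.084, -0.234, 0.001] dist 259 ang 45 rows 6.3 q [-40, -7, 129, 80, 67, -27] marg 14.0 step 5.0 wrist [378.0, -171.0, 334.0]
```

View pics/w3.png

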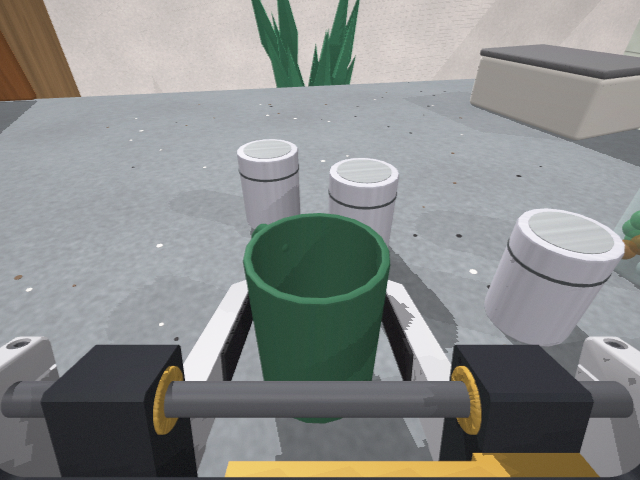

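Grip holds at 68.6 mm, and the mug sits between the fingers with its rim at about (317,258). Now lifting.

Call:
{"api": "step_arm", "payload": {"delta_pos": [[-0.01,0.03,0],[-0.03,0.08,0],[-0.06,0.16,0],[-0.09,0.24,0],[-0.12,0.32,0],[-0.15,0.4,0],[-0.18,0.48,0],[-0.205,0.55,0],[-0.216,0.582,0],[-0.216,0.582,0]], "turn": [[0,0,0],[0,0,0],[0,0,0],[0,0,0],[0,0,0],[0,0,0],[0,0,0],[0,0,0],[0,0,0],[0,0,0]], "gripper": [1,1,1,1,1,1,1,1,1,1]}}

```text
t: 8.0
position: [436.1, 186.3, 238.3]
tcp_rot: [90.2, 20.2, 80.0]
wrist_force: [-0.4, -0.0, -4.0]
width: 68.6
```

```bash
cat > m.py <<'E'
from n import *
Rg=frame(X,Z)
from s2 import C
dv=np.array([np.cos(np.radians(10)),np.sin(np.radians(10))]);ax=np.array([-dv[1],dv[0],0])
C2=C-15*dv
def pose(o,R):
    Rp=R@Rg;return (o+R@[0,0,60]+18.8*Rp[:,0],Rp[:,0],Rp[:,2])
def tip(a,zm):
    R=Ro.from_rotvec(np.radians(a)*ax).as_matrix()@Rz(-45)
    return pose(np.r_[C2,zm]-R@[0,0,95],R)
E
python3 - <<'E'
from m import *
m0=np.array([434,168.5,185.]);f=lambda k:pose(np.r_[m0[:2]*(1-k)+C2*k,185.],Rz(-45*k))
plan([f(.33),f(.67),f(1)])
E
```

```text
t8.00 q [-27.0, -9.72, 131.05, 64.04, 93.12, -34.85] p [436.1, 186.3, 238.3] X [0.164, 0.924, -0.345] Z [0.984, -0.176, -0.004] F [-0.4, -0.0, -4.0] w 68.6
pos [-0.179, -0.064, 0.214] turn [0.027, -0.077, 0.001] dist 86 ang 15 rows 2.1 q [-34, -10, 131, 68, 87, -32] marg 14.0 step 1.0 wrist [379.0, -120.0, 334.0]
pos [-0.366, -0.132, 0.43] turn [0.056, -0.157, 0.001] dist 88 ang 15 rows 2.1 q [-38, -9, 130, 74, 78, -30] marg 14.0 step 1.0 wrist [373.0, -152.0, 334.0]
pos [-0.55, -0.199, 0.638] turn [0.085, -0.235, 0.001] dist 86 ang 15 rows 2.1 q [-40, -7, 129, 80, 67, -27] marg 15.0 step 2.0 wrist [378.0, -171.0, 334.0]
```

Call:
{"api": "step_arm", "payload": {"delta_pos": [[-0.03,-0.01,0.035],[-0.09,-0.032,0.107],[-0.15,-0.054,0.178],[-0.21,-0.076,0.25],[-0.28,-0.1,0.325],[-0.34,-0.12,0.395],[-0.4,-0.145,0.465],[-0.46,-0.167,0.535],[-0.52,-0.188,0.6],[-0.55,-0.199,0.638]], "turn": [[0.004,-0.013,0],[0.013,-0.039,0],[0.023,-0.065,0],[0.033,-0.092,0],[0.043,-0.119,0],[0.052,-0.145,0],[0.061,-0.17,0],[0.071,-0.196,0],[0.08,-0.22,0],[0.085,-0.235,0]], "gripper": [1,1,1,1,1,1,1,1,1,1]}}

```text
t: 8.83
position: [593.7, -22.7, 234.1]
tcp_rot: [90.4, 20.4, 34.6]
wrist_force: [0.2, 0.1, -3.5]
width: 68.4
```

Run:
```python
from m import *
d=cam("top");cv2.imwrite("pics/t2.png",d["image"][:,:,::-1])
d=cam("scene");cv2.imwrite("pics/s3.png",d["image"][:,:,::-1])
plan([tip(15,260),tip(30,245),tip(45,230),tip(60,215)])
```

```text
t8.93 q [-40.13, -6.49, 128.62, 79.63, 66.98, -26.9] p [593.1, -21.1, 234.5] X [0.769, 0.536, -0.348] Z [0.569, -0.822, -0.007] F [-0.2, -0.1, -3.2] w 68.5
pos [-0.007, -0.069, -0.017] turn [0.03, 0.013, -0.073] dist 21 ang 14 rows 2.0 q [-38, -8, 125, 64, 65, -10] marg 17.0 step 2.0 wrist [399.0, -167.0, 370.0]
pos [-0.023, -0.127, -0.033] turn [0.063, 0.025, -0.149] dist 19 ang 15 rows 2.1 q [-34, -6, 120, 48, 66, 8] marg 20.0 step 2.0 wrist [434.0, -161.0, 403.0]
pos [-0.041, -0.176, -0.048] turn [0.096, 0.036, -0.225] dist 16 ang 15 rows 2.1 q [-31, -2, 113, 34, 71, 23] marg 26.0 step 2.0 wrist [480.0, -153.0, 426.0]
pos [-0.058, -0.214, -0.062] turn [0.129, 0.048, -0.3] dist 13 ang 15 rows 2.1 q [-27, 4, 106, 24, 79, 36] marg 32.0 step 2.0 wrist [534.0, -144.0, 435.0]
```

View pics/t2.png

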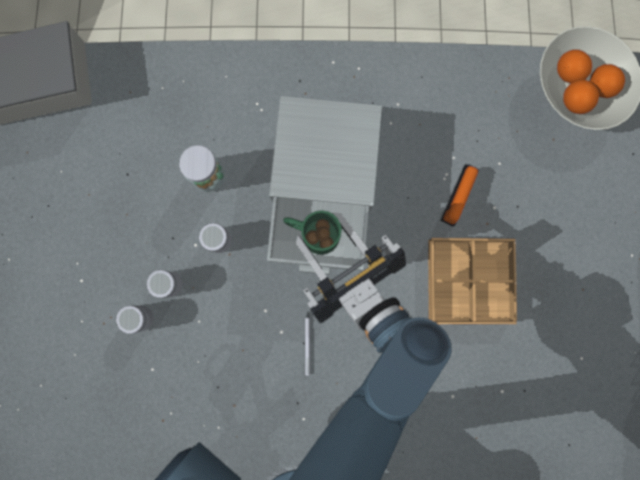

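View pics/s3.png

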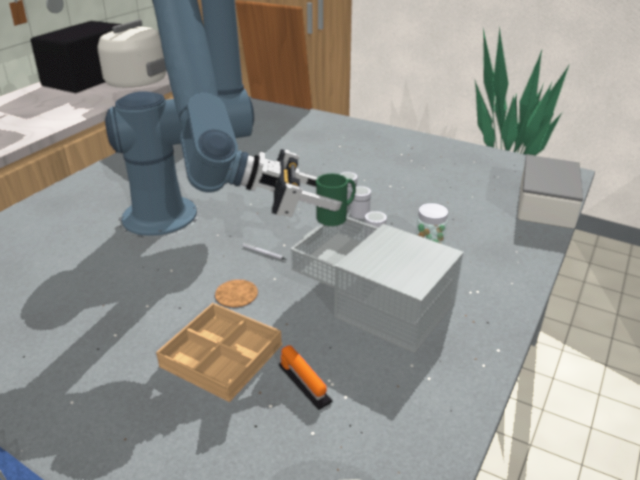

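Top view: the mug is over the open drawer, with its rim at (321,229) and all the walnuts inside. Start tipping.

Call:
{"api": "step_arm", "payload": {"delta_pos": [[-0.003,-0.03,-0.007],[-0.007,-0.069,-0.017],[-0.012,-0.09,-0.022],[-0.018,-0.11,-0.028],[-0.023,-0.127,-0.033],[-0.03,-0.145,-0.038],[-0.036,-0.163,-0.044],[-0.041,-0.176,-0.048],[-0.05,-0.196,-0.055],[-0.058,-0.214,-0.062]], "turn": [[0.015,0.006,-0.036],[0.03,0.013,-0.073],[0.041,0.017,-0.098],[0.052,0.021,-0.124],[0.063,0.025,-0.149],[0.074,0.029,-0.174],[0.085,0.033,-0.2],[0.096,0.036,-0.225],[0.112,0.042,-0.262],[0.129,0.048,-0.3]], "gripper": [1,1,1,1,1,1,1,1,1,1]}}

```text
t: 9.77
position: [549.5, -26.9, 181.6]
tcp_rot: [150.3, 65.3, 81.3]
wrist_force: [-0.0, 1.0, -2.8]
width: 68.4
```

Run:
```python
from m import *
plan([tip(75,203),tip(90,192),tip(105,182),tip(118,175)])
```

```text
t9.77 q [-26.81, 3.67, 106.29, 23.85, 79.15, 35.75] p [549.5, -26.9, 181.6] X [0.063, 0.413, -0.909] Z [0.37, -0.855, -0.363] F [-0.0, 1.0, -2.8] w 68.4
pos [0.01, -0.027, 0.003] turn [0.035, 0.013, -0.077] dist 9 ang 15 rows 2.1 q [-23, 11, 98, 16, 89, 46] marg 39.0 step 1.0 wrist [592.0, -133.0, 432.0]
pos [0.01, -0.045, 0.0] turn [0.068, 0.025, -0.152] dist 6 ang 15 rows 2.1 q [-20, 19, 90, 10, 100, 54] marg 47.0 step 1.0 wrist [651.0, -123.0, 414.0]
pos [0.005, -0.053, -0.003] turn [0.101, 0.037, -0.228] dist 3 ang 15 rows 2.1 q [-18, 28, 83, 6, 112, 61] marg 53.0 step 1.0 wrist [706.0, -113.0, 383.0]
pos [-0.004, -0.051, -0.007] turn [0.129, 0.048, -0.293] dist 3 ang 13 rows 1.8 q [-17, 35, 76, 3, 122, 66] marg 43.0 step 1.0 wrist [747.0, -106.0, 346.0]
```

Call:
{"api": "step_arm", "payload": {"delta_pos": [[0.002,-0.006,0],[0.004,-0.011,0.001],[0.006,-0.016,0.002],[0.008,-0.022,0.002],[0.01,-0.027,0.003],[0.01,-0.031,0.002],[0.01,-0.035,0.002],[0.01,-0.039,0.001],[0.01,-0.042,0],[0.01,-0.045,0]], "turn": [[0.007,0.003,-0.015],[0.014,0.005,-0.031],[0.021,0.008,-0.046],[0.028,0.01,-0.062],[0.035,0.013,-0.077],[0.042,0.015,-0.092],[0.048,0.018,-0.107],[0.055,0.02,-0.122],[0.061,0.023,-0.137],[0.068,0.025,-0.152]], "gripper": [1,1,1,1,1,1,1,1,1,1]}}

```text
t: 10.6
position: [537.9, -29.7, 175.8]
tcp_rot: [-144.2, 58.5, 140.3]
wrist_force: [-0.2, 0.2, -3.4]
width: 68.7
```

Run:
```python
from m import *
d=cam("top");cv2.imwrite("pics/t3.png",cv2.resize(d["image"][180:300,240:400,::-1],(800,600)))
plan([tip(105,182),tip(118,175)])
```

```text
t10.65 q [-20.47, 19.57, 90.28, 10.02, 100.15, 54.18] p [538.2, -29.5, 175.0] X [-0.404, 0.333, -0.852] Z [0.158, -0.892, -0.424] F [-1.7, -0.2, -3.2] w 68.5
pos [-0.002, -0.015, -0.002] turn [0.033, 0.012, -0.076] dist 4 ang 15 rows 2.1 q [-18, 28, 83, 6, 112, 61] marg 53.0 step 1.0 wrist [706.0, -113.0, 383.0]
pos [-0.011, -0.017, -0.006] turn [0.062, 0.022, -0.142] dist 3 ang 13 rows 1.8 q [-17, 35, 76, 3, 122, 66] marg 43.0 step 1.0 wrist [747.0, -106.0, 346.0]
```

View pics/t3.png

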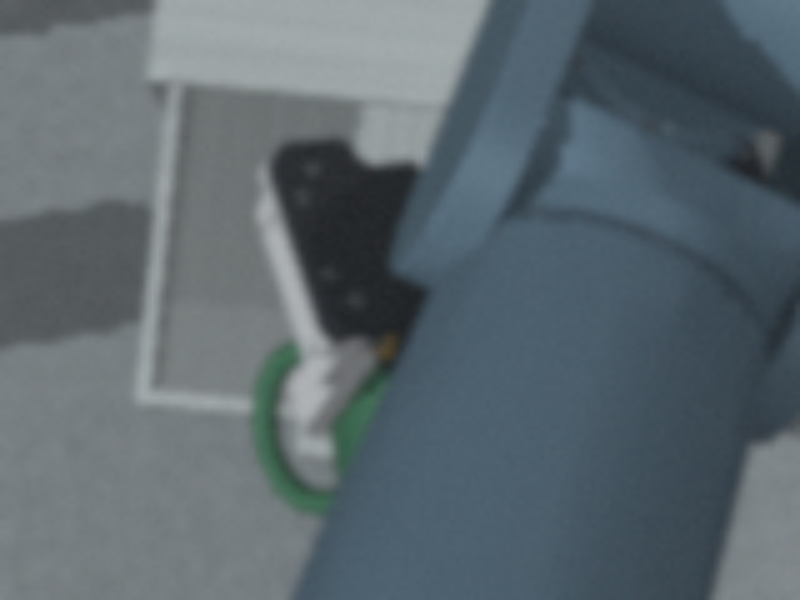

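Call:
{"api": "step_arm", "payload": {"delta_pos": [[0,-0.003,0],[0,-0.006,-0.001],[-0.001,-0.009,-0.001],[-0.001,-0.012,-0.001],[-0.002,-0.015,-0.002],[-0.004,-0.015,-0.003],[-0.006,-0.016,-0.004],[-0.008,-0.016,-0.005],[-0.01,-0.017,-0.006],[-0.011,-0.017,-0.006]], "turn": [[0.006,0.002,-0.015],[0.013,0.005,-0.03],[0.02,0.007,-0.045],[0.026,0.01,-0.06],[0.033,0.012,-0.076],[0.039,0.014,-0.09],[0.045,0.016,-0.104],[0.051,0.018,-0.118],[0.057,0.02,-0.132],[0.062,0.022,-0.142]], "gripper": [1,1,1,1,1,1,1,1,1,1]}}

```text
t: 11.48
position: [534.9, -30.8, 181.1]
tcp_rot: [-117.7, 36.5, 160.5]
wrist_force: [0.4, -0.3, -3.0]
width: 68.1
```

Call:
{"api": "step_arm", "payload": {"delta_pos": [[0,0,0],[0,0,0],[0,0,0],[0,0,0],[0,0,0],[0,0,0],[0,0,0],[0,0,0],[0,0,0],[0,0,0]], "turn": [[0,0,0],[0,0,0],[0,0,0],[0,0,0],[0,0,0],[0,0,0],[0,0,0],[0,0,0],[0,0,0],[0,0,0]], "gripper": [1,1,1,1,1,1,1,1,1,1]}}

```text
t: 12.32
position: [535.6, -31.0, 182.9]
tcp_rot: [-117.7, 36.7, 160.5]
wrist_force: [1.0, 0.1, -2.9]
width: 68.5
```

Run:
```python
from m import *
d=cam("wrist");cv2.imwrite("pics/w4.png",d["image"][:,:,::-1])
d=cam("scene");cv2.imwrite("pics/s4.png",cv2.resize(d["image"][100:300,220:480,::-1],(780,600)))
st()
```

```text
t12.42 q [-16.66, 34.86, 76.37, 2.72, 121.98, 65.5] p [535.6, -31.0, 182.9] X [-0.755, 0.268, -0.598] Z [-0.035, -0.928, -0.372] F [0.1, -0.7, -2.8] w 68.4
```

View pics/w4.png

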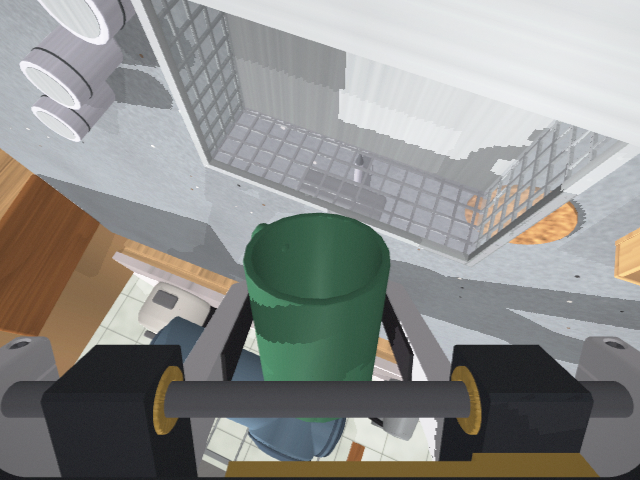

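View pics/s4.png

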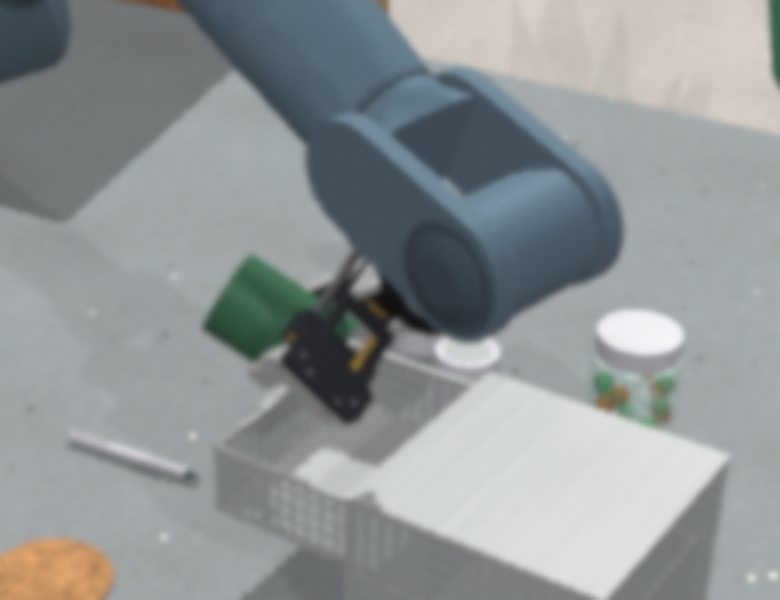

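Wrist view: the mug at (317,258) looks empty, and no walnuts show on the counter. Untip upward, then look into the drawer.

Run:
```python
from m import *
R=Rz(-45); co=np.array([409.5,-176,0.])
plan([tip(60,230),tip(0,300),pose(np.array([480,-100,205.]),R),pose(co+[0,0,100],R),pose(co+[0,0,6],R)])
```

```text
t12.42 q [-16.66, 34.86, 76.37, 2.72, 121.98, 65.5] p [535.6, -31.0, 182.9] X [-0.755, 0.268, -0.598] Z [-0.035, -0.928, -0.372] F [0.1, -0.7, -2.8] w 68.4
pos [-0.06, 0.006, -0.027] turn [-0.127, -0.045, 0.29] dist 20 ang 58 rows 8.0 q [-27, 3, 105, 24, 81, 37] marg 40.0 step 5.0 wrist [534.0, -144.0, 450.0]
pos [-0.287, -0.043, -0.134] turn [-0.259, -0.093, 0.592] dist 77 ang 60 rows 8.4 q [-40, -9, 128, 79, 68, -24] marg 17.0 step 9.0 wrist [378.0, -171.0, 354.0]
pos [-0.1, -0.32, 0.093] turn [-0.259, -0.093, 0.592] dist 121 ang 0 rows 2.9 q [-59, -17, 135, 71, 84, -27] marg 11.0 step 2.0 wrist [279.0, -241.0, 354.0]
pos [0.219, -0.291, 0.466] turn [-0.259, -0.093, 0.592] dist 148 ang 0 rows 3.5 q [-74, 0, 134, 63, 89, -47] marg 10.0 step 3.0 wrist [208.0, -317.0, 249.0]
pos [0.406, -0.069, 0.583] turn [-0.259, -0.093, 0.592] dist 94 ang 0 rows 2.3 q [-74, 17, 132, 64, 82, -60] marg 11.0 step 2.0 wrist [208.0, -317.0, 155.0]
```

Call:
{"api": "step_arm", "payload": {"delta_pos": [[-0.006,0.001,-0.003],[-0.012,0.001,-0.006],[-0.02,0.002,-0.009],[-0.03,0.003,-0.013],[-0.04,0.004,-0.018],[-0.05,0.005,-0.022],[-0.06,0.006,-0.027],[-0.06,0.006,-0.027],[-0.06,0.006,-0.027],[-0.06,0.006,-0.027]], "turn": [[-0.013,-0.004,0.03],[-0.026,-0.009,0.06],[-0.04,-0.014,0.09],[-0.055,-0.02,0.125],[-0.07,-0.025,0.16],[-0.086,-0.03,0.195],[-0.1,-0.035,0.23],[-0.115,-0.041,0.26],[-0.127,-0.045,0.29],[-0.127,-0.045,0.29]], "gripper": [1,1,1,1,1,1,1,1,1,1]}}

```text
t: 13.25
position: [547.7, -27.6, 194.7]
tcp_rot: [151.4, 65.2, 82.0]
wrist_force: [-0.5, -0.9, -3.5]
width: 68.6
```

Run:
```python
from m import *
R=Rz(-45); co=np.array([409.5,-176,0.])
plan([tip(30,265),tip(0,300),pose(np.array([480,-100,205.]),R)])
```

```text
t13.25 q [-26.94, 2.84, 105.73, 23.68, 80.79, 36.65] p [547.7, -27.6, 194.7] X [0.058, 0.415, -0.908] Z [0.364, -0.856, -0.368] F [-0.5, -0.9, -3.5] w 68.6
pos [-0.071, 0.094, -0.014] turn [-0.067, -0.024, 0.151] dist 36 ang 30 rows 4.2 q [-34, -8, 119, 47, 68, 10] marg 26.0 step 4.0 wrist [434.0, -161.0, 423.0]
pos [-0.174, 0.193, -0.044] turn [-0.133, -0.048, 0.302] dist 44 ang 30 rows 4.2 q [-40, -9, 128, 79, 68, -24] marg 17.0 step 4.0 wrist [378.0, -171.0, 354.0]
pos [-0.29, -0.186, 0.035] turn [-0.133, -0.048, 0.302] dist 121 ang 0 rows 2.9 q [-59, -17, 135, 71, 84, -27] marg 11.0 step 2.0 wrist [279.0, -241.0, 354.0]
```

Call:
{"api": "step_arm", "payload": {"delta_pos": [[-0.017,0.023,-0.003],[-0.035,0.047,-0.007],[-0.053,0.07,-0.01],[-0.071,0.094,-0.014],[-0.096,0.118,-0.021],[-0.122,0.143,-0.029],[-0.148,0.168,-0.036],[-0.174,0.193,-0.044],[-0.174,0.193,-0.044],[-0.174,0.193,-0.044]], "turn": [[-0.017,-0.006,0.037],[-0.033,-0.012,0.075],[-0.05,-0.018,0.113],[-0.067,-0.024,0.151],[-0.083,-0.03,0.189],[-0.1,-0.036,0.227],[-0.117,-0.042,0.264],[-0.133,-0.048,0.302],[-0.133,-0.048,0.302],[-0.133,-0.048,0.302]], "gripper": [1,1,1,1,1,1,1,1,1,1]}}

```text
t: 14.08
position: [595.4, -19.4, 256.7]
tcp_rot: [90.3, 20.1, 35.3]
wrist_force: [0.9, 0.8, -3.4]
width: 68.4
```

Run:
```python
from m import *
d=cam("wrist");cv2.imwrite("pics/w5.png",d["image"][:,:,::-1])
d=cam("top");cv2.imwrite("pics/t5.png",cv2.resize(d["image"][150:330,220:460,::-1],(800,600)))
R=Rz(-45); co=np.array([409.5,-176,0.])
plan([pose(np.array([480,-100,205.]),R),pose(co+[0,0,100],R),pose(co+[0,0,6],R)])
```

```text
t14.18 q [-39.81, -8.57, 127.54, 78.61, 67.72, -23.94] p [596.6, -20.0, 259.0] X [0.768, 0.541, -0.344] Z [0.576, -0.818, -0.002] F [0.2, -0.1, -2.7] w 68.4
pos [-0.387, -0.143, -0.006] turn [-0.0, -0.001, 0.001] dist 124 ang 0 rows 3.0 q [-59, -17, 135, 71, 84, -27] marg 11.0 step 3.0 wrist [279.0, -241.0, 354.0]
pos [-0.584, -0.588, 0.067] turn [-0.0, -0.001, 0.001] dist 148 ang 0 rows 3.5 q [-74, 0, 134, 63, 89, -47] marg 10.0 step 3.0 wrist [208.0, -317.0, 249.0]
pos [-0.476, -0.882, 0.067] turn [-0.0, -0.001, 0.001] dist 94 ang 0 rows 2.3 q [-74, 17, 132, 64, 82, -60] marg 11.0 step 2.0 wrist [208.0, -317.0, 155.0]
```

View pics/w5.png

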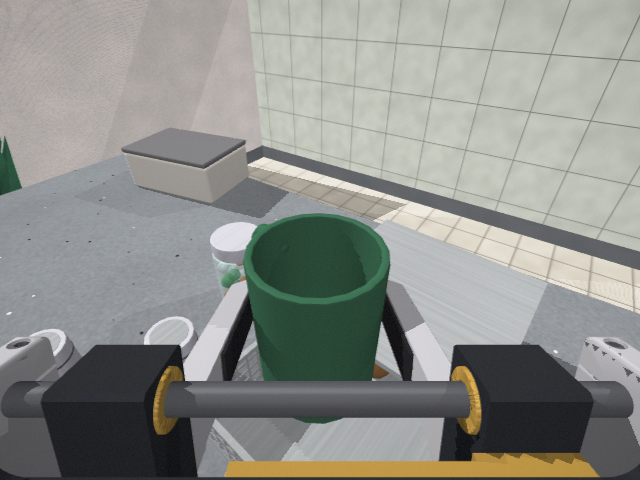

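View pics/t5.png

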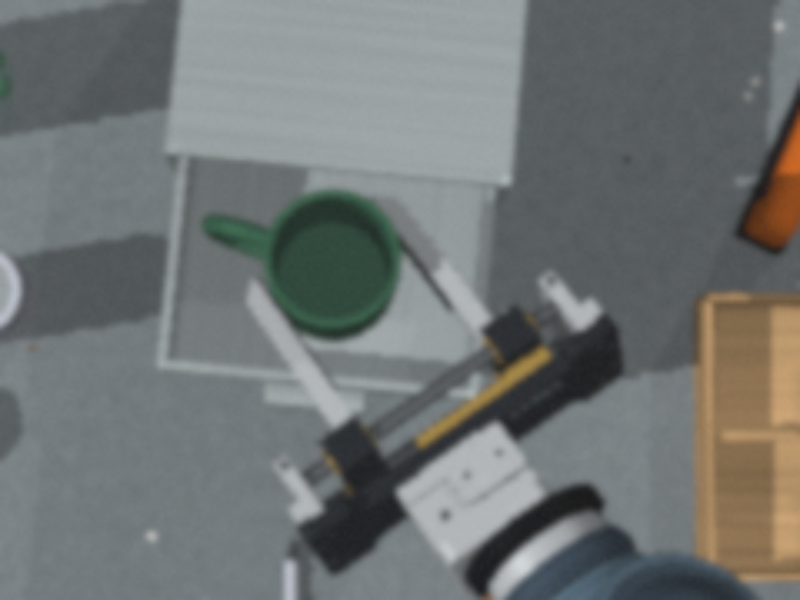

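Mug is empty in both views. A walnut edge shows in the drawer at (380,372) in the wrist view. Move aside over the coaster and look again.

Call:
{"api": "step_arm", "payload": {"delta_pos": [[-0.1,-0.036,0],[-0.2,-0.073,0],[-0.3,-0.11,-0.005],[-0.387,-0.143,-0.006],[-0.387,-0.143,-0.006],[-0.43,-0.25,0.01],[-0.48,-0.36,0.03],[-0.53,-0.47,0.05],[-0.57,-0.56,0.065],[-0.584,-0.588,0.067]], "turn": [[0,0,0],[0,0,0],[0,0,0],[0,0,0],[0,0,0],[0,0,0],[0,0,0],[0,0,0],[0,0,0],[0,0,0]], "gripper": [1,1,1,1,1,1,1,1,1,1]}}

```text
t: 15.02
position: [423.3, -167.9, 151.8]
tcp_rot: [90.2, 20.1, 35.0]
wrist_force: [-0.4, 1.1, -2.5]
width: 68.8
```

Run:
```python
from m import *
d=cam("top");cv2.imwrite("pics/t6.png",d["image"][:,:,::-1])
d=cam("scene");cv2.imwrite("pics/s6.png",cv2.resize(d["image"][150:350,220:480,::-1],(780,600)))
R=Rz(-45); co=np.array([409.5,-176,0.])
plan([pose(co+[0,0,6],R)])
```

```text
t15.12 q [-73.95, 0.28, 133.96, 62.73, 88.88, -47.23] p [424.2, -167.0, 153.3] X [0.769, 0.54, -0.342] Z [0.574, -0.819, -0.002] F [0.2, -0.6, -1.5] w 68.5
pos [0.108, -0.293, -0.003] turn [-0.001, -0.0, -0.0] dist 94 ang 0 rows 2.2 q [-74, 17, 132, 64, 82, -60] marg 11.0 step 2.0 wrist [208.0, -317.0, 155.0]
```

View pics/t6.png

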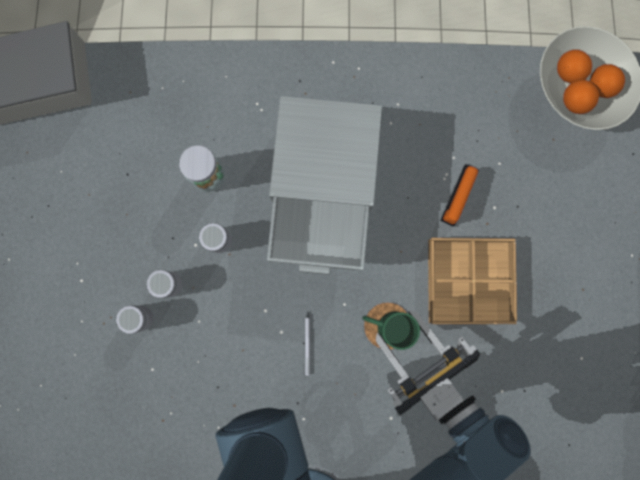

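View pics/s6.png

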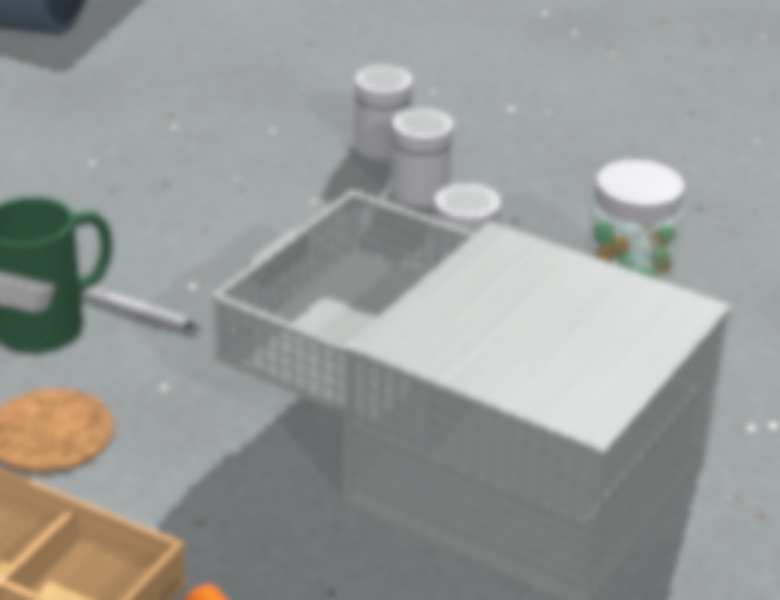

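Call:
{"api": "step_arm", "payload": {"delta_pos": [[0.02,-0.055,0],[0.04,-0.11,0],[0.06,-0.165,0],[0.075,-0.205,0],[0.088,-0.24,0],[0.095,-0.265,-0.002],[0.102,-0.283,-0.003],[0.107,-0.293,-0.003],[0.109,-0.299,-0.003],[0.109,-0.299,-0.003]], "turn": [[0,0,0],[0,0,0],[0,0,0],[0,0,0],[0,0,0],[0,0,0],[0,0,0],[0,0,0],[0,0,0],[0,0,0]], "gripper": [1,1,1,1,1,1,1,1,1,1]}}

```text
t: 15.95
position: [423.8, -165.2, 58.1]
tcp_rot: [90.0, 20.0, 35.1]
wrist_force: [0.8, 0.6, -2.9]
width: 68.4
```

Run:
```python
from m import *
st()
d=cam("scene");cv2.imwrite("pics/s7.png",cv2.resize(d["image"][180:330,160:340,::-1],(720,600)))
d=cam("top");im=d["image"];cv2.imwrite("pics/t7.png",cv2.resize(im[280:370,340:460,::-1],(800,600)))
```

```text
t15.95 q [-73.92, 17.13, 131.66, 63.74, 82.29, -60.42] p [423.8, -165.2, 58.1] X [0.769, 0.54, -0.342] Z [0.575, -0.818, 0.001] F [0.8, 0.6, -2.9] w 68.4
```

View pics/s7.png

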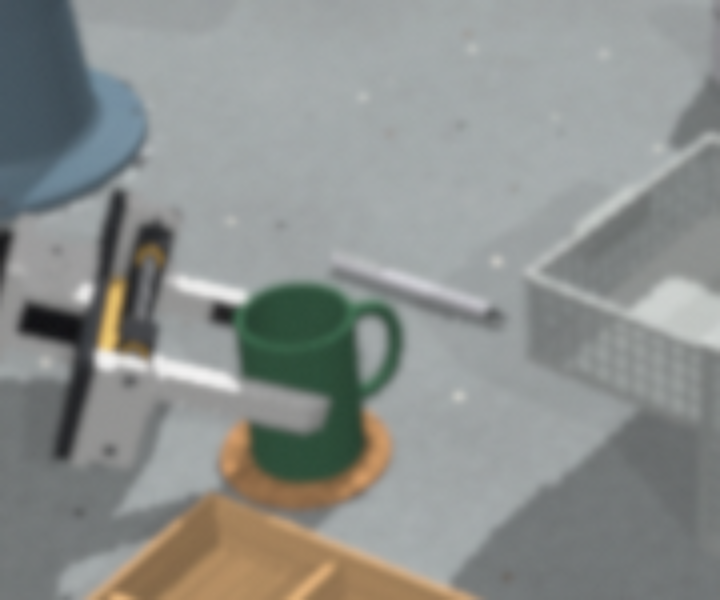

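View pics/t7.png

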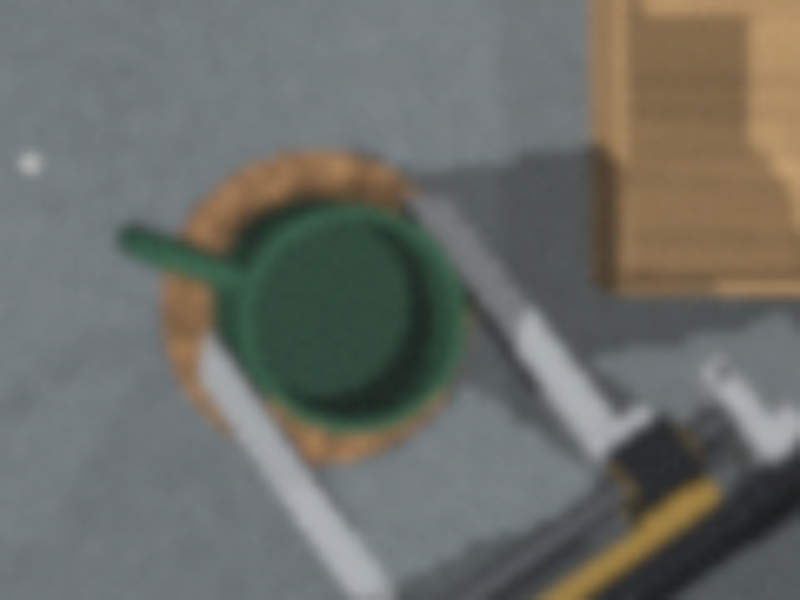

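Mug over the coaster, centred to within a few mm. Release.

Call:
{"api": "step_arm", "payload": {"delta_pos": [[0.001,-0.003,0],[0.001,-0.003,0],[0.001,-0.003,0],[0.001,-0.003,0],[0.001,-0.003,0],[0.001,-0.003,0],[0.001,-0.003,0],[0.001,-0.003,0],[0.001,-0.003,0],[0.001,-0.003,0]], "turn": [[0,0,0],[0,0,0],[0,0,0],[0,0,0],[0,0,0],[0,0,0],[0,0,0],[0,0,0],[0,0,0],[0,0,0]], "gripper": [1,1,0.4,0,-0.5,-1,-1,-1,-1,-1]}}

```text
t: 16.88
position: [423.5, -165.0, 56.9]
tcp_rot: [90.0, 20.0, 35.1]
wrist_force: [-0.0, 0.1, 0.7]
width: 94.0
```

Call:
{"api": "step_arm", "payload": {"delta_pos": [[0,0,0],[-0.05,0,0],[-0.1,0,0],[-0.2,0,0],[-0.3,0,0],[-0.4,0,0],[-0.4,0,0],[-0.4,0,0],[-0.4,0,0],[-0.4,0,0]], "turn": [[0,0,0],[0,0,0],[0,0,0],[0,0,0],[0,0,0],[0,0,0],[0,0,0],[0,0,0],[0,0,0],[0,0,0]], "gripper": [-1,-1,-1,-1,-1,-1,-1,-1,-1,-1]}}

```text
t: 17.72
position: [331.6, -228.4, 97.6]
tcp_rot: [90.1, 19.9, 35.2]
wrist_force: [-0.9, -0.4, 0.7]
width: 93.9
```

Run:
```python
from m import *
d=cam("top");im=d["image"];cv2.imwrite("pics/t8.png",cv2.resize(im[280:370,340:460,::-1],(800,600)))
H=cv2.cvtColor(im,cv2.COLOR_RGB2HSV);print(H[325,392])
d=cam("scene");cv2.imwrite("pics/s8.png",cv2.resize(d["image"][180:330,160:340,::-1],(720,600)))
a=np.array([.9965,-.0837,0]) # tower +x
y=np.array([.0837,.9965,0])
Xp=np.array([.9965*np.cos(np.radians(60)),-.0837*np.cos(np.radians(60)),-np.sin(np.radians(60))])
pull=np.array([517.5,-20,112.])
print(FK(arm.sense()["joint_pos"])[0])
plan([((380,-260,250),X@Rz(0).T if 0 else Rz(-45)@X,Rz(-45)@Z),((400,-15,300),Xp,y),((400,-15,300),Xp,-y)])
```

```text
[75 83 74]
[ 331.64754148 -228.47426092   97.60100267]
t17.82 q [-89.42, 11.95, 130.48, 50.82, 93.18, -59.74] p [331.7, -228.5, 97.6] X [0.769, 0.542, -0.341] Z [0.576, -0.818, -0.001] F [0.0, 0.4, -0.0] w 93.6
pos [-0.106, 0.502, 0.178] turn [-0.0, -0.001, -0.0] dist 163 ang 0 rows 3.9 q [-83, -4, 124, 58, 102, -39] marg 15.0 step 3.0 wrist [164.0, -411.0, 346.0]
pos [0.33, 0.837, -0.452] turn [-0.778, 0.284, -0.231] dist 251 ang 155 rows 21.6 q [-26, -53, 135, 11, 71, -113] marg 5.0 step 13.0 wrist [260.0, -3.0, 542.0]
pos [0.33, 0.837, -0.452] turn [0.145, -0.174, -0.213] dist 0 ang 180 rows 25.1 q [-26, -53, 135, 11, 71, 67] marg 5.0 step 23.0 wrist [260.0, -3.0, 542.0]
```

View pics/t8.png

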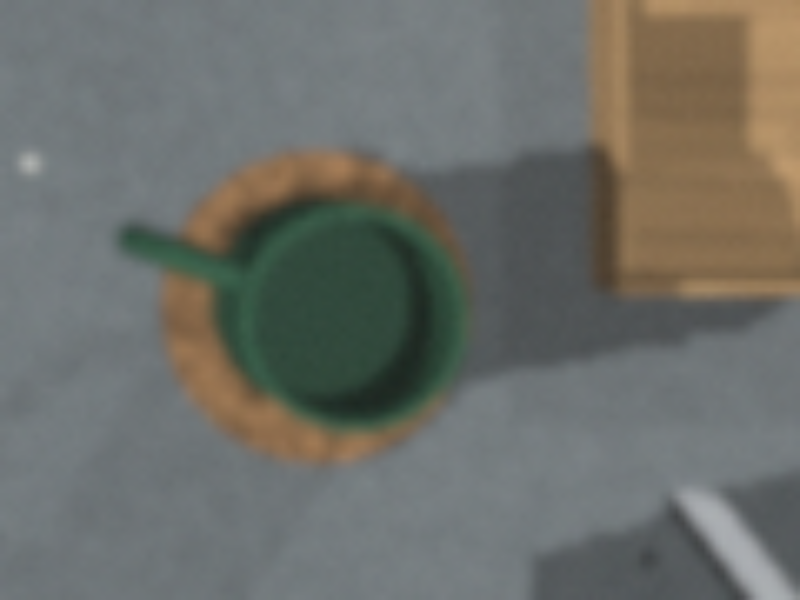

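View pics/s8.png

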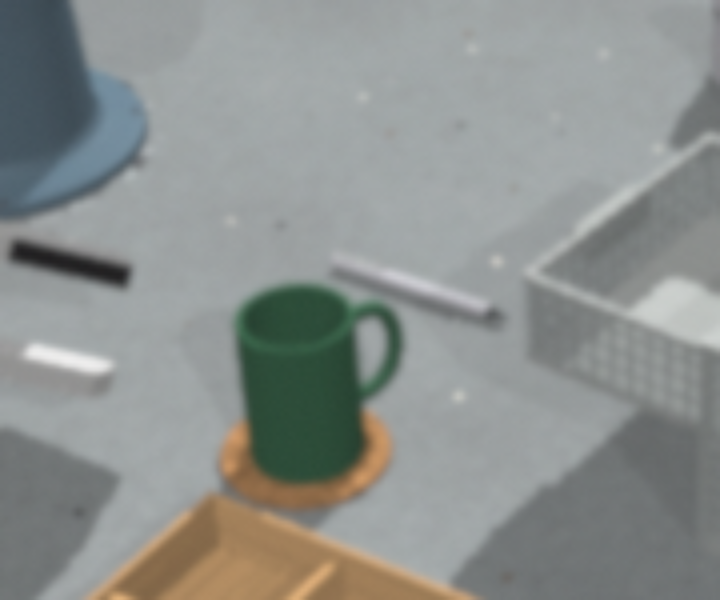

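Run:
```python
from m import *
d=cam("wrist");s,R=st();c=-d["R"].T@d["t"]
print("cam in tool",(R.T@(c-s["position"])).round(1),"fwd in tool",(R.T@d["R"][2]).round(3), "right",(R.T@d["R"][0]).round(3))
a=np.array([.9965,-.0837,0]);y=np.array([.0837,.9965,0])
for tau in(90,75,60):
  for sg in(1,-1):
    Xp=a*np.cos(np.radians(tau))-np.array([0,0,np.sin(np.radians(tau))])
    print(tau,sg);plan([((380,-260,250),Rz(-45)@X,Rz(-45)@Z),((450,-130,270),Xp,sg*y),((470,-16,250),Xp,sg*y)])
```

```text
t17.87 q [-89.42, 11.95, 130.46, 50.82, 93.18, -59.75] p [331.6, -228.6, 97.6] X [0.769, 0.541, -0.341] Z [0.576, -0.818, -0.001] F [-0.1, 0.4, -0.4] w 94.0
cam in tool [-179.3   83.2    0.9] fwd in tool [ 0.959 -0.285  0.   ] right [-0.    -0.001  1.   ]
90 1
t17.87 q [-89.42, 11.95, 130.46, 50.82, 93.18, -59.75] p [331.6, -228.6, 97.6] X [0.769, 0.541, -0.341] Z [0.576, -0.818, -0.001] F [-0.1, 0.4, -0.4] w 94.0
pos [-0.106, 0.502, 0.178] turn [-0.0, -0.001, -0.0] dist 163 ang 0 rows 3.9 q [-83, -4, 124, 58, 102, -39] marg 15.0 step 3.0 wrist [164.0, -411.0, 346.0]
pos [0.285, 0.715, -0.042] turn [-0.657, 0.461, -0.168] dist 149 ang 148 rows 20.6 q [-30, -14, 111, 0, 83, -115] marg 21.0 step 12.0 wrist [450.0, -130.0, 550.0]
pos [0.565, 0.745, -0.315] turn [-0.657, 0.461, -0.168] dist 117 ang 0 rows 2.8 q [-16, -13, 112, 0, 81, -101] marg 33.0 step 2.0 wrist [470.0, -16.0, 530.0]
90 -1
t17.87 q [-89.42, 11.95, 130.46, 50.82, 93.18, -59.75] p [331.6, -228.6, 97.6] X [0.769, 0.541, -0.341] Z [0.576, -0.818, -0.001] F [-0.1, 0.4, -0.4] w 94.0
pos [-0.106, 0.502, 0.178] turn [-0.0, -0.
[... 2269 characters left out ...]
6, 132, 9, 56, -109] marg 14.0 step 3.0 wrist [330.0, -4.0, 492.0]
60 -1
t17.87 q [-89.42, 11.95, 130.46, 50.82, 93.18, -59.75] p [331.6, -228.6, 97.6] X [0.769, 0.541, -0.341] Z [0.576, -0.818, -0.001] F [-0.1, 0.4, -0.4] w 94.0
pos [-0.106, 0.502, 0.178] turn [-0.0, -0.001, -0.0] dist 163 ang 0 rows 3.9 q [-83, -4, 124, 58, 102, -39] marg 15.0 step 3.0 wrist [164.0, -411.0, 346.0]
pos [0.285, 0.715, -0.042] turn [0.145, -0.174, -0.213] dist 149 ang 56 rows 7.8 q [-41, -37, 130, 19, 63, 49] marg 10.0 step 15.0 wrist [310.0, -118.0, 512.0]
pos [0.565, 0.745, -0.315] turn [0.145, -0.174, -0.213] dist 117 ang 0 rows 2.8 q [-21, -36, 132, 9, 56, 71] marg 14.0 step 3.0 wrist [330.0, -4.0, 492.0]
```

Run:
```python
from m import *
a=np.array([.9965,-.0837,0]);y=np.array([.0837,.9965,0])
Xp=a*.5-np.array([0,0,.866])
plan([((332,-229,250),Rz(-45)@X,Rz(-45)@Z),((400,-130,260),Xp,-y),((440,-14,150),Xp,-y)])
```

```text
t17.87 q [-89.42, 11.95, 130.46, 50.82, 93.18, -59.75] p [331.6, -228.6, 97.6] X [0.769, 0.541, -0.341] Z [0.576, -0.818, -0.001] F [-0.1, 0.4, -0.4] w 94.0
pos [-0.173, 0.478, 0.001] turn [-0.0, -0.001, -0.0] dist 152 ang 0 rows 3.7 q [-89, -11, 131, 54, 107, -42] marg 14.0 step 3.0 wrist [116.0, -380.0, 346.0]
pos [0.169, 0.637, -0.138] turn [0.145, -0.174, -0.213] dist 121 ang 56 rows 7.8 q [-48, -47, 136, 21, 69, 43] marg 5.0 step 14.0 wrist [260.0, -118.0, 502.0]
pos [0.605, 0.405, -0.377] turn [0.145, -0.174, -0.213] dist 165 ang 0 rows 4.0 q [-22, -37, 142, 12, 46, 66] marg 3.0 step 3.0 wrist [300.0, -2.0, 392.0]
```

Run:
```python
from m import *
a=np.array([.9965,-.0837,0]);y=np.array([.0837,.9965,0])
for tau in(70,75):
  Xp=a*np.cos(np.radians(tau))-np.array([0,0,np.sin(np.radians(tau))])
  plan([((332,-229,250),Rz(-45)@X,Rz(-45)@Z),((450,-130,270),Xp,-y),((465,-16,150),Xp,-y),((480,-17,105),Xp,-y),((640,-31,105),Xp,-y)])
```

```text
t17.87 q [-89.42, 11.95, 130.46, 50.82, 93.18, -59.75] p [331.6, -228.6, 97.6] X [0.769, 0.541, -0.341] Z [0.576, -0.818, -0.001] F [-0.1, 0.4, -0.4] w 94.0
pos [-0.173, 0.478, 0.001] turn [-0.0, -0.001, -0.0] dist 152 ang 0 rows 3.7 q [-89, -11, 131, 54, 107, -42] marg 14.0 step 3.0 wrist [116.0, -380.0, 346.0]
pos [0.285, 0.715, -0.042] turn [0.162, -0.162, -0.266] dist 155 ang 63 rows 8.8 q [-36, -29, 123, 11, 69, 56] marg 9.0 step 15.0 wrist [355.0, -122.0, 533.0]
pos [0.666, 0.427, -0.324] turn [0.162, -0.162, -0.266] dist 166 ang 0 rows 4.0 q [-19, -23, 132, 6, 52, 73] marg 13.0 step 2.0 wrist [370.0, -8.0, 413.0]
pos [0.754, 0.299, -0.292] turn [0.162, -0.162, -0.266] dist 47 ang 0 rows 1.1 q [-18, -16, 132, 7, 45, 73] marg 13.0 step 1.0 wrist [385.0, -9.0, 368.0]
pos [1.138, 0.439, 0.053] turn [0.162, -0.162, -0.266] dist 161 ang 0 rows 3.9 q [-14, 8, 109, 5, 43, 78] marg 14.0 step 4.0 wrist [545.0, -23.0, 368.0]
t17.87 q [-89.42, 11.95, 130.46, 50.82, 93.18, -59.75] p [331.6, -228.6, 97.6] X [0.769, 0.541, -0.341] Z [0.576, -0.818, -0.001] F [-0.1, 0.4, -0.4] w 94.0
pos [-0.173, 0.478, 0.001] turn [-0.0, -0.001, -0.0] dist 152 ang 0 rows 3.7 q [-89, -11, 131, 54, 107, -42] marg 14.0 step 3.0 wrist [116.0, -380.0, 346.0]
pos [0.285, 0.715, -0.042] turn [0.17, -0.156, -0.293] dist 155 ang 67 rows 9.4 q [-35, -25, 120, 8, 72, 59] marg 10.0 step 15.0 wrist [378.0, -124.0, 540.0]
pos [0.666, 0.427, -0.324] turn [0.17, -0.156, -0.293] dist 166 ang 0 rows 4.0 q [-18, -19, 129, 4, 56, 75] marg 17.0 step 2.0 wrist [393.0, -10.0, 420.0]
pos [0.754, 0.299, -0.292] turn [0.17, -0.156, -0.293] dist 47 ang 0 rows 1.1 q [-18, -12, 128, 4, 50, 75] marg 17.0 step 1.0 wrist [408.0, -11.0, 375.0]
pos [1.138, 0.439, 0.053] turn [0.17, -0.156, -0.293] dist 161 ang 0 rows 3.9 q [-14, 10, 106, 3, 49, 79] marg 17.0 step 3.0 wrist [568.0, -25.0, 375.0]
```

Use a 70° tilt. Go up, then over, closing the gripper.

Call:
{"api": "step_arm", "payload": {"delta_pos": [[-0.05,0.12,0],[-0.09,0.24,0],[-0.13,0.36,0],[-0.173,0.478,0],[-0.1,0.52,0],[-0.02,0.56,-0.01],[0.06,0.6,-0.02],[0.14,0.64,-0.03],[0.21,0.68,-0.04],[0.285,0.715,-0.042]], "turn": [[0,0,0],[0,0,0],[0,0,0],[0,0,0],[0.018,-0.018,-0.03],[0.036,-0.036,-0.06],[0.054,-0.054,-0.09],[0.072,-0.072,-0.118],[0.09,-0.09,-0.148],[0.108,-0.108,-0.177]], "gripper": [-1,-1,-1,-1,-1,1,1,1,1,1]}}

```text
t: 18.7
position: [443.8, -134.5, 269.6]
tcp_rot: [96.8, 50.9, 15.6]
wrist_force: [0.1, -0.8, -0.6]
width: 64.0
```

```bash
cat >> m.py <<'E'
ta=np.array([.9965,-.0837,0]);tyv=np.array([.0837,.9965,0])
Xp=ta*np.cos(np.radians(70))-np.array([0,0,np.sin(np.radians(70))])
E
python3 - <<'E'
from m import *
plan([((465,-16,200),Xp,-tyv),((465,-16,150),Xp,-tyv)])
E
```

```text
t18.70 q [-53.66, -36.62, 132.45, 38.22, 72.47, 19.49] p [443.8, -134.5, 269.6] X [0.608, 0.169, -0.776] Z [0.178, -0.981, -0.075] F [0.1, -0.8, -0.6] w 64.0
pos [0.29, -0.054, -0.358] turn [0.062, -0.062, -0.101] dist 139 ang 24 rows 3.4 q [-19, -27, 129, 6, 59, 74] marg 12.0 step 7.0 wrist [370.0, -8.0, 463.0]
pos [0.419, -0.158, -0.345] turn [0.062, -0.062, -0.101] dist 50 ang 0 rows 1.2 q [-19, -23, 132, 6, 52, 73] marg 13.0 step 1.0 wrist [370.0, -8.0, 413.0]
```

Call:
{"api": "step_arm", "payload": {"delta_pos": [[0.05,-0.01,-0.06],[0.11,-0.02,-0.13],[0.17,-0.03,-0.2],[0.23,-0.04,-0.28],[0.29,-0.054,-0.358],[0.35,-0.1,-0.35],[0.419,-0.158,-0.345],[0.419,-0.158,-0.345],[0.419,-0.158,-0.345],[0.419,-0.158,-0.345]], "turn": [[0.012,-0.012,-0.02],[0.024,-0.024,-0.04],[0.037,-0.037,-0.06],[0.05,-0.05,-0.08],[0.062,-0.062,-0.101],[0.062,-0.062,-0.101],[0.062,-0.062,-0.101],[0.062,-0.062,-0.101],[0.062,-0.062,-0.101],[0.062,-0.062,-0.101]], "gripper": [1,1,1,1,1,1,1,1,1,1]}}

```text
t: 19.53
position: [464.7, -17.3, 150.5]
tcp_rot: [90.8, 69.9, -3.9]
wrist_force: [0.8, 0.1, 0.1]
width: 0.6
```

Run:
```python
from m import *
d=cam("wrist");cv2.imwrite("pics/w6.png",d["image"][:,:,::-1])
plan([((485,-17,106),Xp,-tyv),((500,-19,106),Xp,-tyv)])
```

```text
t19.58 q [-19.47, -23.34, 132.02, 6.7, 52.0, 72.09] p [465.1, -17.7, 151.2] X [0.344, -0.024, -0.939] Z [-0.083, -0.997, -0.005] F [-0.1, -0.2, -0.4] w 0.6
pos [0.164, 0.01, -0.007] turn [-0.0, -0.001, -0.001] dist 49 ang 0 rows 1.2 q [-18, -15, 131, 6, 45, 73] marg 13.0 step 1.0 wrist [390.0, -9.0, 369.0]
pos [0.182, 0.057, -0.005] turn [-0.0, -0.001, -0.001] dist 15 ang 0 rows 0.4 q [-18, -12, 129, 6, 44, 73] marg 14.0 step 0.0 wrist [405.0, -11.0, 369.0]
```

View pics/w6.png

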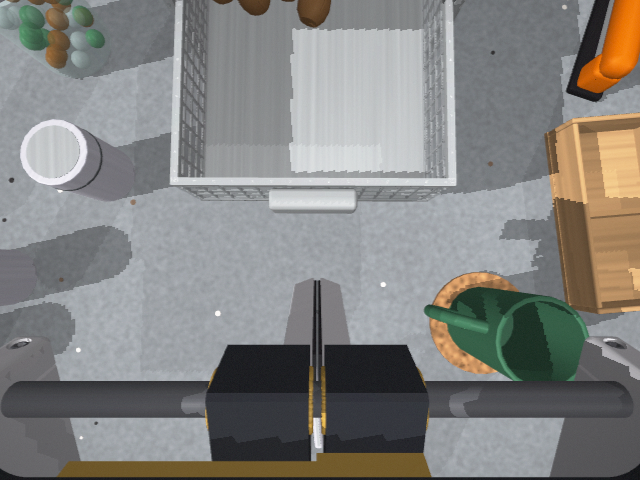

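Run:
```python
from m import *
for tau,p in((55,(500,-19,155)),(50,(520,-20,160)),(58,(490,-19,150))):
  X2=ta*np.cos(np.radians(tau))-np.array([0,0,np.sin(np.radians(tau))])
  plan([(p,X2,-tyv)])
```

```text
t19.58 q [-19.47, -23.34, 132.02, 6.7, 52.0, 72.09] p [465.1, -17.7, 151.2] X [0.344, -0.024, -0.939] Z [-0.083, -0.997, -0.005] F [-0.1, -0.2, -0.4] w 0.6
pos [0.028, 0.113, -0.005] turn [-0.0, -0.001, 0.082] dist 35 ang 15 rows 2.1 q [-20, -26, 137, 15, 36, 65] marg 8.0 step 2.0 wrist [340.0, -6.0, 384.0]
t19.58 q [-19.47, -23.34, 132.02, 6.7, 52.0, 72.09] p [465.1, -17.7, 151.2] X [0.344, -0.024, -0.939] Z [-0.083, -0.997, -0.005] F [-0.1, -0.2, -0.4] w 0.6
pos [0.036, 0.182, -0.008] turn [-0.0, -0.001, 0.11] dist 56 ang 20 rows 2.8 q [-20, -25, 138, 20, 30, 61] marg 8.0 step 3.0 wrist [341.0, -5.0, 374.0]
t19.58 q [-19.47, -23.34, 132.02, 6.7, 52.0, 72.09] p [465.1, -17.7, 151.2] X [0.344, -0.024, -0.939] Z [-0.083, -0.997, -0.005] F [-0.1, -0.2, -0.4] w 0.6
pos [0.032, 0.077, -0.003] turn [-0.0, -0.001, 0.066] dist 25 ang 12 rows 1.7 q [-20, -26, 137, 13, 39, 67] marg 9.0 step 2.0 wrist [342.0, -7.0, 387.0]
```

Call:
{"api": "step_arm", "payload": {"delta_pos": [[0.007,0.028,0],[0.014,0.056,0],[0.021,0.085,0],[0.028,0.113,-0.005],[0.028,0.113,-0.005],[0.028,0.113,-0.005],[0.028,0.113,-0.005],[0.028,0.113,-0.005],[0.028,0.113,-0.005],[0.028,0.113,-0.005]], "turn": [[0,0,0.02],[0,0,0.041],[0,0,0.061],[0,0,0.082],[0,0,0.082],[0,0,0.082],[0,0,0.082],[0,0,0.082],[0,0,0.082],[0,0,0.082]], "gripper": [1,1,1,1,1,1,1,1,1,1]}}

```text
t: 20.42
position: [499.3, -18.6, 153.6]
tcp_rot: [90.5, 55.2, -4.3]
wrist_force: [0.1, 0.1, -1.1]
width: 0.4
```

Run:
```python
from m import *
d=cam("wrist");cv2.imwrite("pics/w7.png",d["image"][:,:,::-1])
plan([((470,-17,125),Xp,-tyv),((485,-17,106),Xp,-tyv)])
```

```text
t20.47 q [-20.46, -26.34, 137.42, 15.6, 36.22, 64.4] p [499.1, -18.5, 153.4] X [0.569, -0.043, -0.821] Z [-0.082, -0.997, -0.005] F [0.2, 0.3, -0.4] w 0.4
pos [0.022, -0.134, 0.003] turn [-0.0, -0.002, -0.082] dist 41 ang 15 rows 2.1 q [-19, -20, 132, 6, 48, 72] marg 8.0 step 2.0 wrist [375.0, -9.0, 388.0]
pos [0.103, -0.129, -0.0] turn [-0.0, -0.002, -0.082] dist 24 ang 0 rows 0.6 q [-18, -15, 131, 6, 45, 73] marg 13.0 step 1.0 wrist [390.0, -9.0, 369.0]
```

View pics/w7.png

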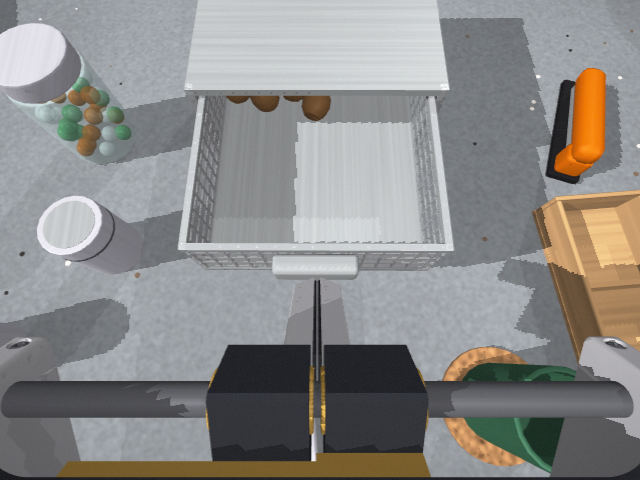

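All four walnuts lie in the drawer, at (237,98), (265,102), (292,97) and (316,107). Back off, then push.

Call:
{"api": "step_arm", "payload": {"delta_pos": [[0.006,-0.04,0],[0.012,-0.08,0],[0.022,-0.134,0],[0.04,-0.134,0],[0.07,-0.134,0],[0.097,-0.13,0],[0.097,-0.13,0],[0.097,-0.13,0],[0.097,-0.13,0],[0.097,-0.13,0]], "turn": [[0,0,-0.027],[0,0,-0.055],[0,-0.001,-0.082],[0,-0.002,-0.082],[0,-0.002,-0.082],[0,-0.002,-0.082],[0,-0.002,-0.082],[0,-0.002,-0.082],[0,-0.002,-0.082],[0,-0.002,-0.082]], "gripper": [1,1,1,1,1,1,1,1,1,1]}}

```text
t: 21.3
position: [483.7, -16.9, 107.3]
tcp_rot: [89.9, 69.9, -5.0]
wrist_force: [-0.0, -0.3, -0.7]
width: 0.4
```

Run:
```python
from m import *
z=108;p=lambda k:tuple(np.array([517.5,-20,z])+ta*(k)-[0,0,0])
plan([(p(-12),Xp,-tyv),(p(0),Xp,-tyv),(p(90),Xp,-tyv),(p(105),Xp,-tyv),(p(125),Xp,-tyv)])
```

```text
t21.30 q [-18.15, -15.42, 131.3, 6.4, 44.69, 72.92] p [483.7, -16.9, 107.3] X [0.342, -0.03, -0.939] Z [-0.085, -0.996, 0.001] F [-0.0, -0.3, -0.7] w 0.4
pos [0.023, 0.07, 0.001] turn [-0.0, 0.0, -0.001] dist 22 ang 0 rows 0.5 q [-17, -12, 128, 6, 44, 74] marg 14.0 step 0.0 wrist [410.0, -11.0, 371.0]
pos [0.037, 0.107, 0.001] turn [-0.0, 0.0, -0.001] dist 12 ang 0 rows 0.3 q [-17, -10, 127, 6, 44, 74] marg 17.0 step 0.0 wrist [422.0, -12.0, 371.0]
pos [0.14, 0.389, 0.0] turn [-0.0, 0.0, -0.001] dist 90 ang 0 rows 2.2 q [-15, 4, 114, 5, 43, 77] marg 19.0 step 2.0 wrist [512.0, -20.0, 371.0]
pos [0.157, 0.436, 0.0] turn [-0.0, 0.0, -0.001] dist 15 ang 0 rows 0.4 q [-15, 5, 112, 5, 43, 77] marg 31.0 step 0.0 wrist [527.0, -21.0, 371.0]
pos [0.18, 0.498, 0.0] turn [-0.0, 0.0, -0.001] dist 20 ang 0 rows 0.5 q [-14, 8, 109, 5, 43, 78] marg 31.0 step 0.0 wrist [547.0, -22.0, 371.0]
```

Call:
{"api": "step_arm", "payload": {"delta_pos": [[0.014,0.04,0],[0.025,0.07,0],[0.037,0.105,0],[0.051,0.145,0],[0.065,0.185,0],[0.08,0.225,0],[0.095,0.265,0],[0.11,0.305,0],[0.124,0.345,0],[0.136,0.38,0]], "turn": [[0,0,0],[0,0,0],[0,0,0],[0,0,0],[0,0,0],[0,0,0],[0,0,0],[0,0,0],[0,0,0],[0,0,0]], "gripper": [1,1,1,1,1,1,1,1,1,1]}}

```text
t: 22.13
position: [604.4, -27.3, 107.7]
tcp_rot: [89.9, 70.0, -5.0]
wrist_force: [-2.0, -0.2, 0.1]
width: 0.4
```

Run:
```python
from m import *
d=cam("wrist");cv2.imwrite("pics/w8.png",d["image"][:,:,::-1])
s,R=st();print((s["position"][:2]-[753,-41])@ta[:2])
```

```text
t22.18 q [-14.91, 3.26, 114.22, 5.01, 42.76, 76.87] p [606.2, -27.7, 108.5] X [0.343, -0.03, -0.939] Z [-0.085, -0.996, 0.001] F [0.1, -1.0, 0.3] w 0.3
-147.39556792391426
```

View pics/w8.png

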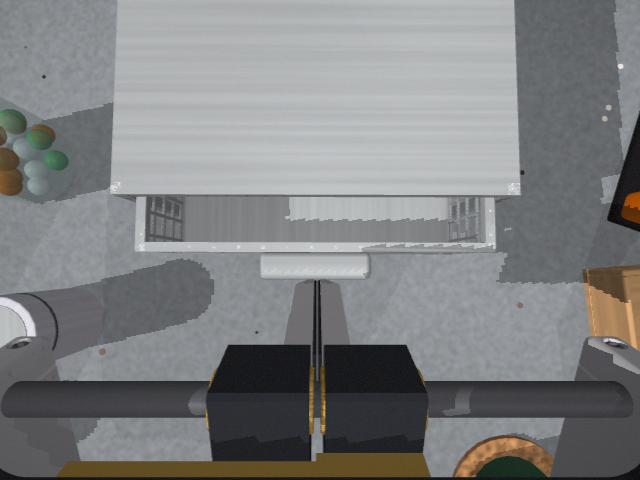

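Call:
{"api": "step_arm", "payload": {"delta_pos": [[0.004,0.01,0],[0.008,0.02,0],[0.011,0.03,0],[0.014,0.038,0],[0.017,0.046,0],[0.02,0.054,0],[0.022,0.06,0],[0.024,0.066,0],[0.026,0.071,0],[0.028,0.076,0]], "turn": [[0,0,0],[0,0,0],[0,0,0],[0,0,0],[0,0,0],[0,0,0],[0,0,0],[0,0,0],[0,0,0],[0,0,0]], "gripper": [1,1,1,1,1,1,1,1,1,1]}}

```text
t: 23.02
position: [628.6, -29.2, 107.6]
tcp_rot: [89.9, 70.0, -4.9]
wrist_force: [-1.0, -0.6, -0.3]
width: 0.8
```

Run:
```python
from m import *
d=cam("wrist");cv2.imwrite("pics/w9.png",d["image"][:,:,::-1])
s,R=st();print((s["position"][:2]-[753,-41])@ta[:2])
```

```text
t23.07 q [-14.44, 6.39, 110.94, 4.76, 42.97, 77.49] p [628.9, -29.3, 107.7] X [0.342, -0.029, -0.939] Z [-0.085, -0.996, 0.0] F [-1.4, -0.1, 0.8] w 0.7
-124.68222227983526
```

View pics/w9.png

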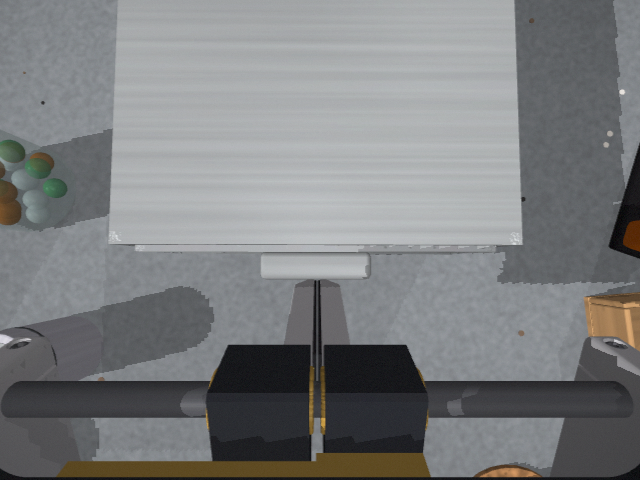

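A few mm remain. Push 4 mm more, gently.

Call:
{"api": "step_arm", "payload": {"delta_pos": [[0.001,0.002,0],[0.001,0.004,0],[0.002,0.006,0],[0.003,0.008,0],[0.003,0.01,0],[0.004,0.012,0],[0.004,0.012,0],[0.004,0.012,0],[0.004,0.012,0],[0.004,0.012,0]], "turn": [[0,0,0],[0,0,0],[0,0,0],[0,0,0],[0,0,0],[0,0,0],[0,0,0],[0,0,0],[0,0,0],[0,0,0]], "gripper": [1,1,1,1,1,1,1,1,1,1]}}

```text
t: 23.9
position: [631.8, -29.5, 107.4]
tcp_rot: [89.9, 70.0, -4.9]
wrist_force: [-4.3, 0.7, 3.1]
width: 0.5
```

Call:
{"api": "step_arm", "payload": {"delta_pos": [[0.001,0.002,0],[0.001,0.004,0],[0.002,0.006,0],[0.003,0.008,0],[0.003,0.009,0],[0.003,0.009,0],[0.003,0.009,0],[0.003,0.009,0],[0.003,0.009,0],[0.003,0.009,0]], "turn": [[0,0,0],[0,0,0],[0,0,0],[0,0,0],[0,0,0],[0,0,0],[0,0,0],[0,0,0],[0,0,0],[0,0,0]], "gripper": [1,1,1,1,1,1,1,1,1,1]}}

```text
t: 24.73
position: [632.4, -29.5, 107.3]
tcp_rot: [89.9, 70.4, -4.9]
wrist_force: [-19.2, -0.8, 13.7]
width: 0.7
```

Run:
```python
from m import *
d=cam("wrist");cv2.imwrite("pics/w10.png",d["image"][:,:,::-1])
s,R=st();print((s["position"][:2]-[753,-41])@ta[:2])
```

```text
t24.78 q [-14.34, 7.08, 110.14, 4.58, 43.51, 77.66] p [632.4, -29.5, 107.3] X [0.334, -0.029, -0.942] Z [-0.084, -0.996, 0.001] F [-19.6, -0.3, 13.2] w 0.6
-121.15733568241687
```

View pics/w10.png

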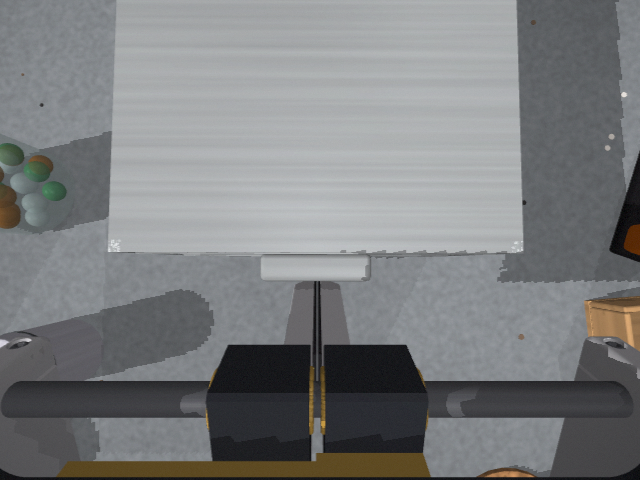

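Drawer shut against its stop: the contact force jumped to about 24 N and the front is flush in view. Back off and re-measure the tins.

Call:
{"api": "step_arm", "payload": {"delta_pos": [[-0.015,-0.04,0],[-0.03,-0.08,0],[-0.045,-0.12,0],[-0.1,-0.12,0],[-0.2,-0.12,0],[-0.3,-0.12,0],[-0.42,-0.12,0],[-0.52,-0.12,0],[-0.52,-0.12,0],[-0.52,-0.12,0]], "turn": [[0,0,0],[0,0,0],[0,0,0],[0,0,0],[0,0,0],[0,0,0],[0,0,0],[0,0,0],[0,0,0],[0,0,0]], "gripper": [1,1,1,1,1,-1,-1,-1,-1,-1]}}

```text
t: 25.62
position: [549.5, -22.6, 244.8]
tcp_rot: [89.8, 69.6, -5.1]
wrist_force: [-1.1, 0.4, -0.2]
width: 30.7
```

```bash
cat > t.py <<'E'
from m import *
def tins():
    d=cam("top");im=d["image"];hsv=cv2.cvtColor(im,cv2.COLOR_RGB2HSV)
    m=((hsv[...,2]>165)&(hsv[...,1]<45)).astype(np.uint8); m[:130]=0
    c,_=cv2.findContours(m,cv2.RETR_EXTERNAL,cv2.CHAIN_APPROX_NONE)
    for k in c:
        x,y,w,h=cv2.boundingRect(k)
        if 20<=w<=36 and 20<=h<=36: print((x+w/2,y+h/2),"tin z75",circ(d,k,75)[0].round(1),"cell z80",circ(d,k,80)[0][:2].round(1))
    return d,im
E
python3 - <<'E'
from t import *
d,im=tins()
cv2.imwrite("pics/t10.png",im[:,:,::-1])
f=lambda l:plane(d,np.array(l)/(571/100)+[425,230],40).round(1).tolist()
print("caddy",f([(278,291),(36,48),(517,54),(520,533),(33,533)]))
st()
E
```

```text
(129.5, 319.5) tin z75 [419.2 354.4  52.3] cell z80 [419.4 352.7]
(160.0, 284.0) tin z75 [492.7 293.2  52.2] cell z80 [492.6 291.8]
(212.5, 237.0) tin z75 [589.2 188.2  52.7] cell z80 [588.7 187.2]
(196.5, 163.0) tin z75 [742.2 225.8  71. ] cell z80 [741.  224.7]
caddy [[504.3, -353.3, 40.0], [592.9, -264.3, 40.0], [592.5, -445.2, 40.0], [416.0, -443.1, 40.0], [416.1, -262.1, 40.0]]
t25.67 q [-16.18, -14.78, 115.84, 4.47, 59.23, 77.06] p [548.5, -22.4, 242.4] X [0.343, -0.03, -0.939] Z [-0.085, -0.996, 0.001] F [-1.1, 0.5, -0.3] w 34.5
```

View pics/t10.png

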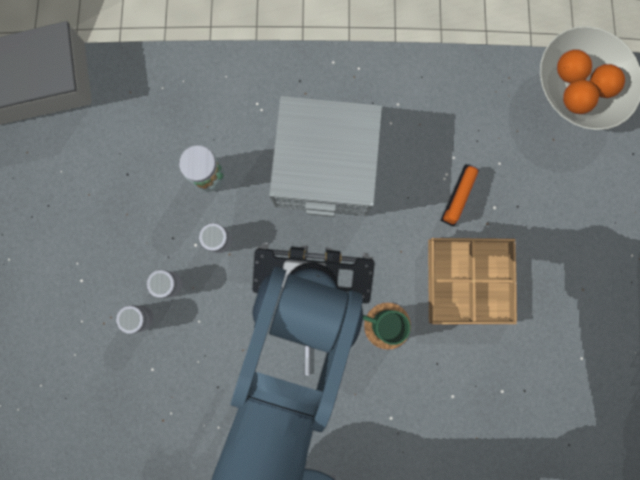

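Top view: drawer shut, mug on the coaster, tins unchanged. Pick the tin at (589,188).

```bash
cat >> t.py <<'E'
D=np.array([0,0,-1.]);ZY=np.array([0,-1.,0])
cc=np.array([504.4,-353.5])
cells=[cc+[43.5,-43.5],cc+[43.5,43.5],cc+[-43.5,-43.5],cc+[-43.5,43.5]]
E
python3 - <<'E'
from t import *
plan([((589,188,200),D,ZY),((589,188,46),D,ZY)])
E
```

```text
t25.67 q [-16.18, -14.78, 115.84, 4.47, 59.23, 77.06] p [548.5, -22.4, 242.4] X [0.343, -0.03, -0.939] Z [-0.085, -0.996, 0.001] F [-1.1, 0.5, -0.3] w 34.5
pos [0.158, 0.022, -0.71] turn [-0.027, 0.005, -0.112] dist 218 ang 21 rows 5.2 q [7, 10, 94, 0, 75, 97] marg 30.0 step 4.0 wrist [589.0, 188.0, 480.0]
pos [0.64, -0.155, -0.711] turn [-0.027, 0.005, -0.112] dist 154 ang 0 rows 3.7 q [7, 21, 99, 0, 60, 97] marg 46.0 step 2.0 wrist [589.0, 188.0, 326.0]
```

Call:
{"api": "step_arm", "payload": {"delta_pos": [[0.02,0.003,-0.1],[0.05,0.007,-0.22],[0.08,0.011,-0.34],[0.11,0.015,-0.47],[0.135,0.019,-0.6],[0.158,0.022,-0.71],[0.158,0.022,-0.71],[0.25,-0.01,-0.71],[0.35,-0.047,-0.71],[0.35,-0.047,-0.71]], "turn": [[-0.004,0.001,-0.018],[-0.009,0.002,-0.036],[-0.014,0.003,-0.055],[-0.018,0.003,-0.075],[-0.023,0.004,-0.095],[-0.027,0.005,-0.112],[-0.027,0.005,-0.112],[-0.027,0.005,-0.112],[-0.027,0.005,-0.112],[-0.027,0.005,-0.112]], "gripper": [-1,-1,-1,-1,-1,-1,-1,-1,-1,-1]}}

```text
t: 26.5
position: [583.5, 187.0, 129.4]
tcp_rot: [-84.7, 89.0, -174.6]
wrist_force: [-2.0, -0.3, -0.5]
width: 93.8
```

Run:
```python
from t import *
d=cam("wrist");cv2.imwrite("pics/w11.png",d["image"][:,:,::-1]);print(proj(d,[[589.2,188.2,75],[589.2,188.2-28,75],[589.2,216.2,75]]).round())
plan([((589,188,46),D,ZY)])
```

```text
[[314. 253.]
 [353. 253.]
 [275. 253.]]
t26.55 q [7.16, 13.99, 97.27, 0.04, 69.48, 97.1] p [585.2, 187.1, 132.8] X [-0.013, -0.001, -1.0] Z [0.001, -1.0, 0.001] F [-0.5, 0.0, 0.4] w 93.8
pos [0.289, 0.017, -0.003] turn [0.0, 0.0, 0.004] dist 87 ang 1 rows 2.1 q [7, 21, 99, 0, 60, 97] marg 46.0 step 1.0 wrist [589.0, 188.0, 326.0]
```

View pics/w11.png

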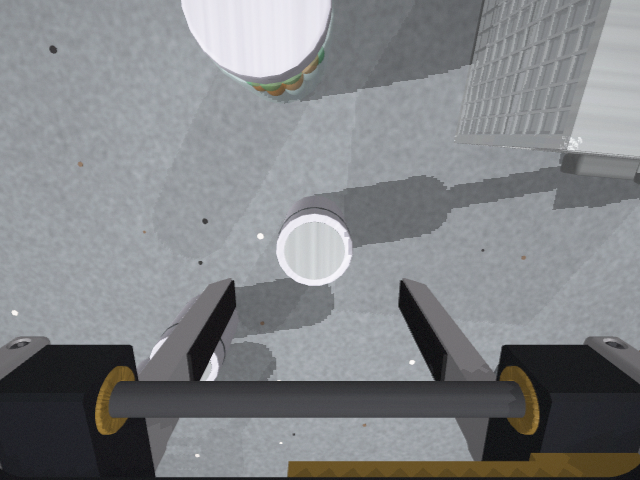

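Call:
{"api": "step_arm", "payload": {"delta_pos": [[0.06,0.01,-0.002],[0.12,0.021,-0.003],[0.18,0.021,-0.003],[0.24,0.021,-0.003],[0.289,0.021,-0.003],[0.289,0.021,-0.003],[0.289,0.021,-0.003],[0.289,0.021,-0.003],[0.289,0.021,-0.003],[0.289,0.021,-0.003]], "turn": [[0,0,0.004],[0,0,0.004],[0,0,0.004],[0,0,0.004],[0,0,0.004],[0,0,0.004],[0,0,0.004],[0,0,0.004],[0,0,0.004],[0,0,0.004]], "gripper": [-1,-1,-1,-1,-1,-1,-1,1,1,1]}}

```text
t: 27.38
position: [596.0, 188.9, 53.4]
tcp_rot: [93.2, 89.3, 3.2]
wrist_force: [-0.5, 0.3, -0.2]
width: 77.8
```

Call:
{"api": "step_arm", "payload": {"delta_pos": [[0,0,0],[0,0,0],[0,0,0],[0,0,0],[0,0,0],[0,0,0],[0,0,0],[0,0,0],[0,0,0],[0,0,0]], "turn": [[0,0,0],[0,0,0],[0,0,0],[0,0,0],[0,0,0],[0,0,0],[0,0,0],[0,0,0],[0,0,0],[0,0,0]], "gripper": [1,1,1,1,1,1,1,1,1,1]}}

```text
t: 28.22
position: [595.0, 188.9, 51.9]
tcp_rot: [92.1, 89.4, 2.2]
wrist_force: [-1.0, 0.0, 3.8]
width: 55.3
```

Run:
```python
from t import *
c=cells[0];print(cells)
plan([((589,188,260),D,ZY),((545,-100,270),D,ZY),((c[0],c[1],200),D,ZY),((c[0],c[1],52),D,ZY)])
```

```text
[array([ 547.9, -397. ]), array([ 547.9, -310. ]), array([ 460.9, -397. ]), array([ 460.9, -310. ])]
t28.22 q [7.24, 20.46, 98.7, -0.06, 60.26, 97.22] p [595.0, 188.9, 51.9] X [0.01, 0.0, -1.0] Z [0.001, -1.0, -0.0] F [-1.0, 0.0, 3.8] w 55.3
pos [-0.694, -0.013, 0.003] turn [0.0, -0.0, -0.003] dist 208 ang 1 rows 5.0 q [7, 8, 91, 0, 81, 97] marg 47.0 step 3.0 wrist [589.0, 188.0, 540.0]
pos [-0.729, -0.16, 0.963] turn [0.0, -0.0, -0.003] dist 292 ang 0 rows 7.0 q [-22, -2, 99, 0, 82, 68] marg 46.0 step 4.0 wrist [545.0, -100.0, 550.0]
pos [-0.496, -0.154, 1.953] turn [0.0, -0.0, -0.003] dist 305 ang 0 rows 7.3 q [-46, 18, 85, 0, 77, 44] marg 46.0 step 4.0 wrist [548.0, -397.0, 480.0]
pos [-0.003, -0.159, 1.953] turn [0.0, -0.0, -0.003] dist 148 ang 0 rows 3.5 q [-46, 27, 90, 0, 63, 44] marg 51.0 step 2.0 wrist [548.0, -397.0, 332.0]
```

Call:
{"api": "step_arm", "payload": {"delta_pos": [[-0.05,0,0],[-0.12,0,0],[-0.22,0,0],[-0.34,0,0],[-0.46,0,0],[-0.57,0,0],[-0.65,-0.005,0],[-0.694,-0.013,0.003],[-0.71,-0.04,0.1],[-0.715,-0.06,0.2]], "turn": [[0,0,-0.003],[0,0,-0.003],[0,0,-0.003],[0,0,-0.003],[0,0,-0.003],[0,0,-0.003],[0,0,-0.003],[0,0,-0.003],[0,0,-0.003],[0,0,-0.003]], "gripper": [1,1,1,1,1,1,1,1,1,1]}}

```text
t: 29.05
position: [574.4, 129.1, 266.2]
tcp_rot: [109.3, 89.9, 19.5]
wrist_force: [0.9, -0.4, -1.0]
width: 55.5
```

Run:
```python
from t import *
d=cam("wrist");cv2.imwrite("pics/w12.png",d["image"][:,:,::-1])
c=cells[0]+[4,0]
plan([((545,-100,270),D,ZY),((c[0],c[1],230),D,ZY),((c[0],c[1],57),D,ZY)])
```

```text
t29.10 q [1.22, 3.14, 95.11, -0.18, 81.79, 91.29] p [573.7, 124.0, 265.5] X [-0.001, -0.003, -1.0] Z [-0.001, -1.0, 0.003] F [2.9, -1.8, -1.6] w 55.6
pos [-0.013, -0.095, 0.747] turn [-0.0, 0.001, 0.0] dist 226 ang 0 rows 5.4 q [-22, -2, 99, 0, 82, 68] marg 46.0 step 3.0 wrist [545.0, -100.0, 550.0]
pos [0.124, -0.071, 1.736] turn [-0.0, 0.001, 0.0] dist 300 ang 0 rows 7.2 q [-45, 17, 83, 0, 80, 45] marg 46.0 step 4.0 wrist [552.0, -397.0, 510.0]
pos [0.701, -0.071, 1.734] turn [-0.0, 0.001, 0.0] dist 173 ang 0 rows 4.1 q [-45, 27, 89, 0, 64, 45] marg 52.0 step 2.0 wrist [552.0, -397.0, 337.0]
```

View pics/w12.png

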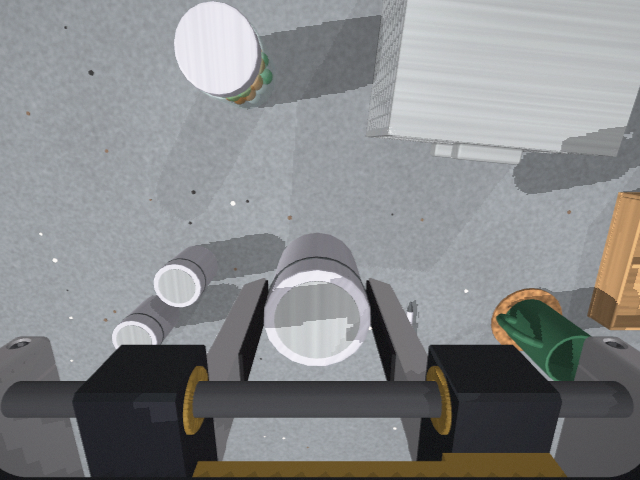

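Call:
{"api": "step_arm", "payload": {"delta_pos": [[-0.002,-0.015,0.12],[-0.004,-0.03,0.24],[-0.007,-0.048,0.37],[-0.009,-0.064,0.5],[-0.011,-0.08,0.63],[-0.013,-0.095,0.747],[0.01,-0.092,0.87],[0.03,-0.089,1.0],[0.03,-0.089,1.0],[0.03,-0.089,1.0]], "turn": [[0,0,0],[0,0,0],[0,0,0],[0,0,0],[0,0,0],[0,0,0],[0,0,0],[0,0,0],[0,0,0],[0,0,0]], "gripper": [1,1,1,1,1,1,1,1,1,1]}}

```text
t: 29.93
position: [547.2, -172.5, 254.4]
tcp_rot: [-132.2, 89.8, 137.7]
wrist_force: [0.2, 0.3, -0.7]
width: 55.4
```

Run:
```python
from t import *
c=cells[0]+[4,0]
plan([((c[0],c[1],230),D,ZY),((c[0],c[1],100),D,ZY)])
```

```text
t29.93 q [-28.84, 1.82, 97.62, 0.05, 80.77, 61.3] p [547.2, -172.5, 254.4] X [-0.003, 0.003, -1.0] Z [-0.003, -1.0, -0.003] F [0.2, 0.3, -0.7] w 55.4
pos [0.079, 0.018, 0.749] turn [-0.001, -0.001, 0.001] dist 226 ang 0 rows 5.4 q [-45, 17, 83, 0, 80, 45] marg 48.0 step 2.0 wrist [552.0, -397.0, 510.0]
pos [0.513, 0.019, 0.75] turn [-0.001, -0.001, 0.001] dist 130 ang 0 rows 3.1 q [-45, 24, 89, 0, 68, 45] marg 54.0 step 2.0 wrist [552.0, -397.0, 380.0]
```

Call:
{"api": "step_arm", "payload": {"delta_pos": [[0.01,0.003,0.12],[0.03,0.007,0.24],[0.04,0.01,0.37],[0.06,0.013,0.5],[0.07,0.016,0.63],[0.079,0.018,0.749],[0.2,0.018,0.749],[0.33,0.018,0.749],[0.43,0.019,0.75],[0.43,0.019,0.75]], "turn": [[0,0,0],[0,0,0],[0,0,0],[0,0,0],[0,0,0],[0,0,0],[0,0,0],[0,0,0],[0,0,0],[0,0,0]], "gripper": [1,1,1,1,1,1,1,1,1,1]}}

```text
t: 30.77
position: [550.8, -391.0, 118.4]
tcp_rot: [-138.5, 89.1, 131.6]
wrist_force: [-0.9, 0.1, -2.6]
width: 55.3
```

Call:
{"api": "step_arm", "payload": {"delta_pos": [[0,0,0],[0,0,0],[0,0,0],[0,0,0],[0,0,0],[0,0,0],[0,0,0],[0,0,0],[0,0,0],[0,0,0]], "turn": [[0,0,0],[0,0,0],[0,0,0],[0,0,0],[0,0,0],[0,0,0],[0,0,0],[0,0,0],[0,0,0],[0,0,0]], "gripper": [1,1,1,1,1,1,1,1,1,1]}}

```text
t: 31.6
position: [554.3, -396.2, 127.7]
tcp_rot: [133.5, 90.0, 43.5]
wrist_force: [0.1, -0.0, -1.6]
width: 55.3
```

Run:
```python
from t import *
d=cam("wrist");cv2.imwrite("pics/w13.png",d["image"][:,:,::-1])
d=cam("top");cv2.imwrite("pics/t13.png",cv2.resize(d["image"][220:340,410:540,::-1],(650,600)))
c=cells[0]+[4,0]
plan([((c[0],c[1],57),D,ZY)])
```

```text
t31.70 q [-45.09, 22.25, 87.49, 0.04, 70.27, 44.85] p [554.3, -396.2, 127.6] X [0.0, 0.001, -1.0] Z [0.001, -1.0, -0.001] F [-0.3, 0.4, -1.4] w 55.5
pos [0.235, -0.008, 0.003] turn [0.0, -0.0, -0.0] dist 71 ang 0 rows 1.7 q [-45, 27, 89, 0, 64, 45] marg 52.0 step 1.0 wrist [552.0, -397.0, 337.0]
```

View pics/w13.png

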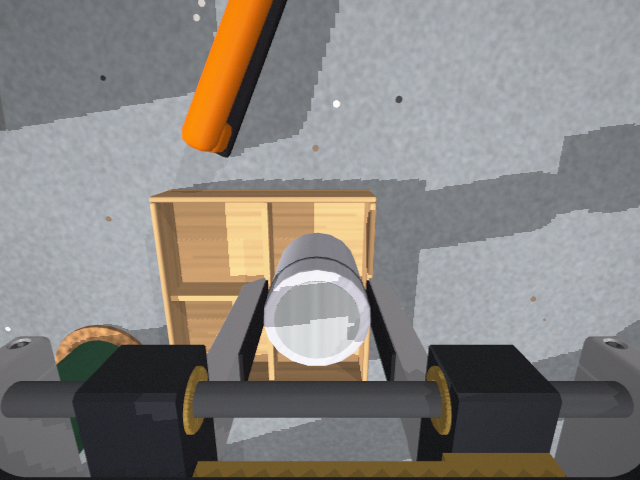

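View pics/t13.png

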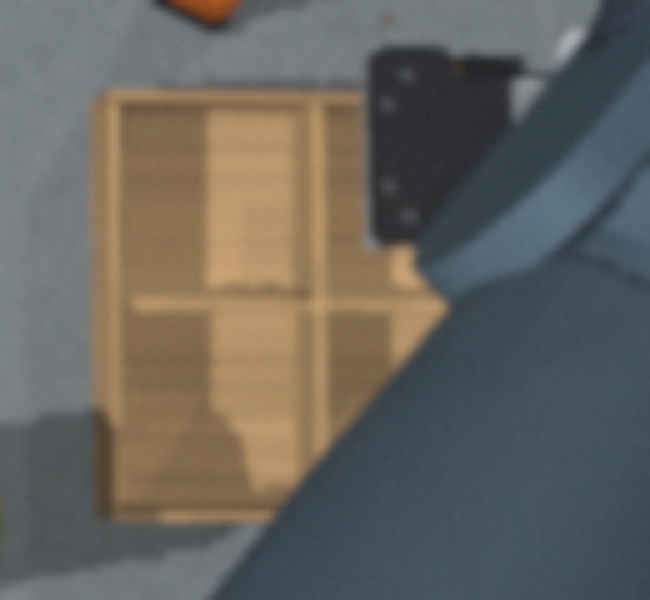

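Run:
```python
from t import *
d=cam("wrist")
print(plane(d,[(152,198),(375,194),(269,200),(172,298)],40).round(1))
```

```text
[[ 595.3 -267.7   40. ]
 [ 598.6 -442.5   40. ]
 [ 593.8 -359.4   40. ]
 [ 509.3 -273.    40. ]]
```

Call:
{"api": "step_arm", "payload": {"delta_pos": [[0.05,-0.003,0.005],[0.1,-0.003,0.005],[0.14,-0.003,0.005],[0.17,-0.003,0.005],[0.2,-0.003,0.005],[0.22,-0.003,0.005],[0.231,-0.003,0.005],[0.231,-0.003,0.005],[0.231,-0.003,0.005],[0.231,-0.003,0.005]], "turn": [[0,0,0],[0,0,0],[0,0,0],[0,0,0],[0,0,0],[0,0,0],[0,0,0],[0,0,0],[0,0,0],[0,0,0]], "gripper": [1,1,1,1,1,1,1,1,1,1]}}

```text
t: 32.58
position: [554.0, -398.1, 59.1]
tcp_rot: [67.8, 89.9, -22.1]
wrist_force: [-0.4, 0.5, -1.1]
width: 55.3
```

Run:
```python
from t import *
st()
d=cam("scene");cv2.imwrite("pics/s13.png",cv2.resize(d["image"][270:420,130:310,::-1],(720,600)))
```

```text
t32.58 q [-45.22, 26.91, 89.07, 0.04, 63.93, 44.7] p [554.0, -398.1, 59.1] X [0.002, -0.001, -1.0] Z [0.001, -1.0, 0.001] F [-0.4, 0.5, -1.1] w 55.3
```

View pics/s13.png

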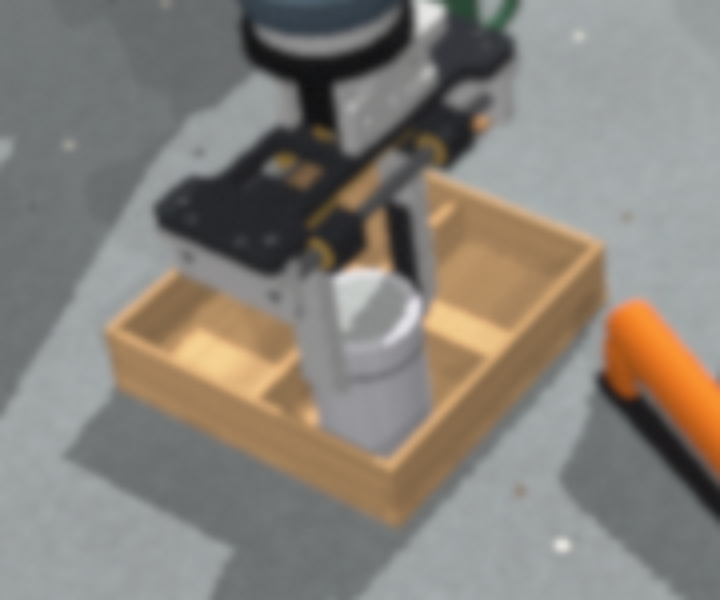

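Tin is inside its compartment. Lower 2 mm, release partly, rise.

Call:
{"api": "step_arm", "payload": {"delta_pos": [[0.004,0,0],[0.008,0,0],[0.008,0,0],[0.008,0,0],[0.008,0,0],[0.008,0,0],[0.008,0,0],[0.008,0,0],[0.008,0,0],[0.008,0,0]], "turn": [[0,0,0],[0,0,0],[0,0,0],[0,0,0],[0,0,0],[0,0,0],[0,0,0],[0,0,0],[0,0,0],[0,0,0]], "gripper": [1,1,1,0,-0.3,-0.53,-0.53,-0.53,-0.53,-0.53]}}

```text
t: 33.47
position: [553.5, -397.6, 55.9]
tcp_rot: [138.3, 90.0, 48.4]
wrist_force: [1.0, 0.1, -0.3]
width: 71.8
```

Call:
{"api": "step_arm", "payload": {"delta_pos": [[0,0,0],[-0.05,0,0],[-0.12,0,0],[-0.25,0,0],[-0.38,0,0],[-0.5,0,0],[-0.62,0,0],[-0.62,0,-0.1],[-0.62,0,-0.2],[-0.62,0,-0.2]], "turn": [[0,0,0],[0,0,0],[0,0,0],[0,0,0],[0,0,0],[0,0,0],[0,0,0],[0,0,0],[0,0,0],[0,0,0]], "gripper": [-0.53,-0.53,-0.53,-0.53,-0.53,-0.53,-0.53,-1,-1,-1]}}

```text
t: 34.3
position: [554.1, -334.1, 244.7]
tcp_rot: [91.9, 89.8, 2.1]
wrist_force: [-0.0, -0.1, 0.3]
width: 88.6
```

Run:
```python
from t import *
d=cam("scene");cv2.imwrite("pics/s14.png",cv2.resize(d["image"][180:420,130:400,::-1],(675,600)))
d,im=tins();cv2.imwrite("pics/t14.png",im[:,:,::-1])
plan([((540,-60,240),D,ZY),((493,293,200),D,ZY),((493,293,46),D,ZY)])
```

```text
(129.5, 319.5) tin z75 [419.2 354.5  52.3] cell z80 [419.4 352.8]
(160.0, 283.5) tin z75 [492.8 293.2  52.2] cell z80 [492.7 291.8]
(196.5, 163.0) tin z75 [742.4 225.9  70.8] cell z80 [741.2 224.7]
t34.40 q [-41.36, 12.12, 87.52, 0.02, 80.26, 48.5] p [553.6, -337.2, 243.4] X [0.002, -0.001, -1.0] Z [0.002, -1.0, 0.001] F [0.3, 0.2, -0.0] w 93.3
pos [0.01, -0.043, -0.924] turn [0.001, 0.0, -0.0] dist 278 ang 0 rows 6.7 q [-18, -2, 103, 0, 79, 72] marg 43.0 step 3.0 wrist [540.0, -60.0, 520.0]
pos [0.143, -0.197, -2.101] turn [0.001, 0.0, -0.0] dist 358 ang 0 rows 8.6 q [19, 4, 101, 0, 75, 109] marg 39.0 step 5.0 wrist [493.0, 293.0, 480.0]
pos [0.656, -0.198, -2.102] turn [0.001, 0.0, -0.0] dist 154 ang 0 rows 3.7 q [19, 15, 106, 0, 59, 109] marg 39.0 step 2.0 wrist [493.0, 293.0, 326.0]
```

View pics/s14.png

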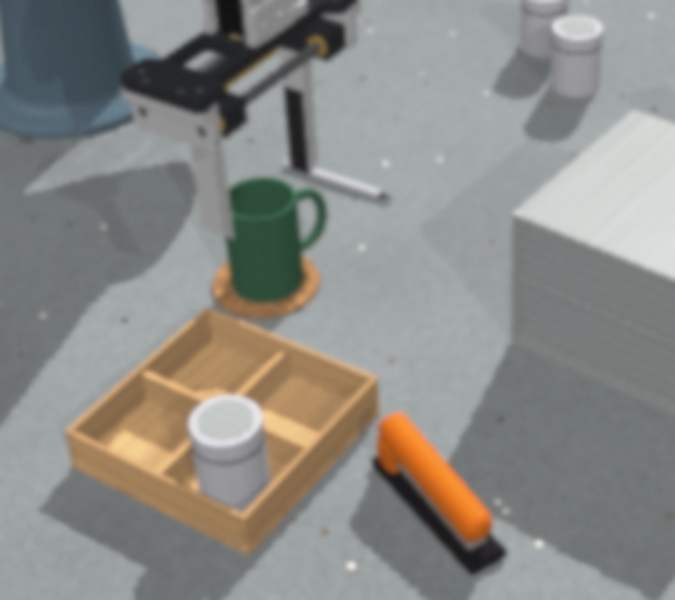

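View pics/t14.png

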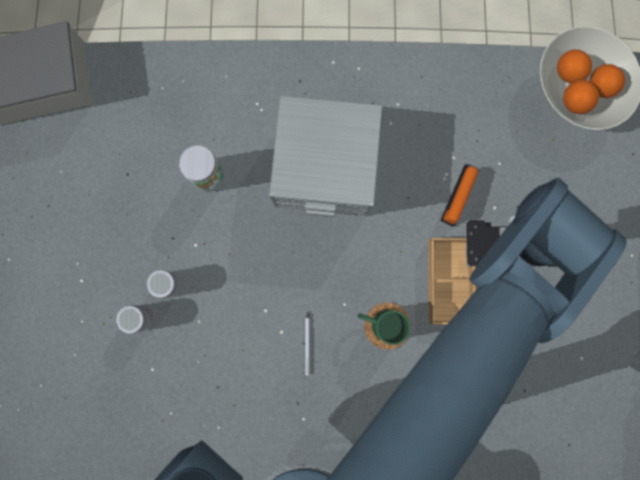

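Tin 1 stands in the caddy. Next tin at (493,293).

Call:
{"api": "step_arm", "payload": {"delta_pos": [[0,-0.005,-0.1],[0,-0.01,-0.23],[0.01,-0.016,-0.36],[0.01,-0.022,-0.49],[0.01,-0.03,-0.62],[0.01,-0.036,-0.75],[0.01,-0.042,-0.88],[0.01,-0.05,-0.98],[0.01,-0.05,-0.98],[0.01,-0.05,-0.98]], "turn": [[0,0,0],[0,0,0],[0,0,0],[0,0,0],[0,0,0],[0,0,0],[0,0,0],[0,0,0],[0,0,0],[0,0,0]], "gripper": [-1,-1,-1,-1,-1,-1,-1,-1,-1,-1]}}

```text
t: 35.23
position: [538.3, -43.6, 239.5]
tcp_rot: [71.5, 89.9, -18.3]
wrist_force: [-0.7, -0.1, -0.5]
width: 94.3
```

Run:
```python
from t import *
plan([((493,293,160),D,ZY)])
```

```text
t35.23 q [-16.66, -2.43, 103.42, -0.0, 78.96, 73.19] p [538.3, -43.6, 239.5] X [0.001, -0.0, -1.0] Z [0.003, -1.0, 0.0] F [-0.7, -0.1, -0.5] w 94.3
pos [0.265, -0.148, -1.122] turn [0.001, 0.0, -0.0] dist 349 ang 0 rows 8.4 q [19, 6, 103, 0, 71, 109] marg 38.0 step 5.0 wrist [493.0, 293.0, 440.0]
```

Call:
{"api": "step_arm", "payload": {"delta_pos": [[0,-0.016,-0.12],[0,-0.032,-0.24],[0.02,-0.05,-0.37],[0.04,-0.066,-0.5],[0.07,-0.083,-0.63],[0.1,-0.1,-0.76],[0.13,-0.117,-0.89],[0.15,-0.132,-1.0],[0.15,-0.132,-1.0],[0.15,-0.132,-1.0]], "turn": [[0,0,0],[0,0,0],[0,0,0],[0,0,0],[0,0,0],[0,0,0],[0,0,0],[0,0,0],[0,0,0],[0,0,0]], "gripper": [-1,-1,-1,-1,-1,-1,-1,-1,-1,-1]}}

```text
t: 36.07
position: [498.8, 255.9, 193.7]
tcp_rot: [-19.6, 90.0, -109.5]
wrist_force: [0.7, -0.0, 0.5]
width: 93.9
```

Run:
```python
from t import *
tins()
plan([((494,293,140),D,ZY)])
```

```text
(196.5, 163.0) tin z75 [742.2 225.9  71.1] cell z80 [741.  224.7]
t36.12 q [15.49, 2.71, 103.09, -0.03, 74.17, 105.5] p [499.3, 255.0, 194.2] X [0.0, -0.0, -1.0] Z [0.0, -1.0, 0.0] F [-0.8, -1.3, -0.1] w 94.2
pos [0.181, -0.018, -0.127] turn [0.0, 0.0, -0.0] dist 66 ang 0 rows 1.6 q [19, 8, 103, 0, 69, 109] marg 42.0 step 1.0 wrist [494.0, 293.0, 420.0]
```

Call:
{"api": "step_arm", "payload": {"delta_pos": [[0.05,-0.009,-0.063],[0.1,-0.018,-0.127],[0.15,-0.018,-0.127],[0.181,-0.018,-0.127],[0.181,-0.018,-0.127],[0.181,-0.018,-0.127],[0.181,-0.018,-0.127],[0.181,-0.018,-0.127],[0.181,-0.018,-0.127],[0.181,-0.018,-0.127]], "turn": [[0,0,0],[0,0,0],[0,0,0],[0,0,0],[0,0,0],[0,0,0],[0,0,0],[0,0,0],[0,0,0],[0,0,0]], "gripper": [-1,-1,-1,-1,-1,-1,-1,-1,-1,-1]}}

```text
t: 36.95
position: [493.3, 294.3, 140.8]
tcp_rot: [113.9, 89.9, 23.9]
wrist_force: [0.5, 0.0, -0.3]
width: 93.7
```

Run:
```python
from t import *
d=cam("wrist");cv2.imwrite("pics/w15.png",d["image"][:,:,::-1]);print(proj(d,[[493,293,75]]))
im=d["image"];H=cv2.cvtColor(im,cv2.COLOR_RGB2HSV);m=((H[...,2]>190)&(H[...,1]<40)).astype(np.uint8);m=cv2.morphologyEx(m,cv2.MORPH_CLOSE,np.ones((5,5)))
c,_=cv2.findContours(m[150:330,240:400].copy(),cv2.RETR_EXTERNAL,cv2.CHAIN_APPROX_NONE);c=max(c,key=cv2.contourArea)+[240,150];print(cv2.boundingRect(c),circ(d,c,75))
plan([((494,293,47),D,ZY)])
```

```text
[[317.41905952 257.1223247 ]]
(281, 220, 73, 69) (array([494.55920968, 293.14258485,  53.7655846 ]), (495, 293, 55))
t37.00 q [19.52, 7.81, 103.55, 0.01, 68.54, 109.47] p [493.1, 294.3, 140.6] X [0.002, 0.001, -1.0] Z [0.001, -1.0, -0.001] F [-0.6, 0.7, 0.4] w 93.9
pos [0.312, 0.002, 0.005] turn [0.0, -0.0, -0.0] dist 94 ang 0 rows 2.2 q [19, 15, 106, 0, 59, 109] marg 40.0 step 1.0 wrist [494.0, 293.0, 327.0]
```

View pics/w15.png

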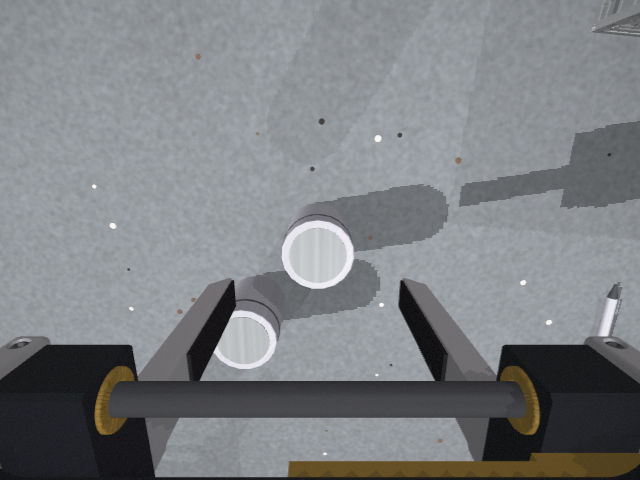

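Agrees with the top view. Descend and grip.

Call:
{"api": "step_arm", "payload": {"delta_pos": [[0.07,0.002,0.005],[0.14,0.002,0.005],[0.2,0.002,0.005],[0.26,0.002,0.005],[0.312,0.002,0.005],[0.312,0.002,0.005],[0.312,0.002,0.005],[0.312,0.002,0.005],[0.312,0.002,0.005],[0.312,0.002,0.005]], "turn": [[0,0,0],[0,0,0],[0,0,0],[0,0,0],[0,0,0],[0,0,0],[0,0,0],[0,0,0],[0,0,0],[0,0,0]], "gripper": [-1,-1,-1,-1,-1,-1,-1,1,1,1]}}

```text
t: 37.83
position: [494.4, 293.2, 47.8]
tcp_rot: [112.0, 89.8, 22.1]
wrist_force: [0.3, 0.2, 0.3]
width: 77.3
```

Call:
{"api": "step_arm", "payload": {"delta_pos": [[0,0,0],[0,0,0],[0,0,0],[0,0,0],[0,0,0],[0,0,0],[0,0,0],[0,0,0],[0,0,0],[0,0,0]], "turn": [[0,0,0],[0,0,0],[0,0,0],[0,0,0],[0,0,0],[0,0,0],[0,0,0],[0,0,0],[0,0,0],[0,0,0]], "gripper": [1,1,1,1,1,1,1,1,1,1]}}

```text
t: 38.67
position: [493.7, 293.0, 46.7]
tcp_rot: [120.7, 89.9, 30.8]
wrist_force: [-1.2, 0.3, 4.1]
width: 55.8
```

Run:
```python
from t import *
plan([((493,293,250),D,ZY),((540,-10,270),D,ZY)])
```

```text
t38.67 q [19.37, 15.29, 105.97, 0.02, 58.68, 109.31] p [493.7, 293.0, 46.7] X [0.001, 0.001, -1.0] Z [0.001, -1.0, -0.001] F [-1.2, 0.3, 4.1] w 55.8
pos [-0.678, -0.002, -0.0] turn [0.0, -0.0, -0.0] dist 203 ang 0 rows 4.9 q [19, 2, 98, 0, 80, 109] marg 39.0 step 3.0 wrist [493.0, 293.0, 530.0]
pos [-0.745, 0.154, 1.01] turn [0.0, -0.0, -0.0] dist 307 ang 0 rows 7.4 q [-13, -4, 101, 0, 82, 77] marg 43.0 step 4.0 wrist [540.0, -10.0, 550.0]
```

Call:
{"api": "step_arm", "payload": {"delta_pos": [[-0.05,0,0],[-0.12,0,0],[-0.23,0,0],[-0.35,0,0],[-0.47,0,0],[-0.59,0,0],[-0.68,0,0],[-0.7,0.01,0.08],[-0.72,0.03,0.2],[-0.72,0.03,0.2]], "turn": [[0,0,0],[0,0,0],[0,0,0],[0,0,0],[0,0,0],[0,0,0],[0,0,0],[0,0,0],[0,0,0],[0,0,0]], "gripper": [1,1,1,1,1,1,1,1,1,1]}}

```text
t: 39.5
position: [503.6, 228.9, 263.2]
tcp_rot: [52.0, 89.8, -38.2]
wrist_force: [-0.4, -1.1, -1.8]
width: 55.2
```

Run:
```python
from t import *
plan([((540,-60,265),D,ZY)])
```

```text
t39.50 q [12.77, -1.57, 100.11, -0.14, 81.35, 102.96] p [503.6, 228.9, 263.2] X [0.002, -0.002, -1.0] Z [-0.003, -1.0, 0.002] F [-0.4, -1.1, -1.8] w 55.2
pos [-0.004, 0.124, 0.963] turn [-0.001, 0.001, -0.001] dist 291 ang 0 rows 7.0 q [-18, -3, 101, 0, 82, 72] marg 42.0 step 4.0 wrist [540.0, -60.0, 545.0]
```

Call:
{"api": "step_arm", "payload": {"delta_pos": [[0,0.016,0.12],[0,0.032,0.24],[0,0.048,0.37],[0,0.064,0.5],[0,0.08,0.63],[0,0.1,0.76],[0,0.115,0.89],[0,0.13,1.0],[0,0.13,1.0],[0,0.13,1.0]], "turn": [[0,0,0],[0,0,0],[0,0,0],[0,0,0],[0,0,0],[0,0,0],[0,0,0],[0,0,0],[0,0,0],[0,0,0]], "gripper": [1,1,1,1,1,1,1,1,1,1]}}

```text
t: 40.33
position: [541.1, -68.2, 260.8]
tcp_rot: [-128.8, 89.9, 141.1]
wrist_force: [-1.2, 0.4, -1.5]
width: 55.8
```

Run:
```python
from t import *
# second cell: far (+x), left (+y): cells[1] shifted by calibration compromise
c=np.array([549.9,-311.])
plan([((c[0],c[1],240),D,ZY),((c[0],c[1],130),D,ZY)])
```

```text
t40.33 q [-19.12, -2.43, 101.2, 0.05, 81.36, 71.0] p [541.1, -68.2, 260.8] X [-0.002, 0.002, -1.0] Z [-0.002, -1.0, -0.002] F [-1.2, 0.4, -1.5] w 55.8
pos [0.068, 0.031, 0.809] turn [-0.001, -0.0, 0.001] dist 244 ang 0 rows 5.8 q [-40, 10, 90, 0, 80, 50] marg 44.0 step 3.0 wrist [550.0, -311.0, 520.0]
pos [0.435, 0.032, 0.81] turn [-0.001, -0.0, 0.001] dist 110 ang 0 rows 2.6 q [-40, 16, 95, 0, 69, 50] marg 50.0 step 1.0 wrist [550.0, -311.0, 410.0]
```

Call:
{"api": "step_arm", "payload": {"delta_pos": [[0.01,0.005,0.12],[0.02,0.01,0.24],[0.03,0.015,0.37],[0.04,0.02,0.5],[0.055,0.025,0.65],[0.068,0.031,0.81],[0.068,0.031,0.81],[0.2,0.031,0.81],[0.32,0.031,0.81],[0.32,0.031,0.81]], "turn": [[0,0,0],[0,0,0],[0,0,0],[0,0,0],[0,0,0],[0,0,0],[0,0,0],[0,0,0],[0,0,0],[0,0,0]], "gripper": [1,1,1,1,1,1,1,1,1,1]}}

```text
t: 41.17
position: [547.4, -305.1, 157.0]
tcp_rot: [-133.1, 89.1, 137.0]
wrist_force: [-1.7, 0.5, -4.0]
width: 55.6
```

Call:
{"api": "step_arm", "payload": {"delta_pos": [[0,0,0],[0,0,0],[0,0,0],[0,0,0],[0,0,0],[0,0,0],[0,0,0],[0,0,0],[0,0,0],[0,0,0]], "turn": [[0,0,0],[0,0,0],[0,0,0],[0,0,0],[0,0,0],[0,0,0],[0,0,0],[0,0,0],[0,0,0],[0,0,0]], "gripper": [1,1,1,1,1,1,1,1,1,1]}}

```text
t: 42.0
position: [551.2, -310.2, 166.1]
tcp_rot: [130.6, 90.0, 40.7]
wrist_force: [0.1, -0.2, -1.9]
width: 55.3
```

Run:
```python
from t import *
d=cam("wrist");cv2.imwrite("pics/w16.png",d["image"][:,:,::-1])
plan([((549.9,-311,54),D,ZY)])
```

```text
t42.05 q [-39.64, 13.8, 93.79, 0.04, 72.4, 50.3] p [551.2, -310.2, 166.1] X [0.0, 0.001, -1.0] Z [0.001, -1.0, -0.001] F [0.2, 0.0, -1.7] w 55.3
pos [0.374, -0.005, 0.003] turn [0.0, -0.0, -0.0] dist 112 ang 0 rows 2.7 q [-40, 21, 97, 0, 61, 50] marg 48.0 step 1.0 wrist [550.0, -311.0, 334.0]
```

View pics/w16.png

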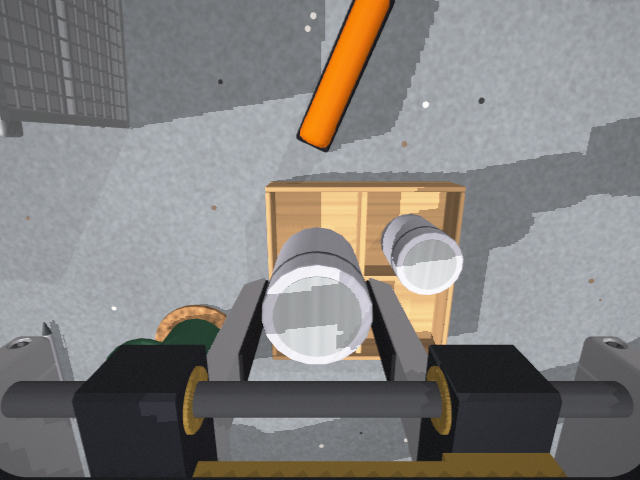

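Call:
{"api": "step_arm", "payload": {"delta_pos": [[0.08,-0.004,0.003],[0.16,-0.004,0.003],[0.23,-0.004,0.003],[0.28,-0.004,0.003],[0.32,-0.004,0.003],[0.35,-0.004,0.003],[0.37,-0.004,0.003],[0.376,-0.004,0.003],[0.38,-0.004,0.003],[0.38,-0.004,0.003]], "turn": [[0,0,0],[0,0,0],[0,0,0],[0,0,0],[0,0,0],[0,0,0],[0,0,0],[0,0,0],[0,0,0],[0,0,0]], "gripper": [1,1,1,1,1,1,1,1,1,1]}}

```text
t: 42.88
position: [550.6, -311.4, 52.9]
tcp_rot: [73.9, 89.9, -16.1]
wrist_force: [-0.1, -0.2, -1.5]
width: 55.8
```

Run:
```python
from t import *
st()
d=cam("scene");cv2.imwrite("pics/s16.png",cv2.resize(d["image"][270:420,130:310,::-1],(720,600)))
```

```text
t42.88 q [-39.76, 21.61, 97.04, 0.04, 61.26, 50.17] p [550.6, -311.4, 52.9] X [0.002, -0.0, -1.0] Z [0.001, -1.0, 0.0] F [-0.1, -0.2, -1.5] w 55.8
```

View pics/s16.png

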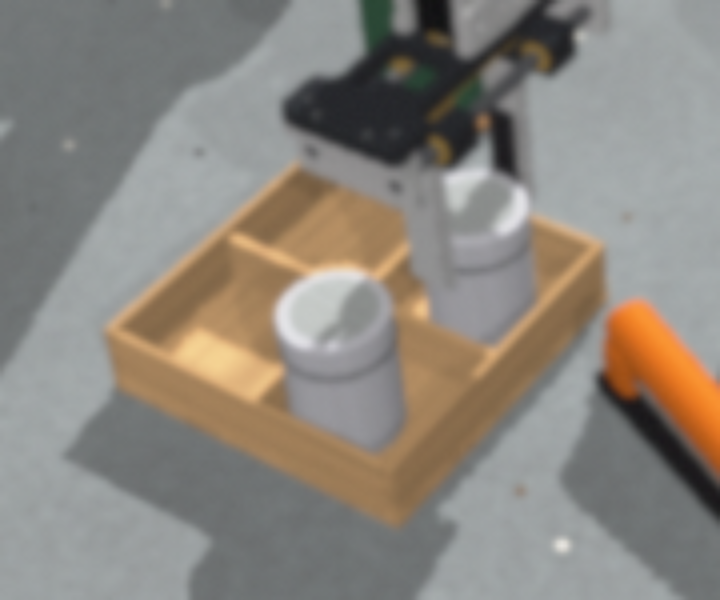

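Both are in their compartments. Release and rise.

Call:
{"api": "step_arm", "payload": {"delta_pos": [[0.003,0,0],[0.004,0,0],[0.004,0,0],[0.004,0,0],[0.004,0,0],[0.004,0,0],[0.004,0,0],[0.004,0,0],[0.004,0,0],[0.004,0,0]], "turn": [[0,0,0],[0,0,0],[0,0,0],[0,0,0],[0,0,0],[0,0,0],[0,0,0],[0,0,0],[0,0,0],[0,0,0]], "gripper": [1,1,1,0,-0.3,-0.42,-0.42,-0.42,-0.42,-0.42]}}

```text
t: 43.77
position: [550.1, -310.9, 50.9]
tcp_rot: [132.8, 90.0, 42.9]
wrist_force: [0.3, -0.7, -0.0]
width: 66.6
```

Call:
{"api": "step_arm", "payload": {"delta_pos": [[0,0,0],[-0.05,0,0],[-0.12,0,0],[-0.25,0,0],[-0.38,0,0],[-0.5,0,0],[-0.63,0,0],[-0.63,0,-0.1],[-0.63,0,-0.2],[-0.63,0,-0.2]], "turn": [[0,0,0],[0,0,0],[0,0,0],[0,0,0],[0,0,0],[0,0,0],[0,0,0],[0,0,0],[0,0,0],[0,0,0]], "gripper": [-0.42,-0.42,-0.42,-0.42,-0.42,-0.42,-0.42,-1,-1,-1]}}

```text
t: 44.6
position: [550.4, -247.5, 241.1]
tcp_rot: [116.2, 89.9, 26.5]
wrist_force: [0.9, 0.5, -0.5]
width: 83.2
```

Run:
```python
from t import *
d,im=tins();cv2.imwrite("pics/t17.png",im[:,:,::-1])
plan([((500,0,240),D,ZY),((420,354,170),D,ZY)])
```

```text
(129.5, 319.5) tin z75 [419.3 354.4  52.4] cell z80 [419.5 352.7]
(196.5, 163.0) tin z75 [742.2 225.9  71. ] cell z80 [741.  224.7]
t44.65 q [-35.14, 6.34, 94.32, 0.04, 79.3, 54.64] p [550.1, -249.3, 240.5] X [0.001, 0.0, -1.0] Z [0.004, -1.0, -0.0] F [-0.2, -0.1, 0.2] w 87.7
pos [0.001, -0.164, -0.831] turn [0.001, -0.0, -0.0] dist 254 ang 0 rows 6.1 q [-13, -8, 109, 0, 79, 77] marg 37.0 step 3.0 wrist [500.0, -0.0, 520.0]
pos [0.235, -0.427, -2.012] turn [0.001, -0.0, -0.0] dist 370 ang 0 rows 8.9 q [28, 3, 106, 0, 72, 118] marg 34.0 step 5.0 wrist [420.0, 354.0, 450.0]
```

View pics/t17.png

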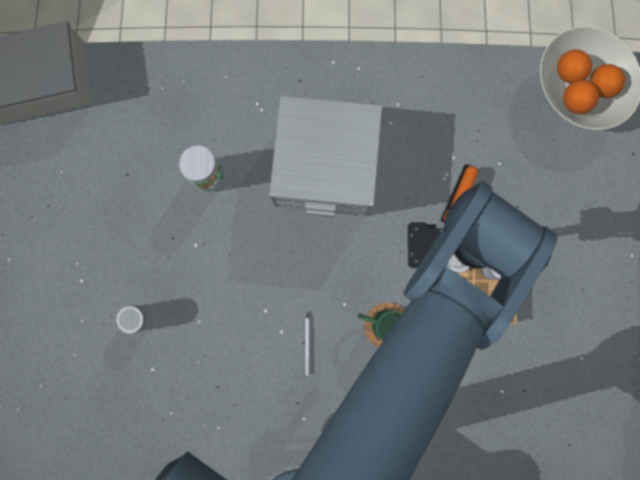

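One tin is left, at (419,354).

Call:
{"api": "step_arm", "payload": {"delta_pos": [[0,-0.02,-0.11],[0,-0.045,-0.23],[0,-0.07,-0.36],[0,-0.1,-0.49],[0,-0.125,-0.62],[0,-0.15,-0.75],[0,-0.175,-0.88],[0,-0.2,-1.0],[0,-0.2,-1.0],[0,-0.2,-1.0]], "turn": [[0,0,0],[0,0,0],[0,0,0],[0,0,0],[0,0,0],[0,0,0],[0,0,0],[0,0,0],[0,0,0],[0,0,0]], "gripper": [-1,-1,-1,-1,-1,-1,-1,-1,-1,-1]}}

```text
t: 45.48
position: [489.6, 49.6, 239.9]
tcp_rot: [74.7, 90.0, -15.1]
wrist_force: [-0.3, -0.6, 0.2]
width: 93.8
```

Run:
```python
from t import *
plan([((420,354,160),D,ZY)])
```

```text
t45.48 q [-7.44, -9.41, 109.8, -0.0, 79.58, 82.35] p [489.6, 49.6, 239.9] X [0.001, -0.0, -1.0] Z [0.004, -1.0, 0.0] F [-0.3, -0.6, 0.2] w 93.8
pos [0.266, -0.228, -1.016] turn [0.001, 0.0, -0.0] dist 322 ang 0 rows 7.7 q [28, 3, 106, 0, 70, 118] marg 34.0 step 5.0 wrist [420.0, 354.0, 440.0]
```

Call:
{"api": "step_arm", "payload": {"delta_pos": [[0.03,-0.03,-0.12],[0.06,-0.055,-0.24],[0.09,-0.085,-0.37],[0.13,-0.11,-0.5],[0.17,-0.14,-0.63],[0.2,-0.17,-0.76],[0.24,-0.2,-0.89],[0.266,-0.228,-1.0],[0.266,-0.228,-1.0],[0.266,-0.228,-1.0]], "turn": [[0,0,0],[0,0,0],[0,0,0],[0,0,0],[0,0,0],[0,0,0],[0,0,0],[0,0,0],[0,0,0],[0,0,0]], "gripper": [-1,-1,-1,-1,-1,-1,-1,-1,-1,-1]}}

```text
t: 46.32
position: [421.5, 348.5, 159.3]
tcp_rot: [-33.9, 89.9, -123.8]
wrist_force: [0.2, 0.1, 0.6]
width: 94.3
```

Call:
{"api": "step_arm", "payload": {"delta_pos": [[0,0,0],[0,0,0],[0,0,0],[0,0,0],[0,0,0],[0,0,0],[0,0,0],[0,0,0],[0,0,0],[0,0,0]], "turn": [[0,0,0],[0,0,0],[0,0,0],[0,0,0],[0,0,0],[0,0,0],[0,0,0],[0,0,0],[0,0,0],[0,0,0]], "gripper": [-1,-1,-1,-1,-1,-1,-1,-1,-1,-1]}}

```text
t: 47.15
position: [421.0, 348.9, 160.4]
tcp_rot: [125.4, 90.0, 35.5]
wrist_force: [-0.1, -0.0, 0.6]
width: 94.2
```

Run:
```python
from t import *
d=cam("wrist");cv2.imwrite("pics/w18.png",d["image"][:,:,::-1]);print(proj(d,[[419.5,354.4,75]]))
im=d["image"];H=cv2.cvtColor(im,cv2.COLOR_RGB2HSV);m=((H[...,2]>190)&(H[...,1]<40)).astype(np.uint8);m=cv2.morphologyEx(m,cv2.MORPH_CLOSE,np.ones((5,5)))
c,_=cv2.findContours(m[150:330,240:400].copy(),cv2.RETR_EXTERNAL,cv2.CHAIN_APPROX_NONE);c=max(c,key=cv2.contourArea)+[240,150];print(cv2.boundingRect(c),circ(d,c,75))
plan([((420.5,354.4,47),D,ZY)])
```

```text
[[309.01256545 250.55914401]]
(276, 216, 67, 64) (array([421.04052851, 354.38008039,  53.71289494]), (421, 354, 55))
t47.20 q [27.76, 2.85, 106.67, 0.0, 70.45, 117.7] p [421.0, 348.9, 160.3] X [0.001, 0.0, -1.0] Z [0.001, -1.0, -0.0] F [0.7, -0.6, 0.6] w 93.8
pos [0.378, -0.002, -0.018] turn [0.0, -0.0, -0.0] dist 113 ang 0 rows 2.7 q [28, 12, 109, 0, 58, 118] marg 36.0 step 2.0 wrist [420.0, 354.0, 327.0]
```

View pics/w18.png

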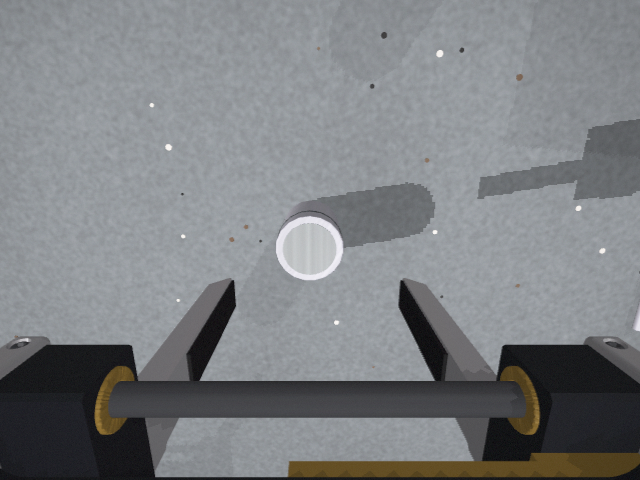

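Lid at (309,247), consistent with the top view. Descend and grip.

Call:
{"api": "step_arm", "payload": {"delta_pos": [[0.08,-0.002,-0.009],[0.16,-0.002,-0.018],[0.23,-0.002,-0.018],[0.29,-0.002,-0.018],[0.34,-0.002,-0.018],[0.378,-0.002,-0.018],[0.378,-0.002,-0.018],[0.378,-0.002,-0.018],[0.378,-0.002,-0.018],[0.378,-0.002,-0.018]], "turn": [[0,0,0],[0,0,0],[0,0,0],[0,0,0],[0,0,0],[0,0,0],[0,0,0],[0,0,0],[0,0,0],[0,0,0]], "gripper": [-1,-1,-1,-1,-1,-1,-1,-1,1,1]}}

```text
t: 48.03
position: [421.4, 354.8, 48.3]
tcp_rot: [119.7, 89.8, 29.7]
wrist_force: [0.2, -0.1, -0.7]
width: 83.8
```

Call:
{"api": "step_arm", "payload": {"delta_pos": [[0,0,0],[0,0,0],[0,0,0],[0,0,0],[0,0,0],[0,0,0],[0,0,0],[0,0,0],[0,0,0],[0,0,0]], "turn": [[0,0,0],[0,0,0],[0,0,0],[0,0,0],[0,0,0],[0,0,0],[0,0,0],[0,0,0],[0,0,0],[0,0,0]], "gripper": [1,1,1,1,1,1,1,1,1,1]}}

```text
t: 48.87
position: [420.7, 354.4, 47.2]
tcp_rot: [119.6, 89.9, 29.7]
wrist_force: [-0.6, -0.5, 2.6]
width: 55.6
```

Run:
```python
from t import *
plan([((420,354,250),D,ZY),((460,60,270),D,ZY)])
```

```text
t48.87 q [28.3, 12.36, 109.48, 0.0, 58.1, 118.24] p [420.7, 354.4, 47.2] X [0.001, 0.001, -1.0] Z [0.001, -1.0, -0.001] F [-0.6, -0.5, 2.6] w 55.6
pos [-0.676, -0.002, 0.001] turn [0.0, -0.0, -0.0] dist 203 ang 0 rows 4.9 q [28, -2, 101, 0, 80, 118] marg 36.0 step 3.0 wrist [420.0, 354.0, 530.0]
pos [-0.743, 0.131, 0.981] turn [0.0, -0.0, -0.0] dist 297 ang 0 rows 7.1 q [-7, -15, 111, 0, 84, 83] marg 34.0 step 5.0 wrist [460.0, 60.0, 550.0]
```

Call:
{"api": "step_arm", "payload": {"delta_pos": [[-0.05,0,0],[-0.12,0,0],[-0.23,0,0],[-0.35,0,0],[-0.47,0,0],[-0.59,0,0],[-0.68,0,0],[-0.7,0.02,0.08],[-0.72,0.05,0.2],[-0.72,0.05,0.2]], "turn": [[0,0,0],[0,0,0],[0,0,0],[0,0,0],[0,0,0],[0,0,0],[0,0,0],[0,0,0],[0,0,0],[0,0,0]], "gripper": [1,1,1,1,1,1,1,1,1,1]}}

```text
t: 49.7
position: [437.0, 290.7, 264.2]
tcp_rot: [72.4, 89.8, -17.8]
wrist_force: [0.2, 0.3, -1.1]
width: 55.5
```

Run:
```python
from t import *
plan([((475,0,265),D,ZY),((470,-280,265),D,ZY),((463,-398,240),D,ZY)])
```

```text
t49.70 q [21.31, -5.65, 103.9, -0.12, 81.61, 111.49] p [437.0, 290.7, 264.2] X [0.003, -0.001, -1.0] Z [-0.003, -1.0, 0.001] F [0.2, 0.3, -1.1] w 55.5
pos [-0.001, 0.129, 0.969] turn [-0.001, 0.0, -0.001] dist 293 ang 0 rows 7.0 q [-14, -13, 110, 0, 83, 76] marg 35.0 step 5.0 wrist [475.0, -0.0, 545.0]
pos [-0.001, 0.115, 1.902] turn [-0.001, 0.0, -0.001] dist 280 ang 0 rows 6.7 q [-43, -2, 101, 0, 82, 47] marg 35.0 step 4.0 wrist [470.0, -280.0, 545.0]
pos [0.083, 0.093, 2.295] turn [-0.001, 0.0, -0.001] dist 121 ang 0 rows 2.9 q [-51, 7, 93, 0, 79, 39] marg 45.0 step 1.0 wrist [463.0, -398.0, 520.0]
```

Call:
{"api": "step_arm", "payload": {"delta_pos": [[0,0.015,0.11],[0,0.03,0.24],[0,0.05,0.37],[0,0.065,0.5],[0,0.083,0.63],[0,0.1,0.76],[0,0.117,0.89],[0,0.13,1.0],[0,0.13,1.0],[0,0.13,1.0]], "turn": [[0,0,0],[0,0,0],[0,0,0],[0,0,0],[0,0,0],[0,0,0],[0,0,0],[0,0,0],[0,0,0],[0,0,0]], "gripper": [1,1,1,1,1,1,1,1,1,1]}}

```text
t: 50.53
position: [474.4, -6.8, 261.9]
tcp_rot: [-139.9, 89.9, 130.0]
wrist_force: [0.6, -0.1, -1.4]
width: 55.5
```

Call:
{"api": "step_arm", "payload": {"delta_pos": [[0,0,0.11],[0,0,0.24],[0,0,0.37],[0,-0.005,0.5],[0,-0.01,0.63],[0,-0.015,0.76],[0,-0.02,0.89],[0,-0.025,1.0],[0,-0.025,1.0],[0,-0.025,1.0]], "turn": [[0,0,0],[0,0,0],[0,0,0],[0,0,0],[0,0,0],[0,0,0],[0,0,0],[0,0,0],[0,0,0],[0,0,0]], "gripper": [1,1,1,1,1,1,1,1,1,1]}}

```text
t: 51.37
position: [467.7, -305.4, 261.8]
tcp_rot: [-170.7, 89.9, 99.4]
wrist_force: [-0.9, 0.9, -1.7]
width: 55.3
```

Run:
```python
from t import *
plan([((463,-398,240),D,ZY),((463,-398,150),D,ZY)])
```

```text
t51.37 q [-44.81, -0.64, 99.34, 0.08, 81.41, 45.16] p [467.7, -305.4, 261.8] X [-0.0, 0.002, -1.0] Z [0.0, -1.0, -0.002] F [-0.9, 0.9, -1.7] w 55.3
pos [0.072, -0.016, 0.309] turn [0.0, -0.001, 0.0] dist 95 ang 0 rows 2.3 q [-51, 7, 93, 0, 79, 39] marg 46.0 step 1.0 wrist [463.0, -398.0, 520.0]
pos [0.372, -0.016, 0.31] turn [0.0, -0.001, 0.0] dist 90 ang 0 rows 2.2 q [-51, 12, 98, 0, 70, 39] marg 48.0 step 1.0 wrist [463.0, -398.0, 430.0]
```

Call:
{"api": "step_arm", "payload": {"delta_pos": [[0.02,-0.005,0.1],[0.05,-0.01,0.2],[0.072,-0.016,0.309],[0.072,-0.016,0.309],[0.17,-0.016,0.31],[0.27,-0.016,0.31],[0.372,-0.016,0.31],[0.372,-0.016,0.31],[0.372,-0.016,0.31],[0.372,-0.016,0.31]], "turn": [[0,0,0],[0,0,0],[0,0,0],[0,0,0],[0,0,0],[0,0,0],[0,0,0],[0,0,0],[0,0,0],[0,0,0]], "gripper": [1,1,1,1,1,1,1,1,1,1]}}

```text
t: 52.2
position: [464.3, -398.2, 153.2]
tcp_rot: [58.4, 89.8, -31.5]
wrist_force: [-0.1, -0.4, -1.2]
width: 55.2
```

Call:
{"api": "step_arm", "payload": {"delta_pos": [[0,0,0],[0,0,0],[0,0,0],[0,0,0],[0,0,0],[0,0,0],[0,0,0],[0,0,0],[0,0,0],[0,0,0]], "turn": [[0,0,0],[0,0,0],[0,0,0],[0,0,0],[0,0,0],[0,0,0],[0,0,0],[0,0,0],[0,0,0],[0,0,0]], "gripper": [1,1,1,1,1,1,1,1,1,1]}}

```text
t: 53.03
position: [462.8, -398.7, 151.0]
tcp_rot: [133.4, 90.0, 43.5]
wrist_force: [-0.9, 0.1, -0.6]
width: 55.7
```

Run:
```python
from t import *
d=cam("wrist");cv2.imwrite("pics/w19.png",d["image"][:,:,::-1])
plan([((463,-398,53),D,ZY)])
```

```text
t53.08 q [-51.38, 11.93, 97.67, 0.04, 70.4, 38.55] p [462.9, -398.7, 151.0] X [0.0, 0.0, -1.0] Z [0.001, -1.0, -0.0] F [0.9, 0.8, -0.5] w 55.5
pos [0.327, 0.0, -0.002] turn [0.0, -0.0, -0.0] dist 98 ang 0 rows 2.4 q [-51, 19, 100, 0, 61, 39] marg 45.0 step 1.0 wrist [463.0, -398.0, 333.0]
```

View pics/w19.png

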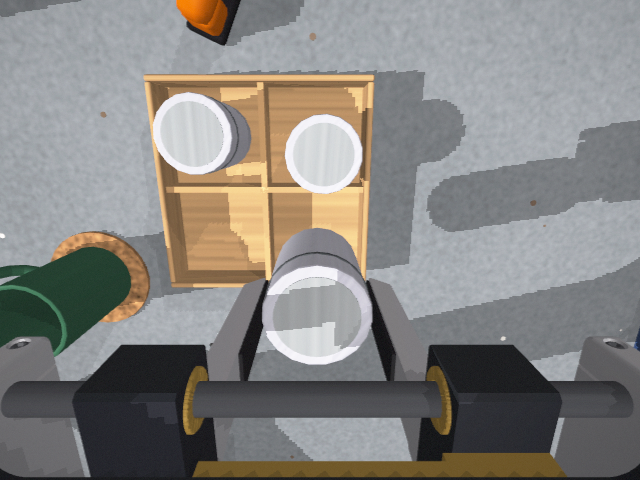

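Call:
{"api": "step_arm", "payload": {"delta_pos": [[0.07,0,0],[0.14,0,0],[0.2,0,0],[0.25,0,0],[0.28,0,0],[0.305,0,0],[0.322,0,0],[0.328,0,0],[0.328,0,0],[0.328,0,0]], "turn": [[0,0,0],[0,0,0],[0,0,0],[0,0,0],[0,0,0],[0,0,0],[0,0,0],[0,0,0],[0,0,0],[0,0,0]], "gripper": [1,1,1,1,1,1,1,1,1,1]}}

```text
t: 53.92
position: [463.3, -399.2, 53.5]
tcp_rot: [64.2, 89.9, -25.8]
wrist_force: [-0.3, 0.5, -1.0]
width: 55.8
```

Run:
```python
from t import *
st()
d=cam("scene");cv2.imwrite("pics/s19.png",cv2.resize(d["image"][270:420,130:310,::-1],(720,600)))
```

```text
t53.92 q [-51.37, 19.11, 100.26, 0.05, 60.55, 38.55] p [463.3, -399.2, 53.5] X [0.001, -0.001, -1.0] Z [0.001, -1.0, 0.001] F [-0.3, 0.5, -1.0] w 55.8
```

View pics/s19.png

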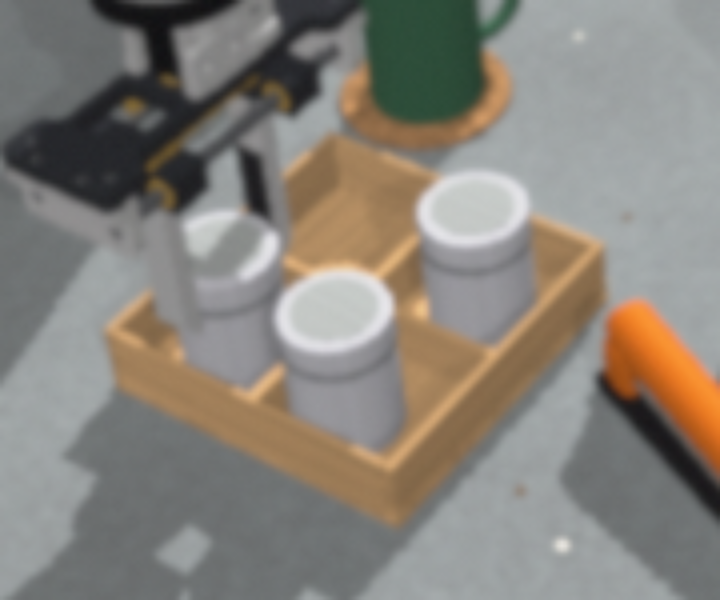

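Third tin is over its floor. Release and rise.

Call:
{"api": "step_arm", "payload": {"delta_pos": [[0.003,0,0],[0.005,0,0],[0.005,0,0],[0.005,0,0],[0.005,0,0],[0.005,0,0],[0.005,0,0],[0.005,0,0],[0.005,0,0],[0.005,0,0]], "turn": [[0,0,0],[0,0,0],[0,0,0],[0,0,0],[0,0,0],[0,0,0],[0,0,0],[0,0,0],[0,0,0],[0,0,0]], "gripper": [1,1,1,0,-0.3,-0.42,-0.42,-0.42,-0.42,-0.42]}}

```text
t: 54.8
position: [462.9, -398.6, 51.0]
tcp_rot: [142.4, 90.0, 52.5]
wrist_force: [0.2, -0.7, 0.5]
width: 66.5
```

Call:
{"api": "step_arm", "payload": {"delta_pos": [[0,0,0],[-0.05,0,0],[-0.12,0,0],[-0.25,0,0],[-0.38,0,0],[-0.5,0,0],[-0.63,0,0],[-0.75,0,0.1],[-0.75,0,0.24],[-0.75,0,0.38]], "turn": [[0,0,0],[0,0,0],[0,0,0],[0,0,0],[0,0,0],[0,0,0],[0,0,0],[0,0,0],[0,0,0],[0,0,0]], "gripper": [-0.42,-0.42,-0.42,-0.42,-0.42,-0.42,-0.42,-0.42,-0.42,-0.42]}}

```text
t: 55.63
position: [464.2, -510.5, 281.3]
tcp_rot: [37.9, 89.5, -52.0]
wrist_force: [0.9, -0.6, 0.3]
width: 66.9
```

Call:
{"api": "step_arm", "payload": {"delta_pos": [[0,-0.05,0.05],[0,-0.15,0.1],[0,-0.25,0.1],[0,-0.35,0.1],[0,-0.35,0.1],[0,-0.35,0.1],[0,-0.35,0.1],[0,-0.35,0.1],[0,-0.35,0.1],[0,-0.35,0.1]], "turn": [[0,0,0],[0,0,0],[0,0,0],[0,0,0],[0,0,0],[0,0,0],[0,0,0],[0,0,0],[0,0,0],[0,0,0]], "gripper": [-0.42,-0.42,-0.42,-0.42,-0.42,-0.42,-0.42,-0.42,-0.42,-0.42]}}

```text
t: 56.47
position: [358.8, -538.4, 276.0]
tcp_rot: [125.9, 90.0, 36.0]
wrist_force: [0.2, 0.4, -0.5]
width: 66.9
```

Run:
```python
from t import *
st()
d=cam("scene");cv2.imwrite("pics/s20.png",d["image"][:,:,::-1])
d,im=tins();cv2.imwrite("pics/t20.png",im[:,:,::-1])
g=lambda l,z:plane(d,l,z).round(1).tolist()
H=cv2.cvtColor(im,cv2.COLOR_RGB2HSV)
cv2.imwrite("pics/t20c.png",cv2.resize(im[190:350,260:540,::-1],(800,457),interpolation=cv2.INTER_CUBIC))
```

```text
t56.47 q [-66.36, 10.91, 85.55, 0.04, 83.55, 23.51] p [358.8, -538.4, 276.0] X [0.001, 0.0, -1.0] Z [0.002, -1.0, -0.0] F [0.2, 0.4, -0.5] w 66.9
(502.0, 302.5) tin z75 [ 461.2 -400.7   52.3] cell z80 [ 461.3 -399. ]
(503.5, 266.0) tin z75 [ 535.5 -405.    51.6] cell z80 [ 535.2 -403.4]
(459.0, 258.5) tin z75 [ 549.6 -312.6   52.4] cell z80 [ 549.3 -311.4]
(197.0, 163.0) tin z75 [742.4 225.7  69.9] cell z80 [741.2 224.6]
```

View pics/s20.png

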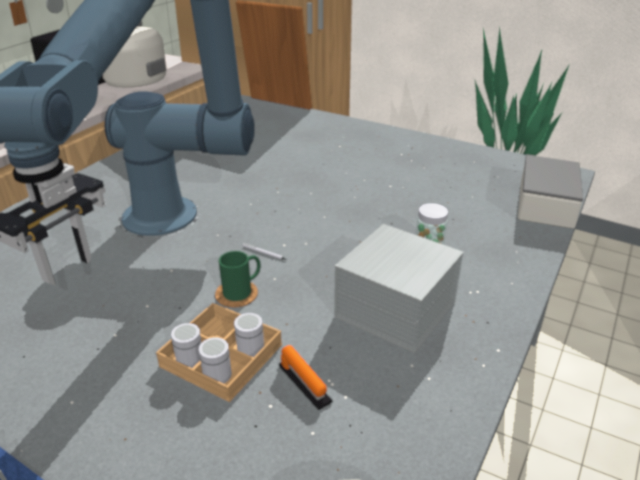

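View pics/t20.png

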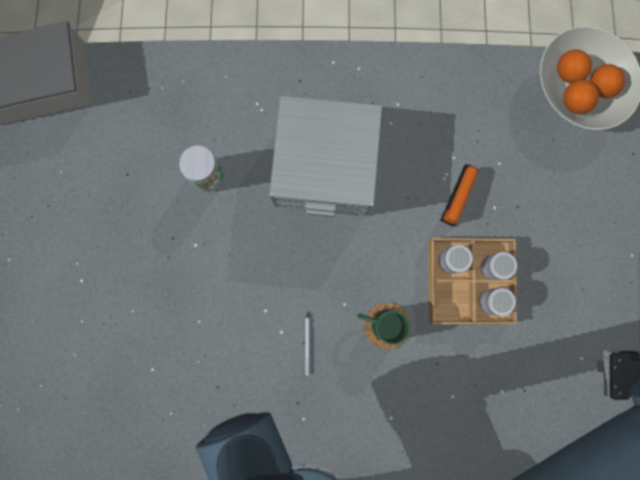

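View pics/t20c.png

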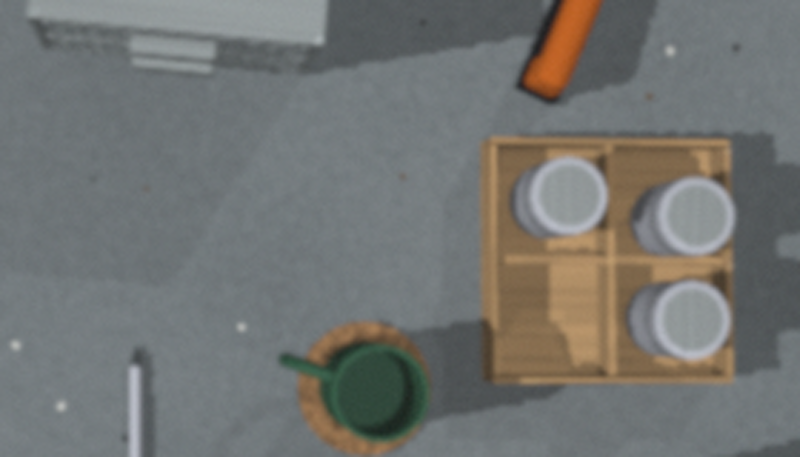

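Tin 1 sits nearer the divider than I expected, at (535,-405). Check from two views that all three stand flat, with lid height about 80 mm.

Run:
```python
from t import *
def lids(n,roi):
    d=cam(n);im=d["image"];H=cv2.cvtColor(im,cv2.COLOR_RGB2HSV)
    x0,y0,x1,y1=roi
    return d,im[y0:y1,x0:x1]
d,c=lids("scene",(150,300,290,400));cv2.imwrite("pics/s21.png",cv2.resize(c[:,:,::-1],(800,571),interpolation=cv2.INTER_CUBIC))
print("expected lid centre px in crop*5.714:")
for p in([535.3,-403.5],[549.4,-311.5],[461.3,-399]):
    for q in ([*p,80],[*p,40]): print(q,((proj(d,[q])[0]-[150,300])*5.714).round())
```

```text
expected lid centre px in crop*5.714:
[535.3, -403.5, 80] [356. 273.]
[535.3, -403.5, 40] [369. 359.]
[549.4, -311.5, 80] [555. 128.]
[549.4, -311.5, 40] [563. 213.]
[461.3, -399, 80] [195. 188.]
[461.3, -399, 40] [211. 273.]
```

View pics/s21.png

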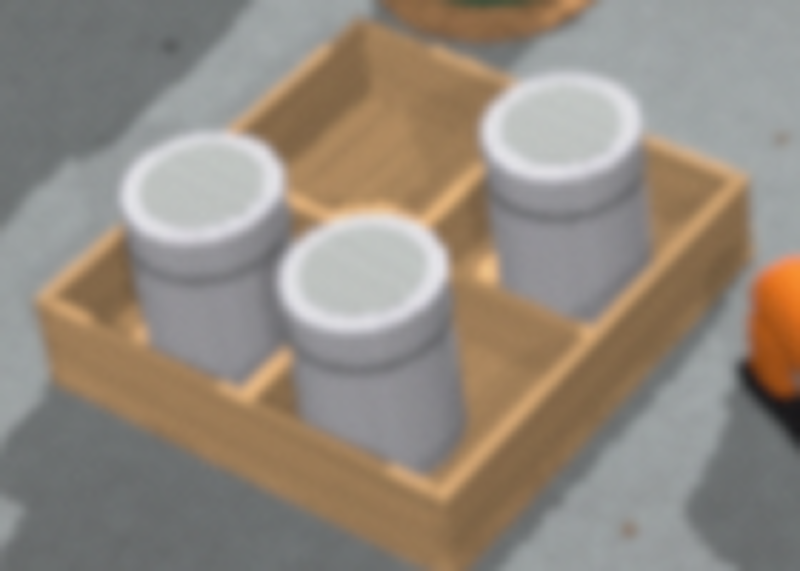

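Run:
```python
from t import *
d,im=tins()
cv2.imwrite("pics/t21.png",cv2.resize(im[190:225,260:390,::-1],(800,215),interpolation=cv2.INTER_CUBIC))
P=plane(d,[(320.5,210)],122)[0];print(P,(P[:2]-[753,-41])@ta[:2])
print(((np.array([632.4,-29.5])-[753,-41])@ta[:2]))
w=cam("top")["image"];H=cv2.cvtColor(w,cv2.COLOR_RGB2HSV)
```

```text
(502.0, 302.5) tin z75 [ 461.1 -400.7   52.3] cell z80 [ 461.2 -399.1]
(503.5, 266.0) tin z75 [ 535.5 -405.    51.4] cell z80 [ 535.2 -403.3]
(459.0, 258.5) tin z75 [ 549.7 -312.6   52.3] cell z80 [ 549.3 -311.3]
(197.0, 163.0) tin z75 [742.4 225.7  70. ] cell z80 [741.2 224.6]
[637.99174336 -31.18676424 122.        ] -115.42709557568537
-121.14045000000002
```

View pics/t21.png

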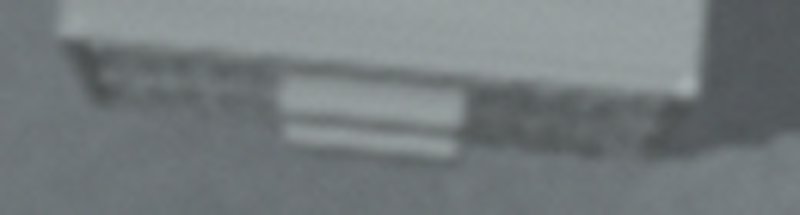

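Run:
```python
from t import *
d=cam("top");print(plane(d,[(393.4,326.5)],100).round(1))
arm.job_done();st(False)
```

```text
[[ 412.7 -176.   100. ]]
the job is handed in; nothing more can be done
the job is handed in; nothing more can be done
```

The job is handed in, done in the order asked, at about 57 s of the 208 s allowed.

**What I did**
- I tipped the walnuts into the top drawer and stood the empty mug on the coaster.
- I pushed the drawer shut against its stop.
- I stood the three tins that were present in three separate compartments of the caddy. No fourth tin showed in any view.

**Last checks**
- **Walnuts:** all four were visible in the drawer just before I pushed it shut, and none showed on the counter afterwards.
- **Mug:** upright and empty in view. Its axis measured (413, -176) against a coaster centre of (410, -176), so the whole foot should be on the coaster.
- **Drawer:** the pull face measured 115.4 mm in front of the tower centre, against 115 mm when shut. The push ended with the force at about 24 N against the stop.
- **Tins:** all three upright, with lid positions agreeing between two views.
- **Bystanders:** the stapler, pen and jar looked unmoved by eye. Of these I measured only the jar, which had not moved.

**What disagreed**
- The first tin ended about 15 mm off its compartment centre, close to or touching the divider. It may have been knocked or shifted at release. It is still upright in its own compartment, so I left it.
- The wrist and top cameras differed by up to about 5 mm along x when locating the tins and the caddy. I took values in between.

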